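# Kit the parts for a power board from the parts carousel

## Task

Make up the kit tray for the next power board: turn the parts carousel to bring the capacitors into the opening of its clear cover and stand every one of them upright in the back row of the tray, one to a cell, set down rather than dropped. Only once all the tall capacitors are in, turn the carousel on to the transformers and stand all of those in the front row, one to a cell, so that you never reach across loaded parts. Leave the other parts in the carousel and the things on the bench as they are, and finish with the carousel closed, its grey blank sector squarely filling the opening.

Things in the scene. Friction and masses are not known exactly. Their poses are not given: they have to be found in the camera images.
- carousel: Revolving parts carousel on a round steel base 420 mm across, fixed. Origin on its axis at bench level. A clear fixed dust cover (flat top 95 to 98 mm above the bench, radius 200 mm, clear side wall, five slim posts at radius 204 mm, 104 mm high) leaves a 90 degree opening along the carousel's own -x (towards the robot, within 20 degrees). Parts come out only through that opening.
- turntable: Grey turntable of the carousel: turns endlessly both ways about the carousel's vertical axis, friction 0.12 N m, stays where left. Origin as the carousel's; its own -x points to the middle of the blank sector. 380 mm across, bin floors 34 mm above the bench; walls between bins and round the rim 12 mm high, 3 mm thick, and a hub of radius 68 mm as high. Turned with the bar knob on top or by pushing a bin wall.
- bin_heatsinks (a point): Middle of the floor of the bin with the heat sinks, 120 mm from the axis; turns with the turntable. The four open bins span 65 degrees each. Anticlockwise seen from above, from the middle of the blank sector: capacitors at 82.5 degrees, heat sinks 147.5, transformers 212.5, terminal blocks 277.5.
- bin_terminals (a point): Middle of the floor of the bin with the terminal blocks, 120 mm from the axis; turns with the turntable.
- hub (a point): Centre of the top of the turntable's black knob, on the axis, 140 mm above the bench. The knob is a bar 56 mm long, 14 mm wide, 32 mm high (108 to 140 mm above the bench) over a round flange of 40 mm (102 to 110 mm), above the clear cover. The bar turns with the turntable and lies along its x axis.
- opening (a point): Fixed point in the middle of the cover's opening, 120 mm from the axis, at bin floor height. A bin is fully in the opening when its point is here.
- bin_capacitors (a point): Middle of the floor of the bin with the capacitors, 120 mm from the axis; turns with the turntable.
- bin_transformers (a point): Middle of the floor of the bin with the transformers, 120 mm from the axis; turns with the turntable.
- blank (a point): Middle of the top of the blank sector, 120 mm from the axis, 93.5 mm above the bench; turns with the turntable. The blank sector spans 100 degrees and is boxed in with grey sheet up to that height. The carousel is closed when it fills the opening (this point straight above opening).
- tray: Black kit tray fixed to the bench, 140 mm (its x) by 208 mm (its y), 12 mm high, with 2 rows of 3 square cells, each 64 mm inside; floor 4 mm thick, walls 4 mm thick that rise 8 mm above the floor. Origin under its middle; x points away from the robot (within 15 degrees), towards the back row. Cell middles lie at x = +34 mm (back row) or -34 mm (front row) and y = -68, 0 or +68 mm.
- capacitor1: Tall screw-terminal capacitor: upright grey can 35 mm in diameter and 50 mm high with a bright crimp band and two small aluminium terminals (6 mm) on top; 50 to 105 g. Starts upright in the capacitor bin. Origin at the middle of its underside, z up. Two or three of the three are there; an absent one reads None from the start.
- transformer1: Short potted transformer: black block 36 mm (x) by 30 mm (y) by 30 mm high with a pale label on top; 65 to 135 g. Starts upright in the transformer bin. Origin at the middle of its underside, z up. Two or three of the three are there; an absent one reads None from the start.
- capacitor2: Tall screw-terminal capacitor: upright grey can 35 mm in diameter and 50 mm high with a bright crimp band and two small aluminium terminals (6 mm) on top; 50 to 105 g. Starts upright in the capacitor bin. Origin at the middle of its underside, z up. Two or three of the three are there; an absent one reads None from the start.
- transformer2: Short potted transformer: black block 36 mm (x) by 30 mm (y) by 30 mm high with a pale label on top; 65 to 135 g. Starts upright in the transformer bin. Origin at the middle of its underside, z up. Two or three of the three are there; an absent one reads None from the start.
- capacitor3: Tall screw-terminal capacitor: upright grey can 35 mm in diameter and 50 mm high with a bright crimp band and two small aluminium terminals (6 mm) on top; 50 to 105 g. Starts upright in the capacitor bin. Origin at the middle of its underside, z up. Two or three of the three are there; an absent one reads None from the start.
- transformer3: Short potted transformer: black block 36 mm (x) by 30 mm (y) by 30 mm high with a pale label on top; 65 to 135 g. Starts upright in the transformer bin. Origin at the middle of its underside, z up. Two or three of the three are there; an absent one reads None from the start.
- heatsink1: Bystander: finned aluminium heat sink, 42 x 26 mm, 36 mm high, in a bin of its own on the carousel. Origin at the middle of its underside. To stay on the carousel.
- terminal1: Bystander: pale terminal block with five screws, 50 x 14 mm, 22 mm high, in a bin of its own on the carousel. Origin at the middle of its underside. To stay on the carousel.
- heatsink2: Bystander: finned aluminium heat sink, 42 x 26 mm, 36 mm high, in a bin of its own on the carousel. Origin at the middle of its underside. To stay on the carousel.
- terminal2: Bystander: pale terminal block with five screws, 50 x 14 mm, 22 mm high, in a bin of its own on the carousel. Origin at the middle of its underside. To stay on the carousel.
- solder_reel: Bystander: white reel of solder wire, 62 mm in diameter, 40 mm high, on the bench to the right of the tray. Origin under its middle.
- flux_bottle: Bystander: small capped bottle, 32 mm in diameter, 85 mm high, between carousel and tray at the back. Origin under its middle.
- screwdriver: Bystander: screwdriver lying behind the tray, 160 mm long. Origin under its middle.
- spool_black: Bystander: small black wire spool, 64 mm in diameter, 36 mm high, behind the tray on the right. Origin under its middle.

How it is judged:
By the outcome, as a careful person would: the job done as asked, in the order asked, and still so for the second after the job is handed in, with the robot touching nothing.
Of capacitor1, capacitor2, capacitor3 only 2 to 3 are there at a start; the rules pass over those that are not, and their reading is None.
Of transformer1, transformer2, transformer3 only 2 to 3 are there at a start; the rules pass over those that are not, and their reading is None.
At some moment in a run one of transformer1, transformer2, transformer3 may be knocked a few centimetres aside while the robot is not near it.
It also fails if it takes over 210 s, if anything falls off the work surface, if the arm or the gripper's body presses on something with over 40 N, if the wrist force passes 120 N, or if a joint passes its speed limit or range.

## Robot

A 6-joint arm with a two-finger parallel gripper is mounted at the origin on the work surface. World frame = base frame: x ahead of the robot, y to its left, z up, the work surface at z = 0. Lengths are in m, angles in rad, forces in N, time in s.
With the tool pointing down it reaches from about 0.4 to 0.825 m from the base axis. Payload 7 kg.
Tool frame: the origin (TCP) lies midway between the tips of the shut fingers; the grasp point (between the pads) lies 19 mm behind it (bot.grip_point_offset is the distance from the TCP to the grasp point, in m); z points along the fingers, y is the direction in which the jaws open and shut (so a half turn about z gives the same grasp; the last joint's range is limited). The gripper opens to 88 mm and grips with 3 to 60 N. Pads are 19 mm wide; open, the fingers measure 130 mm over their backs; the gripper's body (78 mm by 193 mm) begins 47 mm behind the grasp point.
Start: joints at [-1.058, 0.359, 0.012, 0, -1.224, -0.288], TCP at [0.15, -0.658, 0.227] pointing down, gripper open.
Joint ranges: [-3.07, 3.07], [-1.43, 2.12], [-1.02, 1.25], [-3.03, 1.67], [-3.05, -0], [-3.03, 3.03]. Speed limits (rad/s): [2.39, 2.39, 3.01, 3.14, 3.14, 3.14].

## Interface

Orientations are given as a unit quaternion [x, y, z, w].
In Python, from plant import bot gives the robot as it stands.
- The arm moves only by the tool jog_arm, never from a script. Its argument "series" is a list of rows, each a list of 2 entries, a list of its own where there are three numbers: the shift along the tool's x, y, z in cm, then the turn, a rotation vector about the tool's x, y, z in rad. In form: [[[x, y, z], [rx, ry, rz]], ...]. A call has 1 to 8 rows; each row shifts and turns the pose as measured when the row begins, along the tool's axes as they then stand; what a row does not reach is not made up. A row lasts 1/12 s, in which the tool goes at most 41.7 mm and 7.16 degrees, less where a joint would pass 70% of its speed; a pose out of reach is approached as far as the arm can. A call is refused whole if a number of a shift passes 4.17 or a number of a turn 0.125, either way. A call with a gripper value outside its range is refused whole. "fingers" is the opening in per cent of the stroke, from 0 (shut) to 100 (fully open), set as the call begins (left out, the last holds). The fingers move at their own pace and stop on an object; the grip force is fixed at half the most. Time passes only in rows, so rows that do not move let the fingers close. It gives the time, the measured TCP pose, the force and the opening at its end, in the units of the state.
- bot.get_state(): the state, without advancing time (a new reading comes with each control period).
- bot.capture(name): name is "scene" or "top" or "wrist"; returns a dict with "img" (384x512x3 uint8, red, green, blue), "fov_y" (degrees; the focal length in pixels is half the picture's height over the tangent of half this angle, whatever the lens; pixels are square), "cx", "cy" (the principal point, pixels), "camera_from_world" (4x4, takes a point from world to camera coordinates); the wrist camera has in their place "hand_eye" (4x4, takes a point from camera to tool coordinates, whose origin is the TCP and whose axes are the flange's). Camera axes: x right, y up, looking along -z (the intrinsics and any distortion apply to the point x, -y, -z); pixel columns grow to the right and rows downward; lengths in m; the calibration is good to about 2 mm. A picture is of the moment at which its call begins: read the wrist's pose just before it. There is no depth.
- bot.job_done(): hands the job in, once; it reports no verdict.
Trained networks look in a picture, given as the dict that the camera call returned (one of the last four; its "shot" number tells which), for a name from the list of things; names that differ only in an ending like _2 or _b are one class to them, and where a whole thing is asked for, a point or a joint stands for the part that bears it (a point fixed in the world has none). Each returns a list of dicts, best first, with "score" (0 to 1); they miss things now and then, are a little off and sometimes report something else, mostly with a low value. They report only what shows in the picture. A call takes as long as a camera call.
- bot.cut_out(picture, query): "pixels" (384x512 bool, what is visible of it).
- bot.place_of(picture, query): "location" ([x, y, z] in m, in the coordinates of the camera as it stood for that picture, good to about 4 mm: a listed point, or the origin of a listed thing).
The state is a dict: "time": time; "qpos": joint angles; "joint_vel": joint speeds; "tau": joint torques, N m; "tcp_pos": TCP position; "eef_rot": TCP orientation; "force": force on the tool from outside, world axes, zero at the start; "moment": the same for the moment, N m; "gripper_width": finger opening in m.
Only numpy, scipy, OpenCV 4.12 (cv2) and the standard library are available. Lean on these libraries where they do the work, as an engineer would, in place of code of your own. Each camera call takes 0.05 s, during which the arm holds its last target.

## Working session

There is one attempt and no reset: what is moved stays moved. The work goes in short steps, Python scripts to look and compute and a tool call to move; the robot and the scene stay as the last step left them, time stands still between calls to the robot, and variables do not carry over. Pictures are saved under pics/ and viewed, and the job is handed in when it is done.

Besides the shell and the picture viewer there is one more tool, called after "Request:" by a JSON object that holds its "api" and its "payload", one argument or row to a line. jog_arm: Moves the arm, as the interface text tells. Its arguments: {"type":"object","properties":{"series":{"type":"array"},"fingers":{"type":"number"}},"required":["series"]}

```bash
ls; mkdir -p pics
cat > h.py <<'E'
import numpy as np, cv2, sys
from plant import bot
from scipy.spatial.transform import Rotation as R
def save(p,n): cv2.imwrite(f'pics/{n}.png',cv2.cvtColor(p['img'],cv2.COLOR_RGB2BGR))
def T_wc(p,st=None):
    if 'camera_from_world' in p: return np.linalg.inv(np.array(p['camera_from_world']))
    T=np.eye(4);T[:3,:3]=R.from_quat(st['eef_rot']).as_matrix();T[:3,3]=st['tcp_pos']
    return T@np.array(p['hand_eye'])
def cap(n):
    st=bot.get_state();p=bot.capture(n);return p,T_wc(p,st)
def loc(p,T,q,k=1):
    r=bot.place_of(p,q);out=[]
    for d in r[:k]:
        v=T@np.r_[d['location'],1];out.append((round(d['score'],2),np.round(v[:3]*1000,1)))
    return out
def st():
    s=bot.get_state();print('t',round(s['time'],2),'tcp',np.round(s['tcp_pos'],4),'rot',np.round(R.from_quat(s['eef_rot']).as_matrix(),3).tolist(),'F',np.round(s['force'],1),'w',round(s['gripper_width'],4),'q',np.round(s['qpos'],3));return s
E
python3 - <<'E'
from h import *
s=st()
for n in ['scene','top','wrist']:
    p,T=cap(n);save(p,n+'0')
    print(n,{k:(v if k not in('img',) else 0) for k,v in p.items()})
    if n!='wrist':
        for q in ['carousel','hub','blank','opening','bin_capacitors','bin_transformers','tray','flux_bottle','solder_reel','spool_black','screwdriver']: print(q,loc(p,T,q,1))
        for q in ['capacitor1','transformer1']: print(q,loc(p,T,q,5))
print(bot.get_state()['time'])
E
```

```text
pics
t 0.0 tcp [ 0.1503 -0.6575  0.2256] rot [[-0.975, -0.223, -0.001], [-0.223, 0.975, 0.002], [0.0, 0.002, -1.0]] F [ 0.8 -0.4 -0.6] w 0.0876 q [-1.058  0.359  0.011 -0.    -1.224 -0.288]
scene {'img': 0, 'fov_y': 49.24382378195235, 'cx': 245.16002689021454, 'cy': 186.395094589353, 'camera_from_world': array([[-0.63831677,  0.76947902, -0.02130107,  0.36688413],
       [-0.54497151, -0.4321885 ,  0.71848393,  0.2289931 ],
       [ 0.54365223,  0.47022882,  0.69521731, -1.46221443],
       [ 0.        ,  0.        ,  0.        ,  1.        ]]), 'shot': 1}
carousel [(0.79, array([599.2, 242.6,   1.3]))]
hub [(0.86, array([600.6, 245.6, 141.1]))]
blank []
opening []
bin_capacitors []
bin_transformers [(0.61, array([480.4, 224.9,  34.9]))]
tray [(0.9, array([ 563.8, -189.4,    0.7]))]
flux_bottle [(0.66, array([701.9, -51.2,  -4.2]))]
solder_reel [(0.83, array([ 489.6, -395.4,    4. ]))]
spool_black [(0.74, array([ 676.8, -378.7,   -1.9]))]
screwdriver [(0.59, array([ 696.2, -202.3,    4.4]))]
capacitor1 [(0.63, array([ 488.6, -396. ,    2.4]))]
transformer1 [(0.61, array([481.8, 345. 
[... 717 characters left out ...]
6, array([ 673.3, -379.4,   -0.7]))]
screwdriver [(0.77, array([ 698.1, -203.5,    0.9]))]
capacitor1 [(0.43, array([ 672.7, -387. ,   -3.1]))]
transformer1 [(0.63, array([483.4, 344.4,  33.8])), (0.62, array([545. , 326.2,  31.1]))]
wrist {'img': 0, 'fov_y': 65.16452192656169, 'cx': 258.15269979238843, 'cy': 191.24354842846958, 'hand_eye': array([[ 1.02199047e-03,  9.69893041e-01,  2.43529146e-01,
         6.47965183e-02],
       [ 9.99999110e-01, -7.82498399e-04, -1.08015742e-03,
        -4.04903552e-04],
       [-8.57075993e-04,  2.43530034e-01, -9.69892978e-01,
        -1.58283827e-01],
       [ 0.00000000e+00,  0.00000000e+00,  0.00000000e+00,
         1.00000000e+00]]), 'shot': 3}
1.45
```

```bash
python3 -c "
import cv2
for n in ['scene0','top0']:
    i=cv2.imread(f'pics/{n}.png');cv2.imwrite(f'pics/{n}b.png',cv2.resize(i,(800,600),interpolation=cv2.INTER_CUBIC))
"
```

```text
(no output)
```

View pics/scene0b.png

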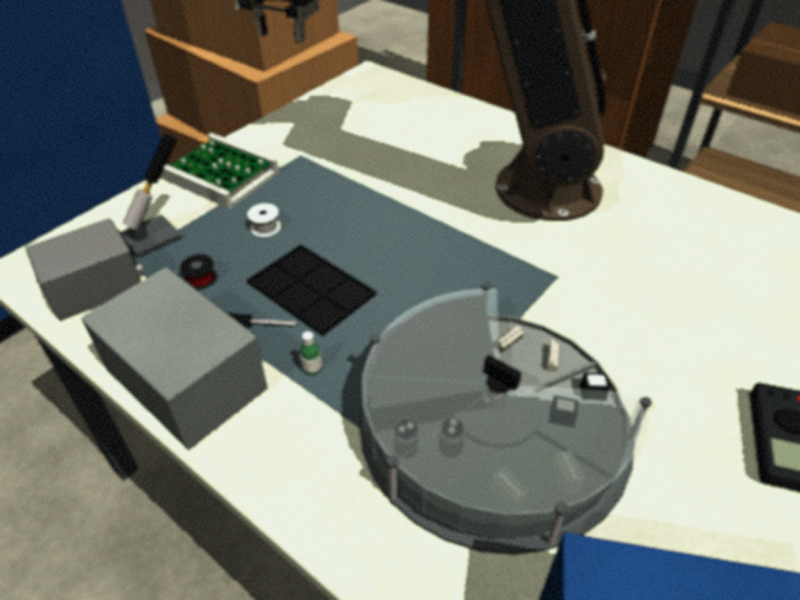

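View pics/top0b.png

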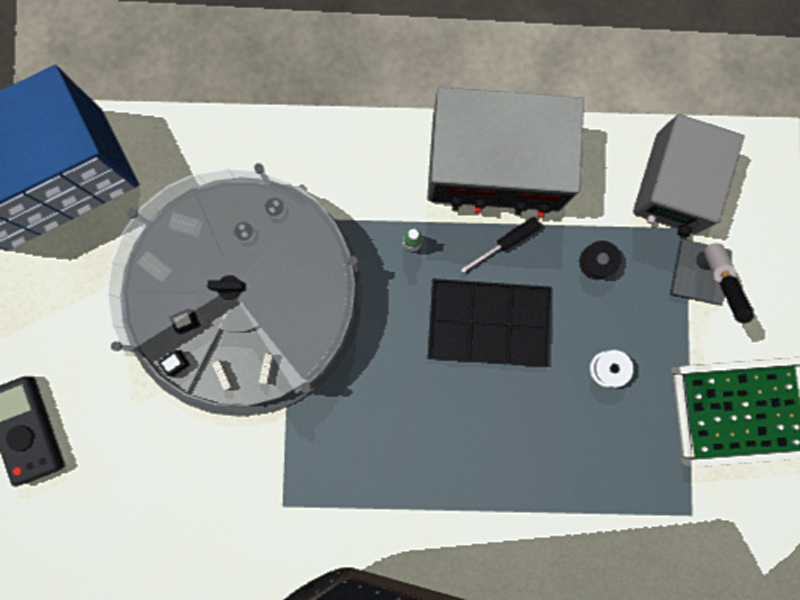

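```bash
cat >> h.py <<'E'
def ray(p,T,u,v,z):
    f=p['img'].shape[0]/2/np.tan(np.radians(p['fov_y']/2))
    d=T[:3,:3]@np.array([(u-p['cx'])/f,-(v-p['cy'])/f,-1]);o=T[:3,3]
    return o+d*(z-o[2])/d[2]
def proj(p,T,X):
    f=p['img'].shape[0]/2/np.tan(np.radians(p['fov_y']/2))
    c=np.linalg.inv(T)@np.r_[X,1];return np.array([p['cx']+f*c[0]/-c[2],p['cy']+f*c[1]/c[2]])
E
python3 - <<'E'
from h import *
p,T=cap('top')
C=np.array([600,245])
for u,v in [(260,168),(132,214),(117,346),(353,261),(305,390)]:
    X=ray(p,T,u*.64,v*.64,.104);d=X[:2]*1000-C;print(np.round(X*1000),np.hypot(*d),np.degrees(np.arctan2(d[1],d[0])))
for q in ['hub','blank','opening','bin_capacitors','bin_transformers','bin_terminals','bin_heatsinks','carousel','turntable','capacitor1','transformer1','terminal1','heatsink1']: print(q,loc(p,T,q,3))
for a in range(3):
  m=bot.cut_out(p,['tray','turntable','hub'][a])
  for r in m[:1]:
    ys,xs=np.where(r['pixels']);print(r['score'],xs.min(),xs.max(),ys.min(),ys.max(),len(xs))
    if a==0:
      c=cv2.boxPoints(cv2.minAreaRect(np.stack([xs,ys],1).astype(np.float32)));
      for k in c: print(np.round(ray(p,T,*k,.012)*1000))
i=cv2.cvtColor(p['img'],cv2.COLOR_RGB2BGR)
cv2.imwrite('pics/c1.png',cv2.resize(i[100:275,60:240],None,fx=3.4,fy=3.4,interpolation=cv2.INTER_CUBIC))
E
```

```text
[799. 200. 104.] 203.6400405191233 -12.804520687010742
[717. 404. 104.] 197.7589868871225 53.749386137716776
[502. 416. 104.] 196.89553543064724 119.7988799062526
[648.  43. 104.] 207.23746865541483 -76.6078179410958
[439. 114. 104.] 207.60169629921188 -140.85818736701668
hub [(0.86, array([603.4, 244.9, 141. ]))]
blank []
opening []
bin_capacitors []
bin_transformers [(0.93, array([534.8, 340.3,  33. ]))]
bin_terminals [(0.67, array([482.7, 220.4,  33.8]))]
bin_heatsinks []
carousel [(0.76, array([603.8, 246. ,  -4.9]))]
turntable [(0.85, array([599.6, 246.7,  -5.3]))]
capacitor1 [(0.44, array([600.5, 244.1, 139.2]))]
transformer1 [(0.61, array([482.5, 344. ,  32.4])), (0.59, array([546.5, 327.8,  30. ]))]
terminal1 [(0.61, array([473.5, 184.2,  36. ])), (0.61, array([699.6, -55.7,   2.4])), (0.49, array([461.1, 256.1,  32.1]))]
heatsink1 []
0.59 274 352 178 234 3919
[497. -83.  12.]
[637. -91.  12.]
[ 627. -301.   12.]
[ 487. -291.   12.]
0.63 87 187 175 260 4092
0.93 69 231 106 265 15236
```

View pics/c1.png

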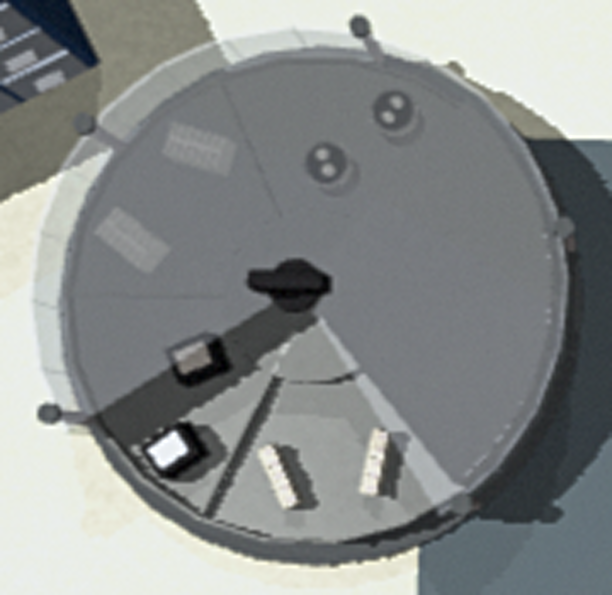

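```bash
cat >> h.py <<'E'
import json
def plan(x,y,z,psi=None,step=4.0,tstep=0.1,n=None):
    """psi: tool x azimuth rad in world; z metres"""
    s=bot.get_state();M=R.from_quat(s['eef_rot']).as_matrix();p0=np.array(s['tcp_pos'])
    cur=np.arctan2(M[1,0],M[0,0])
    d=np.array([x,y,z])-p0
    # psi unwrapped by q6: psi=q1+q6-pi/2
    est=s['qpos'][0]+s['qpos'][5]-np.pi/2
    cur+=2*np.pi*round((est-cur)/(2*np.pi))
    dp=0 if psi is None else psi-cur
    # leveling
    k=n or max(1,int(np.ceil(max(np.abs(d*100).max()/step,np.linalg.norm(d)*100/4.15,abs(dp)/tstep))))
    rows=[]
    tilt=M.T@np.cross(M[:,2],[0,0,-1])
    a=cur
    for i in range(k):
        Mz=np.array([[np.cos(a),np.sin(a),0],[np.sin(a),-np.cos(a),0],[0,0,-1]])
        sh=(M if dp==0 else Mz).T@d*100/k
        t=tilt/k
        rows.append([[round(v,2) for v in sh],[round(t[0],4),round(t[1],4),round(-dp/k,4)]])
        a+=dp/k
    print('psi',round(cur,3),'est',round(est,3),'dpsi',round(dp,3),'k',k,'d',np.round(d*1000,1))
    for i in range(0,k,8): print(json.dumps(rows[i:i+8]))
E
python3 - <<'E'
from h import *
plan(.50,-.35,.25)
E
```

```text
psi -2.917 est -2.917 dpsi 0 k 12 d [349.5 308.   23.4]
[[[-3.41, 1.85, -0.2], [-0.0, 0.0, 0.0]], [[-3.41, 1.85, -0.2], [-0.0, 0.0, 0.0]], [[-3.41, 1.85, -0.2], [-0.0, 0.0, 0.0]], [[-3.41, 1.85, -0.2], [-0.0, 0.0, 0.0]], [[-3.41, 1.85, -0.2], [-0.0, 0.0, 0.0]], [[-3.41, 1.85, -0.2], [-0.0, 0.0, 0.0]], [[-3.41, 1.85, -0.2], [-0.0, 0.0, 0.0]], [[-3.41, 1.85, -0.2], [-0.0, 0.0, 0.0]]]
[[[-3.41, 1.85, -0.2], [-0.0, 0.0, 0.0]], [[-3.41, 1.85, -0.2], [-0.0, 0.0, 0.0]], [[-3.41, 1.85, -0.2], [-0.0, 0.0, 0.0]], [[-3.41, 1.85, -0.2], [-0.0, 0.0, 0.0]]]
```

Request:
{"api": "jog_arm", "payload": {
  "series": [
    [[-3.41,1.85,-0.2],[0,0,0]],
    [[-3.41,1.85,-0.2],[0,0,0]],
    [[-3.41,1.85,-0.2],[0,0,0]],
    [[-3.41,1.85,-0.2],[0,0,0]],
    [[-3.41,1.85,-0.2],[0,0,0]],
    [[-3.41,1.85,-0.2],[0,0,0]],
    [[-3.41,1.85,-0.2],[0,0,0]],
    [[-3.41,1.85,-0.2],[0,0,0]]
  ]
}}

```text
time: 2.97
tcp_pos: [0.3862, -0.4499, 0.2412]
eef_rot: [-0.106, 0.994, 0.0, -0.001]
force: [0.9, -0.6, 0.5]
gripper_width: 0.0876
```

Run:
```python
from h import *
plan(.58,.12,.26,-1.9)
```

```text
psi -2.929 est -2.929 dpsi 1.029 k 15 d [193.8 569.9  18.8]
[[[-2.06, 3.44, -0.13], [0.0001, -0.0001, -0.0686]], [[-2.3, 3.29, -0.13], [0.0001, -0.0001, -0.0686]], [[-2.52, 3.13, -0.13], [0.0001, -0.0001, -0.0686]], [[-2.72, 2.95, -0.13], [0.0001, -0.0001, -0.0686]], [[-2.92, 2.75, -0.13], [0.0001, -0.0001, -0.0686]], [[-3.1, 2.55, -0.13], [0.0001, -0.0001, -0.0686]], [[-3.27, 2.33, -0.13], [0.0001, -0.0001, -0.0686]], [[-3.42, 2.1, -0.13], [0.0001, -0.0001, -0.0686]]]
[[[-3.56, 1.86, -0.13], [0.0001, -0.0001, -0.0686]], [[-3.68, 1.61, -0.13], [0.0001, -0.0001, -0.0686]], [[-3.78, 1.35, -0.13], [0.0001, -0.0001, -0.0686]], [[-3.86, 1.09, -0.13], [0.0001, -0.0001, -0.0686]], [[-3.93, 0.83, -0.13], [0.0001, -0.0001, -0.0686]], [[-3.97, 0.55, -0.13], [0.0001, -0.0001, -0.0686]], [[-4.0, 0.28, -0.13], [0.0001, -0.0001, -0.0686]]]
```

Request:
{"api": "jog_arm", "payload": {
  "series": [
    [[-2.06,3.44,-0.13],[0,0,-0.0686]],
    [[-2.3,3.29,-0.13],[0,0,-0.0686]],
    [[-2.52,3.13,-0.13],[0,0,-0.0686]],
    [[-2.72,2.95,-0.13],[0,0,-0.0686]],
    [[-2.92,2.75,-0.13],[0,0,-0.0686]],
    [[-3.1,2.55,-0.13],[0,0,-0.0686]],
    [[-3.27,2.33,-0.13],[0,0,-0.0686]],
    [[-3.42,2.1,-0.13],[0,0,-0.0686]]
  ]
}}

```text
time: 3.63
tcp_pos: [0.4925, -0.1342, 0.2527]
eef_rot: [-0.383, 0.924, -0.001, 0.001]
force: [1.1, -0.5, 0.7]
gripper_width: 0.0877
```

Request:
{"api": "jog_arm", "payload": {
  "series": [
    [[-3.56,1.86,-0.13],[0,0,-0.0686]],
    [[-3.68,1.61,-0.13],[0,0,-0.0686]],
    [[-3.78,1.35,-0.13],[0,0,-0.0686]],
    [[-3.86,1.09,-0.13],[0,0,-0.0686]],
    [[-3.93,0.83,-0.13],[0,0,-0.0686]],
    [[-3.97,0.55,-0.13],[0,0,-0.0686]],
    [[-4.0,0.28,-0.13],[0,0,-0.0686]],
    [[0,0,0],[0,0,0]]
  ]
}}

```text
time: 4.3
tcp_pos: [0.5751, 0.1515, 0.2655]
eef_rot: [-0.605, 0.796, -0.002, 0.004]
force: [0.8, -0.4, -0.0]
gripper_width: 0.0875
```

Run:
```python
from h import *
s=st()
p,T=cap('wrist');save(p,'w1')
for q in ['hub','blank','opening','bin_capacitors','bin_transformers','bin_terminals','bin_heatsinks','carousel','turntable','capacitor1','transformer1']: print(q,loc(p,T,q,3))
```

```text
t 4.3 tcp [0.5751 0.1515 0.2655] rot [[-0.267, -0.964, 0.009], [-0.964, 0.267, 0.002], [-0.004, -0.008, -1.0]] F [ 0.8 -0.4 -0. ] w 0.0875 q [ 0.588  0.199 -0.121  0.004 -1.242 -0.86 ]
hub [(0.75, array([600.9, 242. , 139.9]))]
blank []
opening []
bin_capacitors []
bin_transformers [(0.84, array([538.3, 342.4,  35.4]))]
bin_terminals [(0.9, array([480.7, 229.5,  36.9]))]
bin_heatsinks []
carousel [(0.36, array([602.8, 241.9, 142. ]))]
turntable []
capacitor1 [(0.32, array([601.6, 244.6,  -4.4]))]
transformer1 [(0.95, array([551.5, 329.8,  37.1])), (0.55, array([474.2, 343. ,  35. ]))]
```

View pics/w1.png

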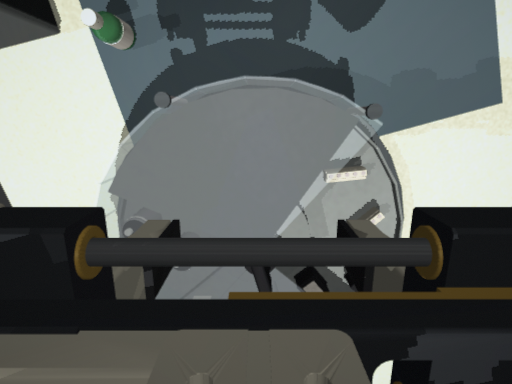

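Run:
```python
from h import *
i=cv2.imread('pics/top0.png')[150:215,110:185]
cv2.imwrite('pics/c2.png',cv2.resize(i,None,fx=9,fy=9,interpolation=cv2.INTER_CUBIC))
plan(.6015,.2445,.22,-1.54)
```

```text
psi -1.85 est -1.851 dpsi 0.31 k 4 d [ 28.   99.2 -46.2]
[[[-2.58, 0.01, 1.16], [-0.002, 0.001, -0.0775]], [[-2.57, -0.19, 1.16], [-0.002, 0.001, -0.0775]], [[-2.55, -0.39, 1.16], [-0.002, 0.001, -0.0775]], [[-2.51, -0.58, 1.16], [-0.002, 0.001, -0.0775]]]
```

View pics/c2.png

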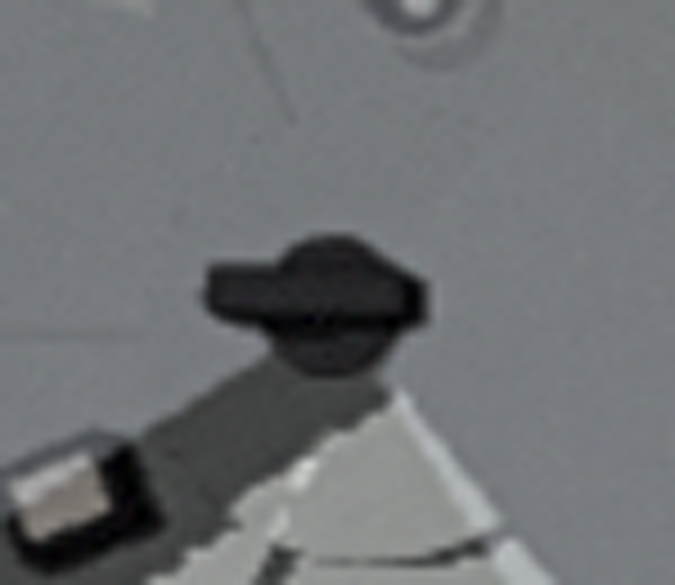

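Request:
{"api": "jog_arm", "payload": {
  "series": [
    [[-2.58,0.01,1.16],[-0.002,0.001,-0.0735]],
    [[-2.57,-0.19,1.16],[-0.002,0.001,-0.0735]],
    [[-2.55,-0.39,1.16],[-0.002,0.001,-0.0735]],
    [[-2.51,-0.58,1.16],[-0.002,0.001,-0.0735]],
    [[0,0,0],[0,0,0]]
  ],
  "fingers": 60
}}

```text
time: 5.32
tcp_pos: [0.6044, 0.2454, 0.2214]
eef_rot: [0.715, -0.699, 0.001, -0.002]
force: [-0.2, -0.5, -0.5]
gripper_width: 0.0597
```

Run:
```python
from h import *
p,T=cap('wrist');save(p,'w2')
for q in ['hub','turntable']: print(q,loc(p,T,q,3))
p,T=cap('scene');save(p,'s2');i=cv2.imread('pics/s2.png')[120:330,200:430];cv2.imwrite('pics/s2.png',cv2.resize(i,None,fx=2.8,fy=2.8))
print(loc(p,T,'hub'))
plan(.6015,.2445,.116,-1.56)
```

```text
hub [(0.61, array([600.4, 244.8, 142.3]))]
turntable [(0.65, array([600.7, 242.4,  -1.8]))]
[(0.57, array([599. , 242.6, 139.8]))]
psi -1.555 est -1.556 dpsi -0.005 k 3 d [  -2.9    2.5 -109.3]
[[[-0.08, 0.1, 3.64], [-0.0028, 0.001, 0.0018]], [[-0.08, 0.1, 3.64], [-0.0028, 0.001, 0.0018]], [[-0.08, 0.1, 3.64], [-0.0028, 0.001, 0.0018]]]
```

View pics/s2.png

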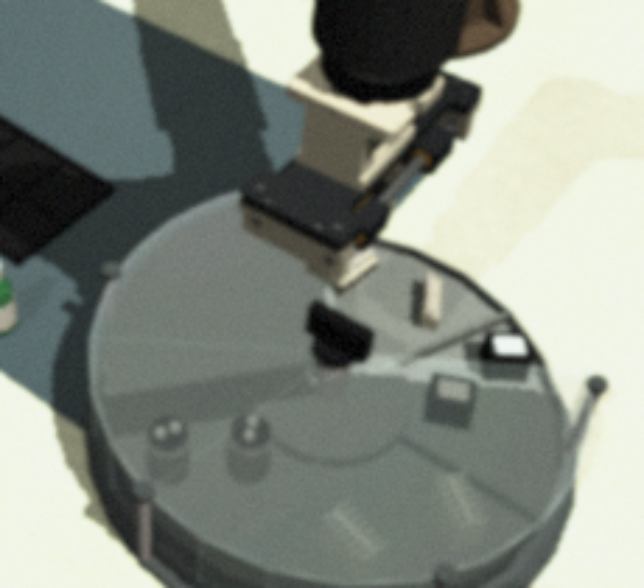

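Request:
{"api": "jog_arm", "payload": {
  "series": [
    [[-0.08,0.12,3.4],[-0.0028,0.001,0]],
    [[-0.08,0.12,3.4],[-0.0028,0.001,0]],
    [[-0.05,0.1,2.4],[0,0.001,0]],
    [[0,0,1],[0,0,0]],
    [[0,0,0],[0,0,0]]
  ]
}}

```text
time: 5.98
tcp_pos: [0.6047, 0.2418, 0.1279]
eef_rot: [0.711, -0.704, 0.002, -0.007]
force: [-1.3, -0.6, 0.4]
gripper_width: 0.0524
```

Run:
```python
from h import *
st()
plan(.601,.244,.117,-1.56)
```

```text
t 5.98 tcp [0.6047 0.2418 0.1279] rot [[0.01, -1.0, 0.014], [-1.0, -0.01, 0.007], [-0.007, -0.014, -1.0]] F [-1.3 -0.6  0.4] w 0.0524 q [ 0.681  0.385 -0.187  0.004 -0.983 -0.674]
psi -1.561 est -1.563 dpsi 0.001 k 1 d [ -3.7   2.2 -10.9]
[[[-0.22, 0.37, 1.09], [-0.0141, 0.007, -0.001]]]
```

Request:
{"api": "jog_arm", "payload": {
  "series": [
    [[-0.12,0.2,0.6],[-0.009,0.004,0]],
    [[-0.1,0.17,0.5],[-0.005,0.003,0]],
    [[0,0,0],[0,0,0]]
  ]
}}

```text
time: 6.23
tcp_pos: [0.6025, 0.2438, 0.12]
eef_rot: [0.71, -0.704, 0.0, -0.001]
force: [0.5, 1.0, -0.4]
gripper_width: 0.0525
```

Run:
```python
from h import *
st()
plan(.601,.244,.117,-1.56)
```

```text
t 6.23 tcp [0.6025 0.2438 0.12  ] rot [[0.008, -1.0, 0.003], [-1.0, -0.008, 0.001], [-0.001, -0.003, -1.0]] F [ 0.5  1.  -0.4] w 0.0525 q [ 0.684  0.398 -0.186  0.001 -0.984 -0.677]
psi -1.563 est -1.563 dpsi 0.003 k 1 d [-1.5  0.2 -3. ]
[[[-0.02, 0.15, 0.3], [-0.0026, 0.0013, -0.0025]]]
```

Close on the knob.

Request:
{"api": "jog_arm", "payload": {
  "series": [
    [[0,0.12,0.25],[0,0,0]],
    [[0,0,0],[0,0,0]],
    [[0,0,0],[0,0,0]],
    [[0,0,0],[0,0,0]],
    [[0,0,0],[0,0,0]],
    [[0,0,0],[0,0,0]],
    [[0,0,0],[0,0,0]]
  ],
  "fingers": 0
}}

```text
time: 6.82
tcp_pos: [0.6011, 0.2451, 0.1212]
eef_rot: [0.71, -0.704, 0.0, -0.003]
force: [-6.6, -0.0, 2.3]
gripper_width: 0.0136
```

Run:
```python
from h import *
s=st();print(s['moment'])
```

```text
t 6.82 tcp [0.6011 0.2451 0.1212] rot [[0.009, -1.0, 0.004], [-1.0, -0.009, 0.004], [-0.004, -0.004, -1.0]] F [-6.6 -0.   2.3] w 0.0136 q [ 0.687  0.394 -0.189 -0.001 -0.982 -0.678]
[ 0.42093212  2.58980248 -0.01148373]
```

Request:
{"api": "jog_arm", "payload": {
  "series": [
    [[0,0,0],[0,0,-0.05]],
    [[0,0,0],[0,0,-0.1]],
    [[0,0,0],[0,0,-0.11]],
    [[0,0,0],[0,0,-0.11]],
    [[0,0,0],[0,0,-0.11]],
    [[0,0,0],[0,0,-0.11]],
    [[0,0,0],[0,0,-0.11]],
    [[0,0,0],[0,0,-0.11]]
  ]
}}

```text
time: 7.48
tcp_pos: [0.6003, 0.2447, 0.1212]
eef_rot: [0.935, -0.354, 0.001, -0.003]
force: [-0.3, 0.3, 0.7]
gripper_width: 0.014
```

Run:
```python
from h import *
s=st();print(s['moment'])
plan(.601,.2448,.120,1.50)
```

```text
t 7.48 tcp [0.6003 0.2447 0.1212] rot [[0.75, -0.662, 0.003], [-0.662, -0.75, 0.004], [-0.001, -0.005, -1.0]] F [-0.3  0.3  0.7] w 0.014 q [ 0.687  0.393 -0.189 -0.002 -0.984  0.162]
[-0.14430622  0.34848788  0.04545534]
psi -0.723 est -0.722 dpsi 2.223 k 23 d [ 0.7  0.1 -1.2]
[[[0.0, -0.0, 0.01], [-0.0002, 0.0, -0.0966]], [[0.0, -0.0, 0.01], [-0.0002, 0.0, -0.0966]], [[0.0, -0.0, 0.01], [-0.0002, 0.0, -0.0966]], [[0.0, -0.0, 0.01], [-0.0002, 0.0, -0.0966]], [[0.0, -0.0, 0.01], [-0.0002, 0.0, -0.0966]], [[0.0, -0.0, 0.01], [-0.0002, 0.0, -0.0966]], [[0.0, -0.0, 0.01], [-0.0002, 0.0, -0.0966]], [[0.0, -0.0, 0.01], [-0.0002, 0.0, -0.0966]]]
[[[0.0, -0.0, 0.01], [-0.0002, 0.0, -0.0966]], [[0.0, 0.0, 0.01], [-0.0002, 0.0, -0.0966]], [[0.0, 0.0, 0.01], [-0.0002, 0.0, -0.0966]], [[0.0, 0.0, 0.01], [-0.0002, 0.0, -0.0966]], [[0.0, 0.0, 0.01], [-0.0002, 0.0, -0.0966]], [[0.0, 0.0, 0.01], [-0.0002, 0.0, -0.0966]], [[0.0, 0.0, 0.01], [-0.0002, 0.0, -0.0966]], [[0.0, 0.0, 0.01], [-0.0002, 0.0, -0.0966]]]
[[[0.0, 0.0, 0.01], [-0.0002, 0.0, -0.0966]], [[0.0, 0.0, 0.01], [-0.0002, 0.0, -0.0966]], [[0.0, 0.0, 0.01], [-0.0002, 0.0, -0.0966]], [[0.0, 0.0, 0.01], [-0.0002, 0.0, -0.0966]], [[0.0, 0.0, 0.01], [-0.0002, 0.0, -0.0966]], [[0.0, 0.0, 0.01], [-0.0002, 0.0, -0.0966]], [[0.0, 0.0, 0.01], [-0.0002, 0.0, -0.0966]]]
```

Works smoothly. Continue.

Request:
{"api": "jog_arm", "payload": {
  "series": [
    [[0,0,0],[0,0,-0.11]],
    [[0,0,0],[0,0,-0.11]],
    [[0,0,0],[0,0,-0.11]],
    [[0,0,0],[0,0,-0.11]],
    [[0,0,0],[0,0,-0.11]],
    [[0,0,0],[0,0,-0.11]],
    [[0,0,0],[0,0,-0.11]],
    [[0,0,0],[0,0,-0.11]]
  ]
}}

```text
time: 8.15
tcp_pos: [0.6, 0.2439, 0.1212]
eef_rot: [0.995, 0.1, 0.001, -0.002]
force: [0.7, 0.0, -0.4]
gripper_width: 0.0139
```

Request:
{"api": "jog_arm", "payload": {
  "series": [
    [[0,0,0],[0,0,-0.11]],
    [[0,0,0],[0,0,-0.11]],
    [[0,0,0],[0,0,-0.11]],
    [[0,0,0],[0,0,-0.11]],
    [[0,0,0],[0,0,-0.11]],
    [[0,0,0],[0,0,-0.11]],
    [[0,0,0],[0,0,-0.11]],
    [[0,0,0],[0,0,-0.11]]
  ]
}}

```text
time: 8.82
tcp_pos: [0.6006, 0.2432, 0.1212]
eef_rot: [0.846, 0.532, 0.001, -0.001]
force: [0.6, 0.7, -0.2]
gripper_width: 0.0137
```

Run:
```python
from h import *
s=st();print(s['moment'])
plan(.601,.2448,.120,1.50)
```

```text
t 8.82 tcp [0.6006 0.2432 0.1212] rot [[0.433, 0.901, 0.002], [0.901, -0.433, 0.002], [0.003, 0.0, -1.0]] F [ 0.6  0.7 -0.2] w 0.0137 q [ 6.85e-01  3.94e-01 -1.88e-01 -1.00e-03 -9.86e-01  2.01e+00]
[-0.23337902 -0.14470243 -0.26027444]
psi 1.123 est 1.124 dpsi 0.377 k 4 d [ 0.4  1.6 -1.2]
[[[0.04, -0.01, 0.03], [0.0001, -0.0007, -0.0942]], [[0.04, -0.0, 0.03], [0.0001, -0.0007, -0.0942]], [[0.04, -0.0, 0.03], [0.0001, -0.0007, -0.0942]], [[0.04, 0.0, 0.03], [0.0001, -0.0007, -0.0942]]]
```

Request:
{"api": "jog_arm", "payload": {
  "series": [
    [[0,0,0],[0,0,-0.11]],
    [[0,0,0],[0,0,-0.11]],
    [[0,0,0],[0,0,-0.1]],
    [[0,0,0],[0,0,-0.06]],
    [[0,0,0],[0,0,0]],
    [[0,0,0],[0,0,0]]
  ]
}}

```text
time: 9.32
tcp_pos: [0.601, 0.2431, 0.1212]
eef_rot: [0.722, 0.692, 0.001, 0.0]
force: [-0.3, 0.2, -0.0]
gripper_width: 0.0135
```

Run:
```python
from h import *
s=st();print(s['moment'])
plan(.601,.2448,.120,1.50)
```

```text
t 9.32 tcp [0.601  0.2431 0.1212] rot [[0.043, 0.999, 0.002], [0.999, -0.043, 0.002], [0.002, 0.002, -1.0]] F [-0.3  0.2 -0. ] w 0.0135 q [ 0.685  0.394 -0.188 -0.    -0.986  2.414]
[-0.19388807  0.05402905 -0.14405437]
psi 1.528 est 1.528 dpsi -0.028 k 1 d [-0.   1.7 -1.2]
[[[0.17, -0.01, 0.12], [0.0018, -0.0017, 0.0277]]]
```

Request:
{"api": "jog_arm", "payload": {
  "series": [
    [[0,0,0],[0,0,0]],
    [[0,0,0],[0,0,0]],
    [[0,0,0],[0,0,0]],
    [[0,0,-1.5],[0,0,0]],
    [[0,0,-3.5],[0,0,0]],
    [[0,0,-3.5],[0,0,0]],
    [[0,0,-3.5],[0,0,0]]
  ],
  "fingers": 60
}}

```text
time: 9.9
tcp_pos: [0.5964, 0.2403, 0.235]
eef_rot: [0.726, 0.687, -0.007, -0.002]
force: [-0.3, 1.0, -0.4]
gripper_width: 0.0511
```

Run:
```python
from h import *
s=st()
plan(.49,.11,.25,1.5)
```

```text
t 9.9 tcp [0.5964 0.2403 0.235 ] rot [[0.055, 0.998, -0.014], [0.998, -0.055, -0.007], [-0.008, -0.013, -1.0]] F [-0.3  1.  -0.4] w 0.0511 q [ 0.684  0.311 -0.037 -0.003 -1.238  2.404]
psi 1.516 est 1.517 dpsi -0.016 k 5 d [-106.4 -130.3   15. ]
[[[-2.72, -1.98, -0.3], [-0.0026, 0.0016, 0.0032]], [[-2.72, -1.97, -0.3], [-0.0026, 0.0016, 0.0032]], [[-2.73, -1.96, -0.3], [-0.0026, 0.0016, 0.0032]], [[-2.74, -1.96, -0.3], [-0.0026, 0.0016, 0.0032]], [[-2.74, -1.95, -0.3], [-0.0026, 0.0016, 0.0032]]]
```

Request:
{"api": "jog_arm", "payload": {
  "series": [
    [[-2.72,-1.98,-0.3],[-0.0026,0.0016,0]],
    [[-2.72,-1.97,-0.3],[-0.0026,0.0016,0]],
    [[-2.73,-1.96,-0.3],[-0.0026,0.0016,0]],
    [[-2.74,-1.96,-0.3],[-0.0026,0.0016,0]],
    [[-2.74,-1.95,-0.3],[-0.0026,0.0016,0]],
    [[0,0,0],[0,0,0]],
    [[0,0,0],[0,0,0]]
  ]
}}

```text
time: 10.48
tcp_pos: [0.4907, 0.1071, 0.2612]
eef_rot: [0.728, 0.686, 0.009, 0.002]
force: [0.7, 0.1, -0.6]
gripper_width: 0.0526
```

Run:
```python
from h import *
s=st()
for n in ['wrist','top','scene']:
    p,T=cap(n);save(p,n+'3')
    for q in ['hub','blank','opening','bin_capacitors']: print(n,q,loc(p,T,q,1))
    print(loc(p,T,'capacitor1',4))
i=cv2.imread('pics/top3.png')
cv2.imwrite('pics/c3.png',cv2.resize(i[100:275,60:240],None,fx=3.4,fy=3.4,interpolation=cv2.INTER_CUBIC))
```

```text
t 10.48 tcp [0.4907 0.1071 0.2612] rot [[0.06, 0.998, 0.017], [0.998, -0.06, 0.009], [0.01, 0.017, -1.0]] F [ 0.7  0.1 -0.6] w 0.0526 q [ 6.080e-01  3.600e-02 -3.190e-01  2.000e-03 -1.196e+00  2.473e+00]
wrist hub [(0.61, array([603.9, 244.6, 141.6]))]
wrist blank []
wrist opening []
wrist bin_capacitors [(0.97, array([480.6, 264.9,  36.5]))]
[(0.63, array([502.5, 264.2,  34. ]))]
top hub [(0.68, array([600. , 243.3, 140. ]))]
top blank []
top opening []
top bin_capacitors []
[]
scene hub [(0.57, array([602.2, 243.1, 139.3]))]
scene blank []
scene opening []
scene bin_capacitors [(0.56, array([486.3, 264.6,  34. ]))]
[(0.73, array([466. , 318.4,  36.3])), (0.72, array([507.3, 262.3,  34.2])), (0.68, array([482.5, 158.1,  34.3]))]
```

View pics/wrist3.png

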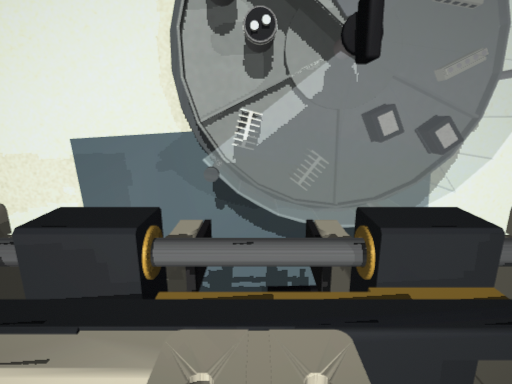

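View pics/c3.png

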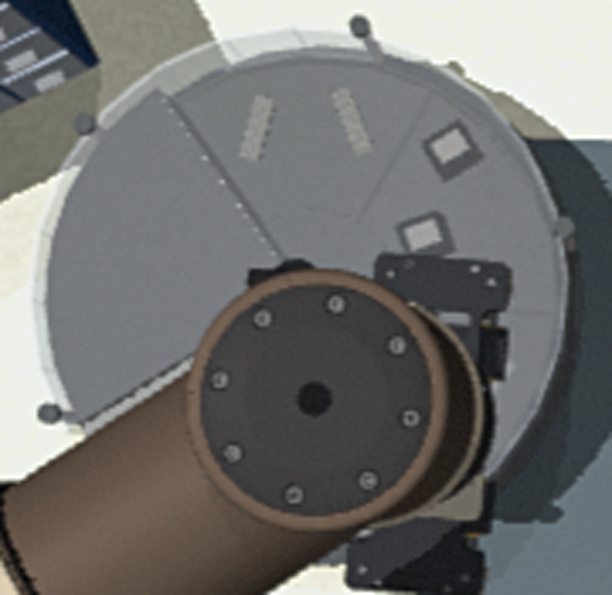

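Request:
{"api": "jog_arm", "payload": {
  "series": [
    [[-3.5,0,0],[-0.008,0.005,0]],
    [[-3.5,0,-0.5],[-0.008,0.005,0]],
    [[0,0,0],[0,0,0]],
    [[0,0,0],[0,0,0]]
  ]
}}

```text
time: 11.72
tcp_pos: [0.4872, 0.0366, 0.2643]
eef_rot: [0.726, 0.687, 0.018, 0.005]
force: [0.5, 0.2, -0.1]
gripper_width: 0.0523
```

Run:
```python
from h import *
s=st()
for n in ['wrist','scene']:
    p,T=cap(n);save(p,n+'4')
    for q in ['hub','opening','bin_capacitors']: print(n,q,loc(p,T,q,1))
    for sc,X in loc(p,T,'capacitor1',4): print(sc,X,proj(p,T,X/1000))
    for m in bot.cut_out(p,'capacitor1'):
        ys,xs=np.where(m['pixels']);print('mask',round(m['score'],2),xs.min(),xs.max(),ys.min(),ys.max(),len(xs))
```

```text
t 11.72 tcp [0.4872 0.0366 0.2643] rot [[0.055, 0.998, 0.033], [0.998, -0.056, 0.017], [0.019, 0.032, -0.999]] F [ 0.5  0.2 -0.1] w 0.0523 q [ 4.780e-01 -1.000e-03 -3.490e-01 -0.000e+00 -1.185e+00  2.608e+00]
wrist hub []
wrist opening []
wrist bin_capacitors []
scene hub [(0.69, array([600.5, 246.6, 139.1]))]
scene opening [(0.56, array([601.8, 242.6, 142.5]))]
scene bin_capacitors [(0.67, array([468.3, 319.8,  37.2]))]
0.53 [468.3 317.5  37. ] [371.53261686 241.91829547]
mask 0.63 231 417 181 354 20049
mask 0.62 339 354 224 243 261
mask 0.56 365 382 224 240 225
```

View pics/wrist4.png

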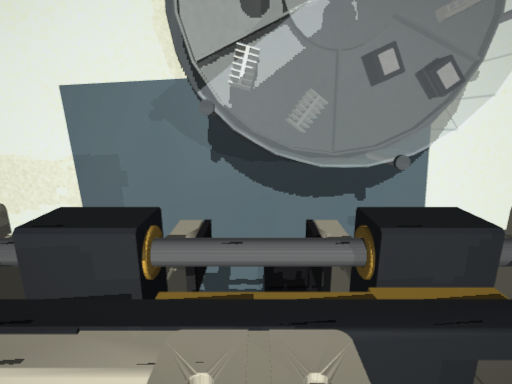

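Run:
```python
from h import *
plan(.48,.19,.27,1.5)
```

```text
psi 1.518 est 1.518 dpsi -0.018 k 4 d [ -7.4 152.1   5.9]
[[[3.79, -0.38, -0.15], [0.0078, -0.0047, 0.0046]], [[3.79, -0.4, -0.15], [0.0078, -0.0047, 0.0046]], [[3.78, -0.42, -0.15], [0.0078, -0.0047, 0.0046]], [[3.78, -0.44, -0.15], [0.0078, -0.0047, 0.0046]]]
```

Request:
{"api": "jog_arm", "payload": {
  "series": [
    [[3.79,-0.38,-0.15],[0.0078,-0.0047,0]],
    [[3.79,-0.4,-0.15],[0.0078,-0.0047,0]],
    [[3.78,-0.42,-0.15],[0.0078,-0.0047,0]],
    [[3.78,-0.44,-0.15],[0.0078,-0.0047,0]],
    [[0,0,0],[0,0,0]],
    [[0,0,0],[0,0,0]]
  ]
}}

```text
time: 12.82
tcp_pos: [0.4787, 0.1952, 0.2719]
eef_rot: [0.727, 0.686, -0.001, 0.0]
force: [-0.2, -1.3, -0.5]
gripper_width: 0.0522
```

Run:
```python
from h import *
s=st()
for n in ['wrist','scene']:
    p,T=cap(n);save(p,n+'5')
    for q in ['hub','opening','bin_capacitors']: print(n,q,loc(p,T,q,1))
    for sc,X in loc(p,T,'capacitor1',4): print(sc,X,proj(p,T,X/1000))
    for m in bot.cut_out(p,'capacitor1'):
        ys,xs=np.where(m['pixels']);print('mask',round(m['score'],2),xs.min(),xs.max(),ys.min(),ys.max(),len(xs))
```

```text
t 12.82 tcp [0.4787 0.1952 0.2719] rot [[0.058, 0.998, -0.001], [0.998, -0.058, -0.001], [-0.001, -0.001, -1.0]] F [-0.2 -1.3 -0.5] w 0.0522 q [ 0.768  0.069 -0.258  0.    -1.245  2.316]
wrist hub [(0.87, array([600.2, 245.1, 140.8]))]
wrist opening []
wrist bin_capacitors [(0.88, array([481.9, 266. ,  34.3]))]
0.77 [501.1 264.6  32.9] [272.49440917 111.10679129]
0.65 [463.2 314.7  33.8] [240.05462771  71.01496919]
mask 0.81 224 256 46 85 999
mask 0.69 263 293 95 127 786
mask 0.61 193 511 0 284 43905
scene hub [(0.69, array([601.8, 241.1, 142.2]))]
scene opening [(0.75, array([484.6, 160.4,  32. ]))]
scene bin_capacitors [(0.82, array([484.9, 262.9,  35.1]))]
0.76 [467.4 316.2  37.3] [371.24833368 241.35642617]
0.6 [503.3 262.6  35.6] [344.59412335 240.03538647]
mask 0.82 339 355 223 243 280
mask 0.63 366 381 225 240 192
mask 0.5 230 417 181 355 20123
```

View pics/wrist5.png

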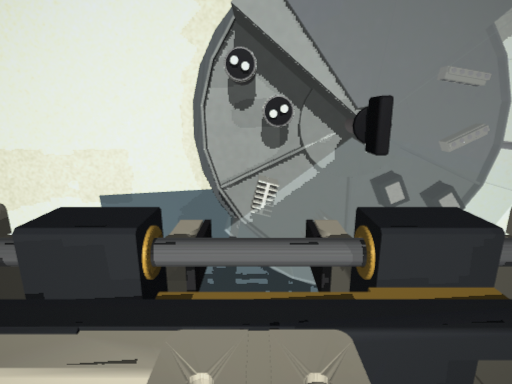

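Run:
```python
from h import *
plan(.5025,.264,.19,-.44,tstep=.11)
```

```text
psi 1.51 est 1.51 dpsi -1.95 k 18 d [ 23.6  70.9 -82.3]
[[[0.4, 0.11, 0.46], [0.0, 0.0, 0.1083]], [[0.41, 0.06, 0.46], [0.0, 0.0, 0.1083]], [[0.41, 0.02, 0.46], [0.0, 0.0, 0.1083]], [[0.41, -0.03, 0.46], [0.0, 0.0, 0.1083]], [[0.41, -0.07, 0.46], [0.0, 0.0, 0.1083]], [[0.4, -0.12, 0.46], [0.0, 0.0, 0.1083]], [[0.38, -0.16, 0.46], [0.0, 0.0, 0.1083]], [[0.36, -0.2, 0.46], [0.0, 0.0, 0.1083]]]
[[[0.34, -0.24, 0.46], [0.0, 0.0, 0.1083]], [[0.31, -0.27, 0.46], [0.0, 0.0, 0.1083]], [[0.28, -0.3, 0.46], [0.0, 0.0, 0.1083]], [[0.25, -0.33, 0.46], [0.0, 0.0, 0.1083]], [[0.21, -0.36, 0.46], [0.0, 0.0, 0.1083]], [[0.17, -0.38, 0.46], [0.0, 0.0, 0.1083]], [[0.13, -0.39, 0.46], [0.0, 0.0, 0.1083]], [[0.08, -0.41, 0.46], [0.0, 0.0, 0.1083]]]
[[[0.04, -0.41, 0.46], [0.0, 0.0, 0.1083]], [[-0.0, -0.41, 0.46], [0.0, 0.0, 0.1083]]]
```

Request:
{"api": "jog_arm", "payload": {
  "series": [
    [[0.4,0.11,0.46],[0,0,0.1083]],
    [[0.41,0.06,0.46],[0,0,0.1083]],
    [[0.41,0.02,0.46],[0,0,0.1083]],
    [[0.41,-0.03,0.46],[0,0,0.1083]],
    [[0.41,-0.07,0.46],[0,0,0.1083]],
    [[0.4,-0.12,0.46],[0,0,0.1083]],
    [[0.38,-0.16,0.46],[0,0,0.1083]],
    [[0.36,-0.2,0.46],[0,0,0.1083]]
  ],
  "fingers": 70
}}

```text
time: 14.08
tcp_pos: [0.4909, 0.2244, 0.2359]
eef_rot: [0.955, 0.298, 0.002, -0.0]
force: [0.4, 0.4, -0.1]
gripper_width: 0.0613
```

Request:
{"api": "jog_arm", "payload": {
  "series": [
    [[0.34,-0.24,0.46],[0,0,0.1083]],
    [[0.31,-0.27,0.46],[0,0,0.1083]],
    [[0.28,-0.3,0.46],[0,0,0.1083]],
    [[0.25,-0.33,0.46],[0,0,0.1083]],
    [[0.21,-0.36,0.46],[0,0,0.1083]],
    [[0.17,-0.38,0.46],[0,0,0.1083]],
    [[0.13,-0.39,0.46],[0,0,0.1083]],
    [[0.08,-0.41,0.46],[0,0,0.1083]]
  ]
}}

```text
time: 14.75
tcp_pos: [0.5043, 0.2561, 0.1973]
eef_rot: [0.988, -0.153, 0.001, -0.001]
force: [1.0, -0.5, 0.1]
gripper_width: 0.0614
```

Run:
```python
from h import *
st()
plan(.5025,.264,.14,-.44,tstep=.11)
```

```text
t 14.75 tcp [0.5043 0.2561 0.1973] rot [[0.953, -0.303, 0.003], [-0.303, -0.953, 0.002], [0.002, -0.003, -1.0]] F [ 1.  -0.5  0.1] w 0.0614 q [ 8.170e-01  1.990e-01 -2.790e-01  1.000e-03 -1.089e+00  4.460e-01]
psi -0.308 est -0.308 dpsi -0.132 k 2 d [ -1.8   7.9 -57.3]
[[[-0.2, -0.35, 2.87], [-0.0013, -0.0012, 0.0661]], [[-0.23, -0.34, 2.87], [-0.0013, -0.0012, 0.0661]]]
```

Request:
{"api": "jog_arm", "payload": {
  "series": [
    [[-0.2,-0.35,2.5],[-0.0013,-0.0012,0.066]],
    [[-0.23,-0.34,2.5],[-0.0013,-0.0012,0.066]],
    [[0,0,0],[0,0,0]]
  ]
}}

```text
time: 15.0
tcp_pos: [0.5037, 0.2651, 0.1463]
eef_rot: [0.974, -0.225, 0.001, -0.001]
force: [0.1, -0.6, -1.0]
gripper_width: 0.0615
```

Run:
```python
from h import *
st()
for n in ['wrist','scene']:
    p,T=cap(n);save(p,n+'6')
    for sc,X in loc(p,T,'capacitor1',4): print(n,sc,X)
plan(.5025,.264,.10,-.44,tstep=.11)
```

```text
t 15.0 tcp [0.5037 0.2651 0.1463] rot [[0.899, -0.438, 0.002], [-0.438, -0.899, 0.002], [0.001, -0.003, -1.0]] F [ 0.1 -0.6 -1. ] w 0.0615 q [ 0.828  0.251 -0.337 -0.    -0.98   0.289]
wrist 0.91 [464.4 314.   32.4]
wrist 0.82 [502.7 262.8  31.2]
scene 0.66 [471.2 318.8  35.6]
scene 0.54 [502.6 261.2  35.3]
psi -0.447 est -0.448 dpsi 0.007 k 2 d [ -3.8  -2.5 -51.9]
[[[-0.12, 0.19, 2.59], [-0.0046, -0.0023, -0.0036]], [[-0.12, 0.19, 2.59], [-0.0046, -0.0023, -0.0036]]]
```

View pics/wrist6.png

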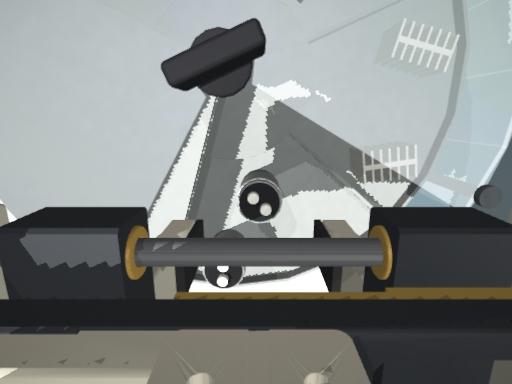

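Run:
```python
from h import *
plan(.5027,.263,.056,-.44,step=3)
```

```text
psi -0.447 est -0.448 dpsi 0.007 k 4 d [ -3.6  -3.5 -95.9]
[[[-0.04, 0.12, 2.4], [-0.0023, -0.0012, -0.0018]], [[-0.04, 0.12, 2.4], [-0.0023, -0.0012, -0.0018]], [[-0.04, 0.12, 2.4], [-0.0023, -0.0012, -0.0018]], [[-0.04, 0.12, 2.4], [-0.0023, -0.0012, -0.0018]]]
```

Request:
{"api": "jog_arm", "payload": {
  "series": [
    [[-0.06,0.14,2.4],[-0.0023,-0.0012,0]],
    [[-0.06,0.14,2.4],[-0.0023,-0.0012,0]],
    [[0,0,1.5],[0,0,0]],
    [[0,0,0],[0,0,0]]
  ]
}}

```text
time: 15.53
tcp_pos: [0.5089, 0.2676, 0.0956]
eef_rot: [0.976, -0.218, 0.006, -0.008]
force: [-0.3, -0.6, -0.1]
gripper_width: 0.0614
```

Run:
```python
from h import *
st()
plan(.5027,.263,.056,-.44,step=2)
```

```text
t 15.53 tcp [0.5089 0.2676 0.0956] rot [[0.905, -0.426, 0.015], [-0.426, -0.905, 0.013], [0.008, -0.018, -1.0]] F [-0.3 -0.6 -0.1] w 0.0614 q [ 0.826  0.304 -0.399  0.003 -0.848  0.303]
psi -0.44 est -0.442 dpsi 0.0 k 2 d [ -6.2  -4.6 -39.6]
[[[-0.18, 0.34, 1.98], [-0.0089, -0.0041, -0.0001]], [[-0.18, 0.34, 1.98], [-0.0089, -0.0041, -0.0001]]]
```

Request:
{"api": "jog_arm", "payload": {
  "series": [
    [[-0.18,0.34,0.8],[-0.009,-0.004,0]],
    [[-0.18,0.34,0.8],[-0.009,-0.004,0]],
    [[0,0,0],[0,0,0]]
  ]
}}

```text
time: 15.78
tcp_pos: [0.5044, 0.2639, 0.0825]
eef_rot: [0.976, -0.217, 0.001, -0.001]
force: [0.1, -0.2, 0.6]
gripper_width: 0.0614
```

Run:
```python
from h import *
st()
plan(.5027,.263,.056,-.44,step=1)
```

```text
t 15.78 tcp [0.5044 0.2639 0.0825] rot [[0.906, -0.424, 0.003], [-0.424, -0.906, 0.002], [0.002, -0.003, -1.0]] F [ 0.1 -0.2  0.6] w 0.0614 q [ 0.826  0.32  -0.411  0.001 -0.836  0.306]
psi -0.438 est -0.438 dpsi -0.002 k 3 d [ -1.7  -0.9 -26.5]
[[[-0.04, 0.05, 0.88], [-0.001, -0.0006, 0.0008]], [[-0.04, 0.05, 0.88], [-0.001, -0.0006, 0.0008]], [[-0.04, 0.05, 0.88], [-0.001, -0.0006, 0.0008]]]
```

Request:
{"api": "jog_arm", "payload": {
  "series": [
    [[-0.1,0.15,1.2],[-0.003,-0.002,0]],
    [[-0.1,0.15,1.2],[-0.003,-0.002,0]],
    [[-0.05,0.1,0.6],[-0.003,-0.001,0]],
    [[0,0,0],[0,0,0]]
  ]
}}

```text
time: 16.12
tcp_pos: [0.5013, 0.2621, 0.0524]
eef_rot: [0.976, -0.217, -0.001, 0.001]
force: [-0.2, -0.9, 0.8]
gripper_width: 0.0617
```

Run:
```python
from h import *
st()
plan(.5027,.263,.056,-.44,step=1)
```

```text
t 16.12 tcp [0.5013 0.2621 0.0524] rot [[0.906, -0.423, -0.003], [-0.423, -0.906, -0.002], [-0.002, 0.003, -1.0]] F [-0.2 -0.9  0.8] w 0.0617 q [ 0.827  0.357 -0.441 -0.001 -0.776  0.308]
psi -0.437 est -0.436 dpsi -0.003 k 1 d [1.4 0.9 3.6]
[[[0.09, -0.14, -0.36], [0.003, 0.002, 0.0034]]]
```

Request:
{"api": "jog_arm", "payload": {
  "series": [
    [[0,-0.05,-0.2],[0,0,0]],
    [[0,0,0],[0,0,0]],
    [[0,0,0],[0,0,0]],
    [[0,0,0],[0,0,0]],
    [[0,0,0],[0,0,0]],
    [[0,0,0],[0,0,0]]
  ],
  "fingers": 0
}}

```text
time: 16.62
tcp_pos: [0.5019, 0.263, 0.0549]
eef_rot: [0.976, -0.216, -0.001, 0.001]
force: [0.0, -0.5, -0.4]
gripper_width: 0.0342
```

Run:
```python
from h import *
st()
plan(.5027,.263,.2,-.44,step=3)
```

```text
t 16.62 tcp [0.5019 0.263  0.0549] rot [[0.906, -0.422, -0.003], [-0.422, -0.906, -0.002], [-0.002, 0.003, -1.0]] F [ 0.  -0.5 -0.4] w 0.0342 q [ 0.827  0.355 -0.437 -0.001 -0.783  0.308]
psi -0.436 est -0.435 dpsi -0.004 k 5 d [  0.8  -0.  145.1]
[[[0.01, -0.01, -2.9], [0.0006, 0.0003, 0.0008]], [[0.01, -0.01, -2.9], [0.0006, 0.0003, 0.0008]], [[0.01, -0.01, -2.9], [0.0006, 0.0003, 0.0008]], [[0.01, -0.01, -2.9], [0.0006, 0.0003, 0.0008]], [[0.01, -0.01, -2.9], [0.0006, 0.0003, 0.0008]]]
```

Request:
{"api": "jog_arm", "payload": {
  "series": [
    [[0,0,-1.0],[0,0,0]],
    [[0,0,-2.0],[0,0,0]],
    [[0,0,-2.5],[0,0,0]],
    [[0,0,-2.9],[0,0,0]],
    [[0,0,-2.9],[0,0,0]],
    [[0,0,-2.9],[0,0,0]],
    [[0,0,0],[0,0,0]]
  ]
}}

```text
time: 17.2
tcp_pos: [0.5012, 0.2614, 0.2059]
eef_rot: [0.976, -0.216, -0.002, 0.003]
force: [1.0, 0.8, -0.5]
gripper_width: 0.0341
```

Run:
```python
from h import *
st()
p,T=cap('top');save(p,'top7')
for a in range(1):
  print(loc(p,T,'tray'))
  m=bot.cut_out(p,['tray','turntable','hub'][a])
  for r in m[:1]:
    ys,xs=np.where(r['pixels']);print(r['score'],xs.min(),xs.max(),ys.min(),ys.max(),len(xs))
p,T=cap('scene');save(p,'scene7')
print(loc(p,T,'tray'))
i=cv2.imread('pics/top0.png')[165:245,260:365]
cv2.imwrite('pics/tray.png',cv2.resize(i,None,fx=7,fy=7,interpolation=cv2.INTER_CUBIC))
```

```text
t 17.2 tcp [0.5012 0.2614 0.2059] rot [[0.906, -0.422, -0.005], [-0.422, -0.906, -0.006], [-0.002, 0.008, -1.0]] F [ 1.   0.8 -0.5] w 0.0341 q [ 0.827  0.199 -0.258 -0.    -1.122  0.308]
[(0.68, array([ 560.8, -188.2,   -4.4]))]
0.83 274 352 178 234 3952
[]
```

View pics/tray.png

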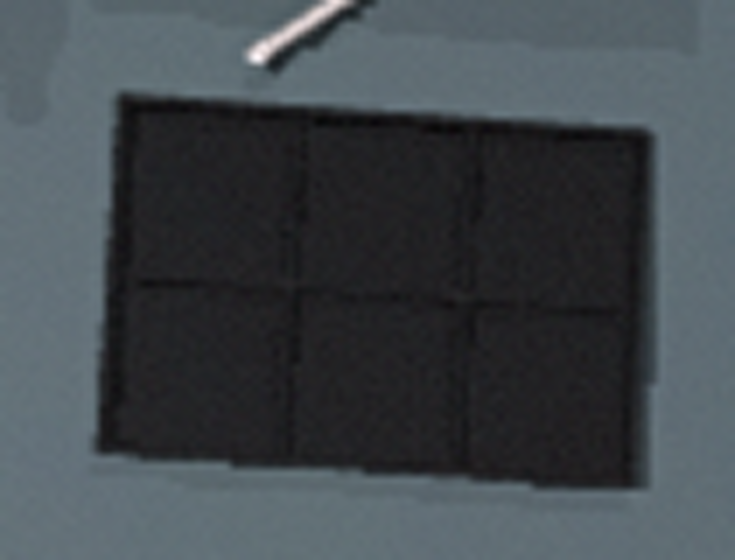

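View pics/scene7.png

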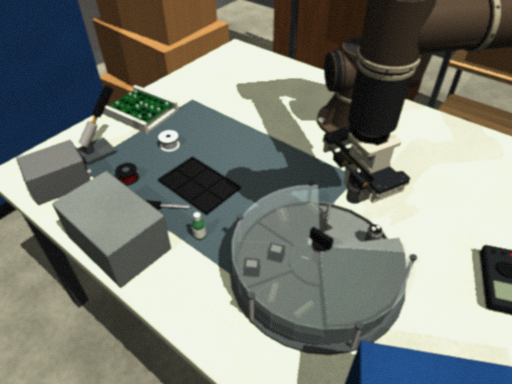

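Run:
```python
from h import *
p,T=cap('top')
P=[ray(p,T,260+u/7,165+v/7,.012)*1000 for u,v in [(119,95),(651,128),(638,487),(98,453)]]
P=np.array(P)[:,:2];print(np.round(P),P.mean(0))
for i in range(4):
    d=P[(i+1)%4]-P[i];print(np.linalg.norm(d),np.degrees(np.arctan2(d[1],d[0])))
# cell junctions
for u,v in [(302,290),(480,300)]:
    print(np.round(ray(p,T,260+u/7,165+v/7,.012)*1000))
```

```text
[[ 635.  -92.]
 [ 626. -299.]
 [ 487. -294.]
 [ 496.  -86.]] [ 560.91292039 -192.80530221]
207.29018559914502 -92.26477877593695
139.39484538768522 177.90121980118488
208.04638415373554 87.6729905819474
139.16874077495518 -2.409787363923807
[ 560. -164.   12.]
[ 558. -233.   12.]
```

Run:
```python
from h import *
plan(.593,-.2604,.2,-.04)
```

```text
psi -0.437 est -0.436 dpsi 0.397 k 13 d [  95.1 -519.7    2.5]
[[[2.36, 3.31, -0.02], [0.0014, 0.0006, -0.0306]], [[2.25, 3.38, -0.02], [0.0014, 0.0006, -0.0306]], [[2.15, 3.45, -0.02], [0.0014, 0.0006, -0.0306]], [[2.04, 3.51, -0.02], [0.0014, 0.0006, -0.0306]], [[1.93, 3.57, -0.02], [0.0014, 0.0006, -0.0306]], [[1.82, 3.63, -0.02], [0.0014, 0.0006, -0.0306]], [[1.71, 3.69, -0.02], [0.0014, 0.0006, -0.0306]], [[1.6, 3.74, -0.02], [0.0014, 0.0006, -0.0306]]]
[[[1.48, 3.78, -0.02], [0.0014, 0.0006, -0.0306]], [[1.37, 3.83, -0.02], [0.0014, 0.0006, -0.0306]], [[1.25, 3.87, -0.02], [0.0014, 0.0006, -0.0306]], [[1.13, 3.9, -0.02], [0.0014, 0.0006, -0.0306]], [[1.01, 3.94, -0.02], [0.0014, 0.0006, -0.0306]]]
```

Request:
{"api": "jog_arm", "payload": {
  "series": [
    [[1.2,1.7,-0.05],[0.001,0,-0.03]],
    [[2.25,3.38,-0.05],[0.0014,0,-0.03]],
    [[2.15,3.45,-0.05],[0.0014,0,-0.03]],
    [[2.04,3.51,-0.02],[0.0014,0,-0.03]],
    [[1.93,3.57,-0.02],[0.0014,0,-0.03]],
    [[1.82,3.63,-0.02],[0,0,-0.03]],
    [[1.71,3.69,-0.02],[0,0,-0.03]],
    [[1.6,3.74,-0.02],[0,0,-0.03]]
  ]
}}

```text
time: 18.17
tcp_pos: [0.551, -0.0447, 0.1932]
eef_rot: [0.996, -0.087, -0.013, 0.008]
force: [0.9, -0.3, -1.3]
gripper_width: 0.0345
```

Run:
```python
from h import *
st()
plan(.593,-.2604,.2,-.04)
```

```text
t 18.17 tcp [ 0.551  -0.0447  0.1932] rot [[0.984, -0.173, -0.027], [-0.174, -0.985, -0.014], [-0.024, 0.019, -1.0]] F [ 0.9 -0.3 -1.3] w 0.0345 q [ 0.278  0.2   -0.291  0.007 -1.11   1.115]
psi -0.175 est -0.178 dpsi 0.135 k 6 d [  42.  -215.7    6.8]
[[[1.31, 3.42, -0.11], [0.0031, 0.004, -0.0225]], [[1.24, 3.45, -0.11], [0.0031, 0.004, -0.0225]], [[1.16, 3.47, -0.11], [0.0031, 0.004, -0.0225]], [[1.08, 3.5, -0.11], [0.0031, 0.004, -0.0225]], [[1.0, 3.52, -0.11], [0.0031, 0.004, -0.0225]], [[0.92, 3.54, -0.11], [0.0031, 0.004, -0.0225]]]
```

Request:
{"api": "jog_arm", "payload": {
  "series": [
    [[1.31,3.42,-0.11],[0.003,0.004,-0.0225]],
    [[1.24,3.45,-0.11],[0.003,0.004,-0.0225]],
    [[1.16,3.47,-0.11],[0.003,0.004,-0.0225]],
    [[1.08,3.5,-0.11],[0.003,0.004,-0.0225]],
    [[0.9,3.0,-0.11],[0.003,0.004,-0.0225]],
    [[0.6,2.0,-0.11],[0.003,0.004,-0.0225]],
    [[0,0,0],[0,0,0]],
    [[0,0,0],[0,0,0]]
  ]
}}

```text
time: 18.83
tcp_pos: [0.5864, -0.2582, 0.1886]
eef_rot: [1.0, -0.019, -0.01, -0.001]
force: [-0.0, 0.7, -0.5]
gripper_width: 0.0347
```

Run:
```python
from h import *
st()
p,T=cap('wrist');save(p,'w8')
print(loc(p,T,'tray'),loc(p,T,'capacitor1',3))
plan(.593,-.2604,.1,-.04,step=3)
```

```text
t 18.83 tcp [ 0.5864 -0.2582  0.1886] rot [[0.999, -0.038, -0.021], [-0.038, -0.999, 0.001], [-0.021, -0.001, -1.0]] F [-0.   0.7 -0.5] w 0.0347 q [-1.100e-01  3.400e-01 -1.050e-01  1.000e-03 -1.147e+00  1.642e+00]
[(0.59, array([ 5.640e+02, -1.912e+02,  5.000e-01]))] [(0.6, array([ 583.2, -256.4,  166. ]))]
psi -0.036 est -0.037 dpsi -0.004 k 3 d [  6.3  -4.  -89.4]
[[[0.22, 0.13, 2.98], [-0.0002, 0.0066, 0.0013]], [[0.22, 0.13, 2.98], [-0.0002, 0.0066, 0.0013]], [[0.22, 0.13, 2.98], [-0.0002, 0.0066, 0.0013]]]
```

View pics/w8.png

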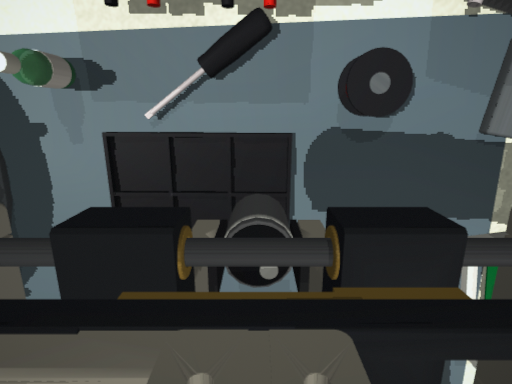

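Request:
{"api": "jog_arm", "payload": {
  "series": [
    [[0.25,0.1,2.9],[0,0.008,0]],
    [[0.25,0.1,2.9],[0,0.008,0]],
    [[0.25,0.1,2.9],[0,0.008,0]],
    [[0.1,0.05,2.0],[0,0.004,0]],
    [[0,0,0],[0,0,0]],
    [[0,0,0],[0,0,0]]
  ]
}}

```text
time: 19.48
tcp_pos: [0.5971, -0.2534, 0.0824]
eef_rot: [1.0, -0.014, 0.008, 0.0]
force: [-0.3, -1.0, 0.5]
gripper_width: 0.0345
```

Run:
```python
from h import *
st()
plan(.593,-.2604,.04,-.04,step=1.5)
```

```text
t 19.48 tcp [ 0.5971 -0.2534  0.0824] rot [[1.0, -0.027, 0.015], [-0.027, -1.0, -0.001], [0.015, 0.001, -1.0]] F [-0.3 -1.   0.5] w 0.0345 q [-1.010e-01  4.270e-01 -2.380e-01 -1.000e-03 -8.910e-01  1.645e+00]
psi -0.027 est -0.027 dpsi -0.013 k 3 d [ -4.1  -7.  -42.4]
[[[-0.13, 0.24, 1.41], [0.0002, -0.0051, 0.0042]], [[-0.13, 0.24, 1.41], [0.0002, -0.0051, 0.0042]], [[-0.13, 0.24, 1.41], [0.0002, -0.0051, 0.0042]]]
```

Request:
{"api": "jog_arm", "payload": {
  "series": [
    [[-0.13,0.28,1.4],[0,-0.006,0.004]],
    [[-0.13,0.28,1.4],[0,-0.006,0.004]],
    [[-0.1,0.2,1.2],[0,-0.004,0.004]],
    [[0,0,0],[0,0,0]],
    [[0,0,0],[0,0,0]]
  ]
}}

```text
time: 19.9
tcp_pos: [0.5963, -0.2602, 0.0432]
eef_rot: [1.0, -0.019, 0.002, 0.001]
force: [0.2, -0.1, -0.7]
gripper_width: 0.0346
```

Run:
```python
from h import *
st()
plan(.593,-.2604,.026,-.04,step=1.5)
```

```text
t 19.9 tcp [ 0.5963 -0.2602  0.0432] rot [[0.999, -0.037, 0.003], [-0.037, -0.999, -0.002], [0.003, 0.002, -1.0]] F [ 0.2 -0.1 -0.7] w 0.0346 q [-0.111  0.478 -0.26   0.002 -0.829  1.643]
psi -0.037 est -0.039 dpsi -0.003 k 2 d [ -3.3  -0.2 -17.2]
[[[-0.17, 0.02, 0.86], [0.0009, -0.0017, 0.0014]], [[-0.17, 0.02, 0.86], [0.0009, -0.0017, 0.0014]]]
```

Request:
{"api": "jog_arm", "payload": {
  "series": [
    [[-0.15,0.05,0.7],[0,-0.002,0]],
    [[-0.1,0.05,0.6],[0,-0.001,0]],
    [[0,0,0.2],[0,0,0]],
    [[0,0,0],[0,0,0]]
  ]
}}

```text
time: 20.23
tcp_pos: [0.5941, -0.2618, 0.0276]
eef_rot: [1.0, -0.019, 0.001, 0.001]
force: [0.2, 0.2, -0.3]
gripper_width: 0.0348
```

Run:
```python
from h import *
st()
plan(.593,-.2604,.025,-.04,step=1.5)
```

```text
t 20.23 tcp [ 0.5941 -0.2618  0.0276] rot [[0.999, -0.038, 0.001], [-0.038, -0.999, -0.002], [0.001, 0.002, -1.0]] F [ 0.2  0.2 -0.3] w 0.0348 q [-0.114  0.496 -0.274  0.003 -0.799  1.645]
psi -0.038 est -0.04 dpsi -0.002 k 1 d [-1.1  1.4 -2.6]
[[[-0.12, -0.14, 0.26], [0.0021, -0.0014, 0.0022]]]
```

Creep down in 1 mm steps until contact.

Request:
{"api": "jog_arm", "payload": {
  "series": [
    [[0,0,0.15],[0,0,0]],
    [[0,0,0.1],[0,0,0]],
    [[0,0,0],[0,0,0]],
    [[0,0,0],[0,0,0]]
  ]
}}

```text
time: 20.57
tcp_pos: [0.5945, -0.262, 0.0254]
eef_rot: [1.0, -0.019, 0.001, 0.001]
force: [0.1, 0.6, -0.8]
gripper_width: 0.0341
```

Request:
{"api": "jog_arm", "payload": {
  "series": [
    [[0,0,0.1],[0,0,0]],
    [[0,0,0.1],[0,0,0]],
    [[0,0,0],[0,0,0]]
  ]
}}

```text
time: 20.82
tcp_pos: [0.5951, -0.262, 0.0249]
eef_rot: [1.0, -0.019, 0.002, 0.001]
force: [0.2, -0.4, -1.0]
gripper_width: 0.0344
```

Request:
{"api": "jog_arm", "payload": {
  "series": [
    [[0,0,0.2],[0,0,0]],
    [[0,0,0.2],[0,0,0]],
    [[0,0,0],[0,0,0]]
  ]
}}

```text
time: 21.07
tcp_pos: [0.5958, -0.262, 0.0253]
eef_rot: [1.0, -0.018, 0.003, 0.002]
force: [-0.7, -0.2, -0.8]
gripper_width: 0.0347
```

Request:
{"api": "jog_arm", "payload": {
  "series": [
    [[-0.1,0,0.3],[0,-0.004,0]],
    [[0,0,0],[0,0,0]],
    [[0,0,0],[0,0,0]]
  ]
}}

```text
time: 21.32
tcp_pos: [0.5972, -0.2622, 0.0253]
eef_rot: [1.0, -0.017, 0.004, 0.003]
force: [0.0, -0.6, -1.0]
gripper_width: 0.0348
```

Run:
```python
from h import *
s=st();print(s['tau'],s['moment'])
p,T=cap('scene');save(p,'s9');i=cv2.imread('pics/s9.png')[110:260,120:300];cv2.imwrite('pics/s9.png',cv2.resize(i,None,fx=4,fy=4,interpolation=cv2.INTER_CUBIC))
```

```text
t 21.32 tcp [ 0.5972 -0.2622  0.0253] rot [[0.999, -0.034, 0.007], [-0.034, -0.999, -0.005], [0.007, 0.005, -1.0]] F [ 0.  -0.6 -1. ] w 0.0348 q [-0.112  0.499 -0.276  0.007 -0.788  1.644]
[ 2.78086402e-02 -6.26831460e+01  2.27519578e+01  5.37516475e+00
  3.46562429e-02 -5.95923902e-04] [-0.13293669  0.14519727 -0.00318032]
```

View pics/s9.png

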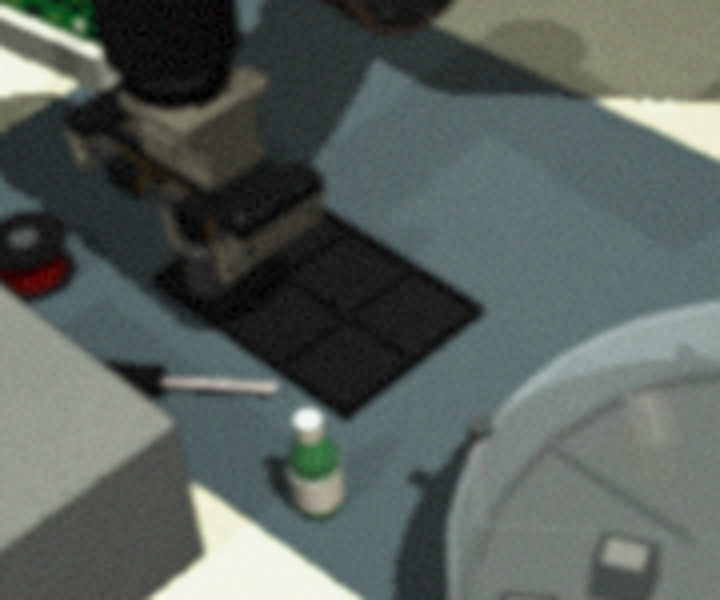

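Request:
{"api": "jog_arm", "payload": {
  "series": [
    [[0,0,0],[0,0,0]],
    [[0,0,0],[0,0,0]],
    [[0,0,0],[0,0,0]]
  ],
  "fingers": 60
}}

```text
time: 21.62
tcp_pos: [0.5966, -0.2622, 0.0239]
eef_rot: [1.0, -0.017, 0.003, 0.003]
force: [0.5, 0.7, -0.2]
gripper_width: 0.0485
```

Request:
{"api": "jog_arm", "payload": {
  "series": [
    [[0,0,-0.8],[0,0,0]],
    [[0,0,-2.5],[0,0,0]],
    [[0,0,-3.5],[0,0,0]],
    [[0,0,-4.0],[0,0,0]],
    [[0,0,-4.0],[0,0,0]],
    [[0,0,-3],[0,0,0]]
  ]
}}

```text
time: 22.12
tcp_pos: [0.5901, -0.2607, 0.2002]
eef_rot: [1.0, -0.018, -0.007, 0.001]
force: [0.2, -0.5, 0.1]
gripper_width: 0.0529
```

Run:
```python
from h import *
st()
p,T=cap('wrist');save(p,'w9')
for sc,X in loc(p,T,'capacitor1',3): print(sc,X)
print(loc(p,T,'tray'))
plan(.465,.3155,.2,-.44)
```

```text
t 22.12 tcp [ 0.5901 -0.2607  0.2002] rot [[0.999, -0.036, -0.015], [-0.036, -0.999, -0.002], [-0.015, 0.002, -1.0]] F [ 0.2 -0.5  0.1] w 0.0529 q [-0.112  0.335 -0.086  0.003 -1.164  1.645]
0.58 [ 597.6 -262.4    0.6]
[(0.83, array([ 568.6, -188.3,    1.4]))]
psi -0.036 est -0.038 dpsi -0.404 k 15 d [-126.5  576.3   -0.7]
[[[-0.98, -3.81, 0.0], [0.0002, 0.0007, 0.0269]], [[-1.08, -3.78, 0.0], [0.0002, 0.0007, 0.0269]], [[-1.19, -3.75, 0.0], [0.0002, 0.0007, 0.0269]], [[-1.29, -3.72, 0.0], [0.0002, 0.0007, 0.0269]], [[-1.39, -3.68, 0.0], [0.0002, 0.0007, 0.0269]], [[-1.48, -3.64, 0.0], [0.0002, 0.0007, 0.0269]], [[-1.58, -3.6, 0.0], [0.0002, 0.0007, 0.0269]], [[-1.68, -3.56, 0.0], [0.0002, 0.0007, 0.0269]]]
[[[-1.77, -3.51, 0.0], [0.0002, 0.0007, 0.0269]], [[-1.87, -3.46, 0.0], [0.0002, 0.0007, 0.0269]], [[-1.96, -3.41, 0.0], [0.0002, 0.0007, 0.0269]], [[-2.05, -3.36, 0.0], [0.0002, 0.0007, 0.0269]], [[-2.14, -3.3, 0.0], [0.0002, 0.0007, 0.0269]], [[-2.23, -3.24, 0.0], [0.0002, 0.0007, 0.0269]], [[-2.31, -3.18, 0.0], [0.0002, 0.0007, 0.0269]]]
```

View pics/w9.png

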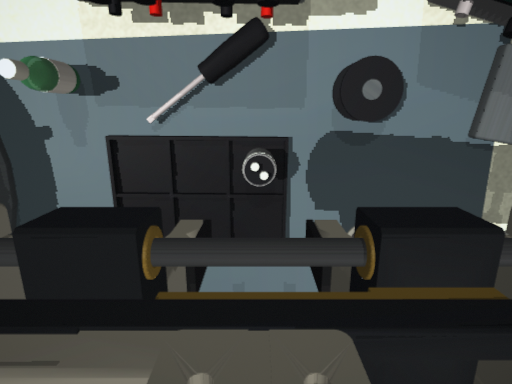

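Request:
{"api": "jog_arm", "payload": {
  "series": [
    [[-0.98,-3.81,0],[0,0,0.027]],
    [[-1.08,-3.78,0],[0,0.001,0.027]],
    [[-1.19,-3.75,0],[0,0.001,0.027]],
    [[-1.29,-3.72,0],[0,0.001,0.027]],
    [[-1.39,-3.68,0],[0,0.001,0.027]],
    [[-1.48,-3.64,0],[0,0.001,0.027]],
    [[-1.58,-3.6,0],[0,0.001,0.027]],
    [[-1.68,-3.56,0],[0,0.001,0.027]]
  ],
  "fingers": 70
}}

```text
time: 22.93
tcp_pos: [0.5196, 0.0507, 0.1957]
eef_rot: [0.991, -0.137, -0.005, 0.003]
force: [0.2, 0.5, -0.3]
gripper_width: 0.0614
```

Request:
{"api": "jog_arm", "payload": {
  "series": [
    [[-1.77,-3.51,0],[0,0.001,0.027]],
    [[-1.87,-3.46,0],[0,0.001,0.027]],
    [[-1.96,-3.41,0],[0,0.001,0.027]],
    [[-2.05,-3.36,0],[0,0.001,0.027]],
    [[-2.14,-3.3,0],[0,0.001,0.027]],
    [[-2.23,-3.24,0],[0,0.001,0.027]],
    [[0,0,0],[0,0,0]]
  ]
}}

```text
time: 23.52
tcp_pos: [0.466, 0.2968, 0.192]
eef_rot: [0.976, -0.22, -0.004, 0.006]
force: [0.1, -0.5, 0.5]
gripper_width: 0.0613
```

Run:
```python
from h import *
st()
for n in ['wrist','scene']:
    p,T=cap(n);save(p,n+'10')
    for sc,X in loc(p,T,'capacitor1',4): print(n,sc,X)
plan(.465,.3155,.14,-.44)
```

```text
t 23.52 tcp [0.466  0.2968 0.192 ] rot [[0.903, -0.429, -0.01], [-0.429, -0.903, -0.009], [-0.005, 0.013, -1.0]] F [ 0.1 -0.5  0.5] w 0.0613 q [ 0.92   0.193 -0.299 -0.003 -1.093  0.209]
wrist 0.73 [463.5 315.7  33.2]
scene 0.57 [ 598.5 -265.4    6.4]
scene 0.53 [466.2 319.3  37.3]
scene 0.38 [ 6.704e+02 -3.771e+02  5.000e-01]
psi -0.445 est -0.444 dpsi 0.005 k 2 d [ -1.8  24.7 -52.1]
[[[-0.61, -1.08, 2.61], [0.0072, 0.0028, -0.0024]], [[-0.61, -1.08, 2.61], [0.0072, 0.0028, -0.0024]]]
```

View pics/wrist10.png

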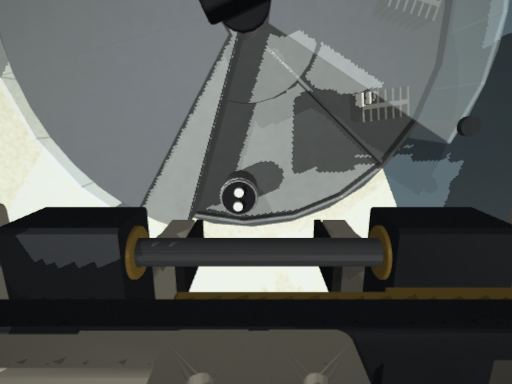

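Request:
{"api": "jog_arm", "payload": {
  "series": [
    [[-0.61,-1.08,2.4],[0.006,0.002,0]],
    [[-0.61,-1.08,2.4],[0.003,0.002,0]],
    [[0,0,1.0],[0,0,0]],
    [[0,0,0],[0,0,0]]
  ]
}}

```text
time: 24.05
tcp_pos: [0.4669, 0.3106, 0.1339]
eef_rot: [0.975, -0.224, -0.0, 0.001]
force: [-0.3, -0.6, 0.0]
gripper_width: 0.0615
```

Run:
```python
from h import *
st()
p,T=cap('wrist')
for sc,X in loc(p,T,'capacitor1',2): print(sc,X)
plan(.4645,.316,.09,-.44)
```

```text
t 24.05 tcp [0.4669 0.3106 0.1339] rot [[0.9, -0.436, -0.001], [-0.436, -0.9, -0.002], [-0.0, 0.002, -1.0]] F [-0.3 -0.6  0. ] w 0.0615 q [ 0.936  0.253 -0.367  0.    -0.953  0.184]
0.95 [467.1 313.8  34.9]
psi -0.451 est -0.451 dpsi 0.011 k 2 d [ -3.2   4.6 -45.9]
[[[-0.25, -0.14, 2.3], [0.0, -0.0003, -0.0053]], [[-0.24, -0.14, 2.3], [0.0, -0.0003, -0.0053]]]
```

Request:
{"api": "jog_arm", "payload": {
  "series": [
    [[-0.25,-0.05,2.2],[-0.002,-0.002,-0.005]],
    [[-0.25,-0.05,2.2],[-0.002,-0.002,-0.005]],
    [[-0.1,0.1,1.0],[-0.004,-0.002,0]],
    [[0,0,0],[0,0,0]]
  ]
}}

```text
time: 24.48
tcp_pos: [0.4728, 0.3204, 0.0946]
eef_rot: [0.976, -0.217, 0.005, -0.008]
force: [-0.7, -0.3, 0.3]
gripper_width: 0.0611
```

Run:
```python
from h import *
st()
plan(.4655,.3152,.055,-.44,step=1.2)
```

```text
t 24.48 tcp [0.4728 0.3204 0.0946] rot [[0.905, -0.424, 0.013], [-0.425, -0.905, 0.015], [0.005, -0.019, -1.0]] F [-0.7 -0.3  0.3] w 0.0611 q [ 0.939  0.3   -0.407  0.002 -0.844  0.192]
psi -0.439 est -0.44 dpsi -0.001 k 4 d [ -7.3  -5.2 -39.6]
[[[-0.11, 0.19, 0.99], [-0.0046, -0.0013, 0.0004]], [[-0.11, 0.19, 0.99], [-0.0046, -0.0013, 0.0004]], [[-0.11, 0.19, 0.99], [-0.0046, -0.0013, 0.0004]], [[-0.11, 0.19, 0.99], [-0.0046, -0.0013, 0.0004]]]
```

Request:
{"api": "jog_arm", "payload": {
  "series": [
    [[-0.25,0.35,0.7],[-0.008,-0.003,0]],
    [[-0.2,0.35,0.7],[-0.008,-0.003,0]],
    [[-0.1,0.2,0.9],[-0.004,-0.002,0]],
    [[-0.1,0.1,0.9],[-0.003,-0.002,0]],
    [[0,0,0],[0,0,0]]
  ]
}}

```text
time: 24.9
tcp_pos: [0.4882, 0.333, 0.0938]
eef_rot: [0.977, -0.213, 0.018, -0.026]
force: [-0.1, -1.0, -0.8]
gripper_width: 0.0617
```

Run:
```python
from h import *
st()
plan(.4655,.3152,.055,-.44,step=1.2)
```

```text
t 24.9 tcp [0.4882 0.333  0.0938] rot [[0.909, -0.415, 0.045], [-0.417, -0.908, 0.042], [0.024, -0.057, -0.998]] F [-0.1 -1.  -0.8] w 0.0617 q [ 0.937  0.307 -0.407  0.016 -0.796  0.194]
psi -0.43 est -0.44 dpsi -0.01 k 4 d [-22.7 -17.8 -38.8]
[[[-0.33, 0.64, 0.97], [-0.0143, -0.0059, 0.0025]], [[-0.33, 0.64, 0.97], [-0.0143, -0.0059, 0.0025]], [[-0.33, 0.64, 0.97], [-0.0143, -0.0059, 0.0025]], [[-0.33, 0.64, 0.97], [-0.0143, -0.0059, 0.0025]]]
```

Run:
```python
from h import *
s=st();print(np.round(s['tau'],2),s['moment'])
p,T=cap('scene');save(p,'s11');i=cv2.imread('pics/s11.png')[60:340,230:460];cv2.imwrite('pics/s11.png',cv2.resize(i,None,fx=2.1,fy=2.1,interpolation=cv2.INTER_CUBIC))
p,T=cap('wrist');save(p,'w11')
s=st();print(np.round(s['tau'],2),s['moment'])
```

```text
t 24.9 tcp [0.4882 0.333  0.0938] rot [[0.909, -0.415, 0.045], [-0.417, -0.908, 0.042], [0.024, -0.057, -0.998]] F [-0.1 -1.  -0.8] w 0.0617 q [ 0.937  0.307 -0.407  0.016 -0.796  0.194]
[ 2.500e-01 -5.027e+01  2.551e+01  6.420e+00  7.900e-01 -1.000e-02] [-0.26787628  0.44993382 -0.01528481]
t 25.0 tcp [0.4869 0.3319 0.0927] rot [[0.908, -0.416, 0.043], [-0.417, -0.908, 0.04], [0.022, -0.054, -0.998]] F [-0.3 -0.1  0. ] w 0.0613 q [ 0.937  0.308 -0.408  0.015 -0.797  0.194]
[-1.000e-02 -4.918e+01  2.439e+01  5.910e+00  3.700e-01  0.000e+00] [-0.21240964  0.4281767   0.02024127]
```

View pics/s11.png

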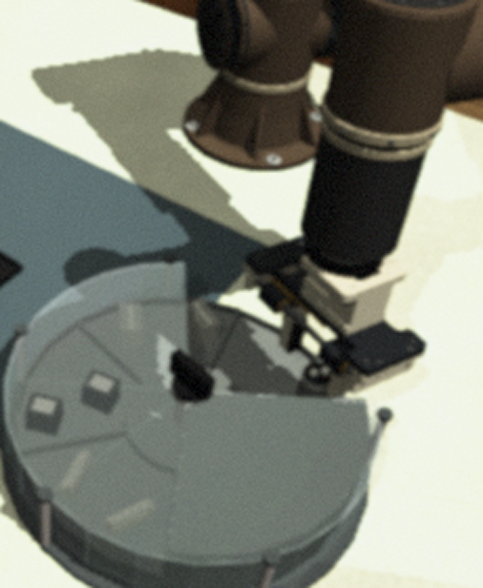

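View pics/w11.png

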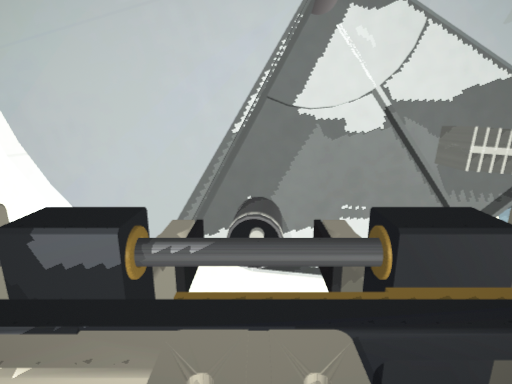

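Request:
{"api": "jog_arm", "payload": {
  "series": [
    [[-0.6,1.0,-1.5],[-0.02,-0.008,0]],
    [[-0.6,1.0,-1.5],[-0.02,-0.008,0]],
    [[0,0,0],[0,0,0]]
  ]
}}

```text
time: 25.25
tcp_pos: [0.4649, 0.3143, 0.1222]
eef_rot: [0.977, -0.215, 0.003, -0.004]
force: [0.8, 0.5, 0.5]
gripper_width: 0.0612
```

Run:
```python
from h import *
s=st();print(np.round(s['tau'],2),s['moment'])
plan(.4655,.3152,.1,-.44,step=1.2)
```

```text
t 25.25 tcp [0.4649 0.3143 0.1222] rot [[0.908, -0.419, 0.007], [-0.419, -0.908, 0.006], [0.003, -0.008, -1.0]] F [0.8 0.5 0.5] w 0.0612 q [ 0.945  0.259 -0.39   0.002 -0.912  0.192]
[ 7.000e-02 -4.518e+01  2.431e+01  5.590e+00 -6.800e-01 -3.000e-02] [0.0061779  0.17271001 0.06611969]
psi -0.433 est -0.434 dpsi -0.007 k 2 d [  0.6   0.9 -22.2]
[[[0.01, -0.05, 1.11], [-0.0042, -0.0017, 0.0036]], [[0.01, -0.05, 1.11], [-0.0042, -0.0017, 0.0036]]]
```

Request:
{"api": "jog_arm", "payload": {
  "series": [
    [[-0.05,0,2.0],[-0.004,-0.002,0]],
    [[0,0,0],[0,0,0]],
    [[0,0,0],[0,0,0]]
  ]
}}

```text
time: 25.5
tcp_pos: [0.4646, 0.3136, 0.1029]
eef_rot: [0.977, -0.215, 0.001, -0.002]
force: [0.4, -0.2, 0.4]
gripper_width: 0.0614
```

Run:
```python
from h import *
s=st();print(np.round(s['tau'],2),s['moment'],s['joint_vel'])
plan(.4655,.3152,.06,-.44,step=1.2)
```

```text
t 25.5 tcp [0.4646 0.3136 0.1029] rot [[0.907, -0.42, 0.003], [-0.42, -0.907, 0.004], [0.001, -0.005, -1.0]] F [ 0.4 -0.2  0.4] w 0.0614 q [ 0.943  0.282 -0.409  0.    -0.874  0.194]
[-5.000e-02 -4.596e+01  2.292e+01  5.320e+00  4.000e-02 -0.000e+00] [-0.06403257  0.15180014 -0.01858258] [-0.00411534  0.02600102 -0.03411397 -0.01849837  0.01200796  0.00286835]
psi -0.434 est -0.434 dpsi -0.006 k 4 d [  0.9   1.6 -42.9]
[[[0.0, -0.05, 1.07], [-0.0013, -0.0003, 0.0015]], [[0.0, -0.05, 1.07], [-0.0013, -0.0003, 0.0015]], [[0.0, -0.05, 1.07], [-0.0013, -0.0003, 0.0015]], [[0.0, -0.05, 1.07], [-0.0013, -0.0003, 0.0015]]]
```

Request:
{"api": "jog_arm", "payload": {
  "series": [
    [[0,-0.05,1.2],[-0.002,0,0]],
    [[0,0,0],[0,0,0]],
    [[0,0,0],[0,0,0]]
  ]
}}

```text
time: 25.75
tcp_pos: [0.4649, 0.3134, 0.0899]
eef_rot: [0.976, -0.216, 0.001, -0.001]
force: [0.2, -0.5, 0.5]
gripper_width: 0.0614
```

Run:
```python
from h import *
s=st();print(np.round(s['tau'],2),s['moment'])
plan(.4655,.3152,.06,-.44,step=1.2)
```

```text
t 25.75 tcp [0.4649 0.3134 0.0899] rot [[0.907, -0.421, 0.002], [-0.421, -0.907, 0.001], [0.001, -0.001, -1.0]] F [ 0.2 -0.5  0.5] w 0.0614 q [ 0.943  0.3   -0.421  0.001 -0.849  0.193]
[-7.000e-02 -4.712e+01  2.279e+01  5.360e+00  4.000e-02 -0.000e+00] [-0.065212    0.1220107   0.01645996]
psi -0.435 est -0.435 dpsi -0.005 k 3 d [  0.6   1.8 -29.9]
[[[-0.01, -0.06, 1.0], [-0.0005, -0.0003, 0.0018]], [[-0.01, -0.06, 1.0], [-0.0005, -0.0003, 0.0018]], [[-0.01, -0.06, 1.0], [-0.0005, -0.0003, 0.0018]]]
```

Request:
{"api": "jog_arm", "payload": {
  "series": [
    [[0,-0.1,1.6],[0,0,0]],
    [[0,0,0],[0,0,0]],
    [[0,0,0],[0,0,0]],
    [[0,-0.05,1.6],[0,0,0]],
    [[0,0,0],[0,0,0]],
    [[0,0,0],[0,0,0]]
  ]
}}

```text
time: 26.25
tcp_pos: [0.4863, 0.3361, 0.0849]
eef_rot: [0.977, -0.209, 0.018, -0.025]
force: [-2.4, -2.8, -2.7]
gripper_width: 0.0611
```

Run:
```python
from h import *
s=st()
plan(.4655,.3152,.055,-.44,step=1.2)
```

```text
t 26.25 tcp [0.4863 0.3361 0.0849] rot [[0.912, -0.407, 0.047], [-0.409, -0.911, 0.042], [0.026, -0.057, -0.998]] F [-2.4 -2.8 -2.7] w 0.0611 q [ 0.944  0.318 -0.417  0.019 -0.775  0.192]
psi -0.422 est -0.434 dpsi -0.018 k 3 d [-20.8 -20.9 -29.9]
[[[-0.35, 0.92, 1.0], [-0.019, -0.0085, 0.0061]], [[-0.34, 0.92, 1.0], [-0.019, -0.0085, 0.0061]], [[-0.34, 0.92, 1.0], [-0.019, -0.0085, 0.0061]]]
```

Run:
```python
from h import *
p,T=cap('wrist');save(p,'w12')
s=st();print(np.round(s['tau'],2),s['moment'])
p,T=cap('top');save(p,'t12');i=cv2.imread('pics/t12.png')[130:300,40:220];cv2.imwrite('pics/t12.png',cv2.resize(i,None,fx=3.4,fy=3.4,interpolation=cv2.INTER_CUBIC))
```

```text
t 26.3 tcp [0.486  0.3358 0.0844] rot [[0.912, -0.407, 0.046], [-0.409, -0.911, 0.041], [0.025, -0.056, -0.998]] F [-0.5 -1.1 -0.1] w 0.0613 q [ 0.944  0.318 -0.418  0.019 -0.775  0.192]
[-8.000e-02 -4.970e+01  2.474e+01  5.960e+00  8.300e-01 -3.000e-02] [-0.32433259  0.65827666  0.05025382]
```

View pics/w12.png

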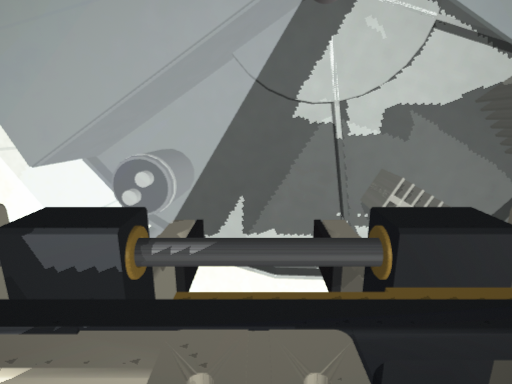

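View pics/t12.png

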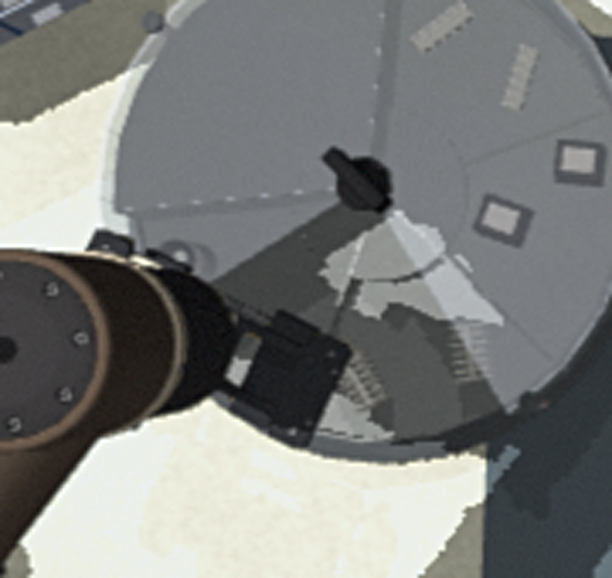

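Request:
{"api": "jog_arm", "payload": {
  "series": [
    [[0,0,-2.0],[0,0,0]],
    [[0,0,-3],[-0.02,-0.008,0]],
    [[0,0,-3.5],[-0.02,-0.008,0]],
    [[0,0,-3.5],[-0.01,-0.005,0]],
    [[0,0,0],[0,0,0]]
  ]
}}

```text
time: 26.77
tcp_pos: [0.4797, 0.3291, 0.2025]
eef_rot: [0.978, -0.209, -0.001, 0.005]
force: [1.7, 0.9, -0.1]
gripper_width: 0.0612
```

Run:
```python
from h import *
s=st()
for n in ['wrist','scene']:
    p,T=cap(n);save(p,n+'13')
    for q in ['capacitor1','heatsink1','bin_capacitors','bin_transformers','bin_heatsinks','bin_terminals','transformer1']: print(n,q,loc(p,T,q,3))
i=cv2.imread('pics/scene13.png')[160:340,220:430];cv2.imwrite('pics/s13.png',cv2.resize(i,None,fx=3,fy=3,interpolation=cv2.INTER_CUBIC))
```

```text
t 26.77 tcp [0.4797 0.3291 0.2025] rot [[0.912, -0.41, -0.004], [-0.41, -0.912, -0.009], [-0.0, 0.01, -1.0]] F [ 1.7  0.9 -0.1] w 0.0612 q [ 0.939  0.229 -0.228  0.002 -1.123  0.209]
wrist capacitor1 []
wrist heatsink1 [(0.97, array([456. , 256.9,  33. ])), (0.8, array([474.3, 167.8,  33.7]))]
wrist bin_capacitors [(0.57, array([525.5, 339.7,  34.2]))]
wrist bin_transformers []
wrist bin_heatsinks [(0.93, array([483.1, 217.3,  31.8]))]
wrist bin_terminals []
wrist transformer1 []
scene capacitor1 [(0.65, array([ 599.7, -268. ,    7.7]))]
scene heatsink1 [(0.75, array([460.1, 252.7,  33.9])), (0.56, array([478.1, 168.1,  31.3]))]
scene bin_capacitors [(0.45, array([ 488. , -397.3,    8.6]))]
scene bin_transformers []
scene bin_heatsinks [(0.97, array([481.6, 217. ,  35.5])), (0.18, array([ 488.1, -396.3,    2.4]))]
scene bin_terminals [(0.5, array([477.2, 168. ,  34.5]))]
scene transformer1 []
```

View pics/wrist13.png

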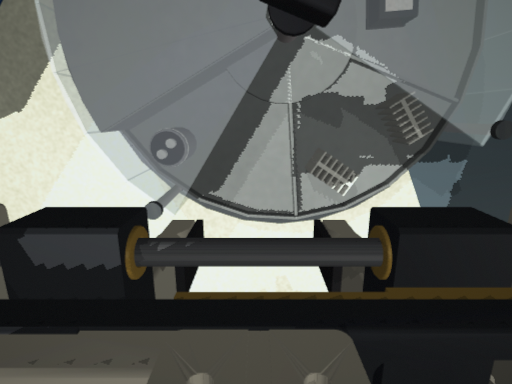

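View pics/s13.png

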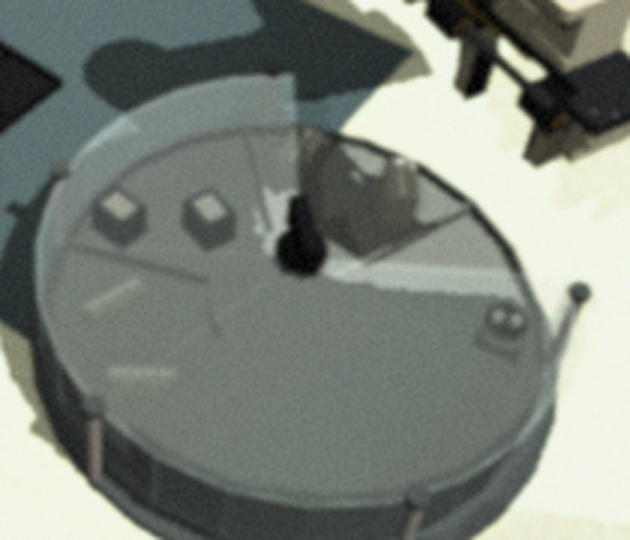

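Run:
```python
from h import *
plan(.601,.2437,.19,.80,tstep=.11)
```

```text
psi -0.423 est -0.423 dpsi 1.223 k 12 d [124.1 -83.2  -6.1]
[[[1.23, 0.21, 0.05], [0.0014, 0.0003, -0.1019]], [[1.2, 0.33, 0.05], [0.0014, 0.0003, -0.1019]], [[1.16, 0.45, 0.05], [0.0014, 0.0003, -0.1019]], [[1.11, 0.57, 0.05], [0.0014, 0.0003, -0.1019]], [[1.04, 0.68, 0.05], [0.0014, 0.0003, -0.1019]], [[0.97, 0.78, 0.05], [0.0014, 0.0003, -0.1019]], [[0.89, 0.87, 0.05], [0.0014, 0.0003, -0.1019]], [[0.79, 0.96, 0.05], [0.0014, 0.0003, -0.1019]]]
[[[0.69, 1.04, 0.05], [0.0014, 0.0003, -0.1019]], [[0.58, 1.1, 0.05], [0.0014, 0.0003, -0.1019]], [[0.47, 1.15, 0.05], [0.0014, 0.0003, -0.1019]], [[0.35, 1.2, 0.05], [0.0014, 0.0003, -0.1019]]]
```

Request:
{"api": "jog_arm", "payload": {
  "series": [
    [[1.23,0.21,0],[0.001,0,-0.102]],
    [[1.2,0.33,0],[0.001,0,-0.102]],
    [[1.16,0.45,0],[0.001,0,-0.102]],
    [[1.11,0.57,0],[0.001,0,-0.102]],
    [[1.04,0.68,0],[0.001,0,-0.102]],
    [[0.97,0.78,0],[0.001,0,-0.102]],
    [[0.89,0.87,0],[0.001,0,-0.102]],
    [[0.79,0.96,0],[0.001,0,-0.102]]
  ]
}}

```text
time: 28.23
tcp_pos: [0.5622, 0.2719, 0.1967]
eef_rot: [0.977, 0.214, -0.005, 0.001]
force: [0.5, -0.5, -0.2]
gripper_width: 0.0613
```

Request:
{"api": "jog_arm", "payload": {
  "series": [
    [[0.69,1.04,0],[0,0,-0.102]],
    [[0.58,1.1,0],[0,0,-0.102]],
    [[0.47,1.15,0],[0,0,-0.102]],
    [[0.35,1.2,0],[0,0,-0.102]],
    [[0,0,0],[0,0,0]],
    [[0,0,0],[0,0,0]]
  ]
}}

```text
time: 28.73
tcp_pos: [0.6086, 0.2432, 0.1958]
eef_rot: [0.909, 0.418, -0.005, 0.0]
force: [-0.5, 0.3, -0.6]
gripper_width: 0.0614
```

Run:
```python
from h import *
st()
p,T=cap('wrist');save(p,'w14')
print(loc(p,T,'hub'))
plan(.601,.2437,.119,.80,tstep=.11)
```

```text
t 28.73 tcp [0.6086 0.2432 0.1958] rot [[0.651, 0.759, -0.01], [0.759, -0.651, -0.005], [-0.01, -0.004, -1.0]] F [-0.5  0.3 -0.6] w 0.0614 q [ 0.676  0.353 -0.067 -0.003 -1.161  1.758]
[(0.77, array([603. , 242.7, 139.4]))]
psi 0.862 est 0.863 dpsi -0.062 k 2 d [ -7.2   0.2 -76.9]
[[[-0.23, -0.28, 3.85], [-0.0021, 0.0049, 0.0312]], [[-0.24, -0.27, 3.85], [-0.0021, 0.0049, 0.0312]]]
```

View pics/w14.png

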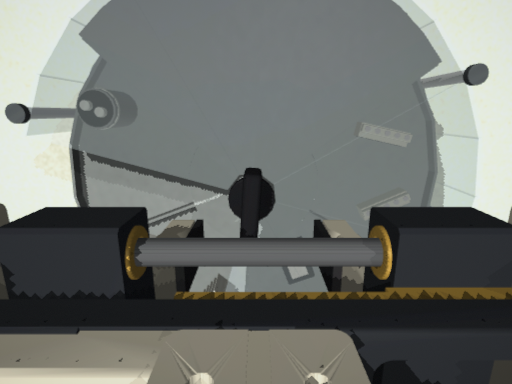

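Request:
{"api": "jog_arm", "payload": {
  "series": [
    [[-0.23,-0.3,2.8],[-0.002,0.005,0.01]],
    [[-0.23,-0.3,2.8],[-0.002,0.005,0.01]],
    [[0,0,0],[0,0,0]],
    [[0,0,0],[0,0,0]]
  ]
}}

```text
time: 29.17
tcp_pos: [0.5998, 0.2458, 0.1414]
eef_rot: [0.914, 0.406, 0.002, -0.0]
force: [0.0, 0.5, 1.1]
gripper_width: 0.0614
```

Run:
```python
from h import *
st()
plan(.601,.2437,.119,.84,tstep=.11)
```

```text
t 29.17 tcp [0.5998 0.2458 0.1414] rot [[0.67, 0.743, 0.004], [0.743, -0.67, 0.003], [0.005, 0.001, -1.0]] F [0.  0.5 1.1] w 0.0614 q [ 6.900e-01  3.750e-01 -1.680e-01  1.000e-03 -1.023e+00  1.717e+00]
psi 0.837 est 0.836 dpsi 0.003 k 1 d [  1.2  -2.1 -22.4]
[[[-0.08, 0.23, 2.24], [0.0014, -0.0048, -0.0032]]]
```

Request:
{"api": "jog_arm", "payload": {
  "series": [
    [[-0.04,0.12,1.1],[0.001,-0.002,0]],
    [[-0.04,0.12,1.1],[0.001,-0.002,0]],
    [[0,0,0],[0,0,0]]
  ]
}}

```text
time: 29.42
tcp_pos: [0.6022, 0.2452, 0.1212]
eef_rot: [0.914, 0.407, 0.002, -0.001]
force: [-0.3, 0.7, 0.3]
gripper_width: 0.0613
```

Request:
{"api": "jog_arm", "payload": {
  "series": [
    [[0,0,0],[0,0,0]],
    [[0,0,0],[0,0,0]],
    [[0,0,0],[0,0,0]],
    [[0,0,0],[0,0,0]],
    [[0,0,0],[0,0,0]],
    [[0,0,0],[0,0,0]]
  ],
  "fingers": 0
}}

```text
time: 29.92
tcp_pos: [0.604, 0.2458, 0.1233]
eef_rot: [0.914, 0.407, 0.003, -0.001]
force: [0.1, 0.4, -0.4]
gripper_width: 0.0267
```

Run:
```python
from h import *
st()
```

```text
t 29.92 tcp [0.604  0.2458 0.1233] rot [[0.669, 0.743, 0.005], [0.743, -0.669, 0.004], [0.007, 0.001, -1.0]] F [ 0.1  0.4 -0.4] w 0.0267 q [ 0.685  0.396 -0.181  0.    -0.988  1.723]
```

Request:
{"api": "jog_arm", "payload": {
  "series": [
    [[0,0,0.2],[0,0,0]],
    [[0,0,0],[0,0,0]],
    [[0,0,0],[0,0,0]],
    [[0,0,0],[0,0,0]]
  ]
}}

```text
time: 30.25
tcp_pos: [0.6034, 0.2466, 0.1214]
eef_rot: [0.914, 0.406, 0.003, -0.002]
force: [0.4, -0.9, 1.2]
gripper_width: 0.0135
```

Run:
```python
from h import *
st()
plan(.602,.2445,.120,1.85)
```

```text
t 30.25 tcp [0.6034 0.2466 0.1214] rot [[0.67, 0.743, 0.005], [0.743, -0.67, 0.006], [0.008, -0.0, -1.0]] F [ 0.4 -0.9  1.2] w 0.0135 q [ 6.860e-01  3.970e-01 -1.830e-01 -1.000e-03 -9.840e-01  1.723e+00]
psi 0.837 est 0.838 dpsi 1.013 k 11 d [-1.4 -2.1 -1.4]
[[[-0.02, 0.0, 0.01], [-0.0, -0.0007, -0.0921]], [[-0.02, 0.0, 0.01], [-0.0, -0.0007, -0.0921]], [[-0.02, -0.0, 0.01], [-0.0, -0.0007, -0.0921]], [[-0.02, -0.0, 0.01], [-0.0, -0.0007, -0.0921]], [[-0.02, -0.0, 0.01], [-0.0, -0.0007, -0.0921]], [[-0.02, -0.01, 0.01], [-0.0, -0.0007, -0.0921]], [[-0.02, -0.01, 0.01], [-0.0, -0.0007, -0.0921]], [[-0.02, -0.01, 0.01], [-0.0, -0.0007, -0.0921]]]
[[[-0.02, -0.01, 0.01], [-0.0, -0.0007, -0.0921]], [[-0.02, -0.01, 0.01], [-0.0, -0.0007, -0.0921]], [[-0.02, -0.02, 0.01], [-0.0, -0.0007, -0.0921]]]
```

Request:
{"api": "jog_arm", "payload": {
  "series": [
    [[0,0,0],[0,0,-0.06]],
    [[0,0,0],[0,0,-0.1]],
    [[0,0,0],[0,0,-0.11]],
    [[0,0,0],[0,0,-0.11]],
    [[0,0,0],[0,0,-0.11]],
    [[0,0,0],[0,0,-0.11]],
    [[0,0,0],[0,0,-0.11]],
    [[0,0,0],[0,0,-0.1]]
  ]
}}

```text
time: 30.92
tcp_pos: [0.6008, 0.2475, 0.1214]
eef_rot: [0.668, 0.744, 0.003, -0.002]
force: [-1.3, 1.4, 1.4]
gripper_width: 0.0136
```

Request:
{"api": "jog_arm", "payload": {
  "series": [
    [[0,0,0],[0,0,-0.1]],
    [[0,0,0],[0,0,-0.06]],
    [[0,0,0],[0,0,-0.02]],
    [[0,0,0],[0,0,0]]
  ]
}}

```text
time: 31.25
tcp_pos: [0.6, 0.2473, 0.1214]
eef_rot: [0.592, 0.806, 0.003, -0.002]
force: [0.2, 0.2, 0.1]
gripper_width: 0.0137
```

Request:
{"api": "jog_arm", "payload": {
  "series": [
    [[0,0,0],[0,0,0]],
    [[0,0,0],[0,0,0]],
    [[0,0,0],[0,0,0]],
    [[0,0,-2],[0,0,0]],
    [[0,0,-3],[0,0,0]],
    [[0,0,-3.5],[0,0,0]],
    [[0,0,0],[0,0,0]]
  ],
  "fingers": 60
}}

```text
time: 31.83
tcp_pos: [0.5993, 0.2452, 0.2067]
eef_rot: [0.594, 0.804, -0.001, -0.002]
force: [1.7, 0.1, 1.1]
gripper_width: 0.051
```

Run:
```python
from h import *
st()
plan(.50,.18,.25,1.4)
```

```text
t 31.83 tcp [0.5993 0.2452 0.2067] rot [[-0.294, 0.956, -0.005], [0.956, 0.294, 0.001], [0.003, -0.004, -1.0]] F [1.7 0.1 1.1] w 0.051 q [ 0.687  0.329 -0.077 -0.004 -1.168  2.755]
psi 1.87 est 1.871 dpsi -0.47 k 5 d [-99.3 -65.2  43.3]
[[[-0.66, -2.28, -0.87], [-0.0008, -0.0005, 0.0939]], [[-0.87, -2.21, -0.87], [-0.0008, -0.0005, 0.0939]], [[-1.08, -2.12, -0.87], [-0.0008, -0.0005, 0.0939]], [[-1.27, -2.01, -0.87], [-0.0008, -0.0005, 0.0939]], [[-1.45, -1.88, -0.87], [-0.0008, -0.0005, 0.0939]]]
```

Request:
{"api": "jog_arm", "payload": {
  "series": [
    [[-0.66,-2.28,-0.87],[0,0,0.094]],
    [[-0.87,-2.21,-0.87],[0,0,0.094]],
    [[-1.08,-2.12,-0.87],[0,0,0.094]],
    [[-1.27,-2.01,-0.87],[0,0,0.094]],
    [[-1.45,-1.88,-0.5],[0,0,0.094]],
    [[0,0,0],[0,0,0]],
    [[0,0,0],[0,0,0]]
  ],
  "fingers": 70
}}

```text
time: 32.42
tcp_pos: [0.4973, 0.1783, 0.2497]
eef_rot: [0.774, 0.634, 0.001, -0.002]
force: [0.5, 0.4, 0.3]
gripper_width: 0.0612
```

Run:
```python
from h import *
st()
for n in ['wrist','scene']:
    p,T=cap(n);save(p,n+'15')
    for q in ['capacitor1','bin_capacitors','hub']: print(n,q,loc(p,T,q,3))
```

```text
t 32.42 tcp [0.4973 0.1783 0.2497] rot [[0.197, 0.98, 0.0], [0.98, -0.197, 0.004], [0.004, -0.001, -1.0]] F [0.5 0.4 0.3] w 0.0612 q [ 0.713  0.1   -0.273 -0.003 -1.195  2.231]
wrist capacitor1 [(0.77, array([445.5, 267.9,  32.2]))]
wrist bin_capacitors [(0.69, array([484.3, 223.2,  36. ]))]
wrist hub [(0.61, array([603.1, 244.9, 139.5]))]
scene capacitor1 [(0.8, array([ 597.1, -265.4,    8.9])), (0.69, array([451.3, 266.6,  36.1]))]
scene bin_capacitors [(0.85, array([485. , 224. ,  39.3]))]
scene hub [(0.96, array([598.7, 241.3, 138.6]))]
```

View pics/wrist15.png

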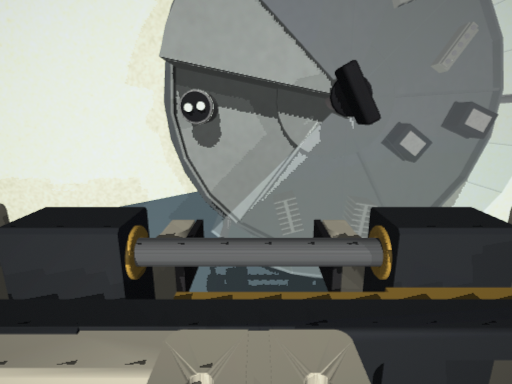

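Run:
```python
from h import *
plan(.4475,.2672,.16,1.42,step=3.5)
```

```text
psi 1.373 est 1.374 dpsi 0.047 k 4 d [-50.3  88.5 -88.1]
[[[1.92, -1.67, 2.2], [-0.0007, -0.0004, -0.0117]], [[1.94, -1.65, 2.2], [-0.0007, -0.0004, -0.0117]], [[1.96, -1.62, 2.2], [-0.0007, -0.0004, -0.0117]], [[1.98, -1.6, 2.2], [-0.0007, -0.0004, -0.0117]]]
```

Request:
{"api": "jog_arm", "payload": {
  "series": [
    [[1.92,-1.67,1.9],[0,0,-0.012]],
    [[1.94,-1.65,1.9],[0,0,-0.012]],
    [[1.96,-1.62,1.9],[0,0,-0.012]],
    [[1.98,-1.6,1.9],[0,0,-0.012]],
    [[0,0,0],[0,0,0]],
    [[0,0,0],[0,0,0]]
  ]
}}

```text
time: 33.32
tcp_pos: [0.448, 0.2712, 0.1684]
eef_rot: [0.758, 0.652, -0.0, -0.0]
force: [0.7, -0.8, 0.8]
gripper_width: 0.0613
```

Run:
```python
from h import *
st()
p,T=cap('wrist');save(p,'w16')
print(loc(p,T,'capacitor1',2))
plan(.4475,.2672,.12,1.42,step=2)
```

```text
t 33.32 tcp [0.448  0.2712 0.1684] rot [[0.149, 0.989, -0.001], [0.989, -0.149, 0.0], [0.0, -0.001, -1.0]] F [ 0.7 -0.8  0.8] w 0.0613 q [ 9.190e-01  1.580e-01 -4.020e-01 -1.000e-03 -1.011e+00  2.075e+00]
[(0.61, array([447.4, 267.7,  35.2]))]
psi 1.42 est 1.421 dpsi -0.0 k 3 d [ -0.9  -3.4 -48.9]
[[[-0.12, -0.01, 1.63], [-0.0003, -0.0003, 0.0001]], [[-0.12, -0.01, 1.63], [-0.0003, -0.0003, 0.0001]], [[-0.12, -0.01, 1.63], [-0.0003, -0.0003, 0.0001]]]
```

View pics/w16.png

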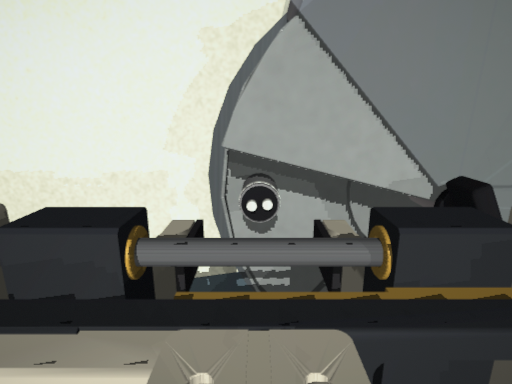

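Request:
{"api": "jog_arm", "payload": {
  "series": [
    [[-0.12,0,1.7],[0,0,0]],
    [[-0.12,0,1.7],[0,0,0]],
    [[-0.1,0,1.7],[0,0,0]],
    [[0,0,0],[0,0,0]],
    [[0,0,0],[0,0,0]]
  ]
}}

```text
time: 33.83
tcp_pos: [0.4527, 0.2669, 0.1209]
eef_rot: [0.759, 0.651, 0.004, -0.001]
force: [0.3, 0.1, 0.1]
gripper_width: 0.0613
```

Run:
```python
from h import *
st()
plan(.4475,.2674,.055,1.42,step=2)
```

```text
t 33.83 tcp [0.4527 0.2669 0.1209] rot [[0.153, 0.988, 0.005], [0.988, -0.153, 0.006], [0.007, 0.004, -1.0]] F [0.3 0.1 0.1] w 0.0613 q [ 0.907  0.207 -0.466  0.    -0.89   2.081]
psi 1.417 est 1.417 dpsi 0.003 k 4 d [ -5.2   0.5 -65.9]
[[[-0.01, -0.13, 1.65], [0.0011, -0.0017, -0.0008]], [[-0.01, -0.13, 1.65], [0.0011, -0.0017, -0.0008]], [[-0.01, -0.13, 1.65], [0.0011, -0.0017, -0.0008]], [[-0.01, -0.13, 1.65], [0.0011, -0.0017, -0.0008]]]
```

Request:
{"api": "jog_arm", "payload": {
  "series": [
    [[-0.05,-0.3,1.6],[0.003,-0.004,0]],
    [[-0.05,-0.3,1.6],[0.002,-0.003,0]],
    [[0,0,0],[0,0,0]],
    [[0,0,0],[0,0,0]]
  ]
}}

```text
time: 34.17
tcp_pos: [0.4507, 0.268, 0.094]
eef_rot: [0.76, 0.65, 0.004, -0.0]
force: [0.1, 0.3, 0.5]
gripper_width: 0.0615
```

Run:
```python
from h import *
st()
plan(.4475,.2674,.055,1.42,step=2)
```

```text
t 34.17 tcp [0.4507 0.268  0.094 ] rot [[0.155, 0.988, 0.005], [0.988, -0.155, 0.005], [0.006, 0.004, -1.0]] F [0.1 0.3 0.5] w 0.0615 q [ 9.120e-01  2.380e-01 -4.990e-01  1.000e-03 -8.270e-01  2.073e+00]
psi 1.415 est 1.414 dpsi 0.005 k 2 d [ -3.2  -0.6 -39. ]
[[[-0.05, -0.15, 1.95], [0.0021, -0.0029, -0.0025]], [[-0.05, -0.15, 1.95], [0.0021, -0.0029, -0.0025]]]
```

Request:
{"api": "jog_arm", "payload": {
  "series": [
    [[-0.08,-0.25,1.9],[0.003,-0.005,0]],
    [[-0.08,-0.25,1.9],[0.002,-0.004,0]],
    [[0,0,0],[0,0,0]],
    [[0,0,0],[0,0,0]]
  ]
}}

```text
time: 34.5
tcp_pos: [0.4499, 0.2702, 0.0621]
eef_rot: [0.76, 0.65, 0.003, 0.001]
force: [-0.3, 1.1, 0.6]
gripper_width: 0.0615
```

Run:
```python
from h import *
st()
plan(.4475,.2674,.055,1.42,step=2)
```

```text
t 34.5 tcp [0.4499 0.2702 0.0621] rot [[0.155, 0.988, 0.006], [0.988, -0.155, 0.004], [0.004, 0.005, -1.0]] F [-0.3  1.1  0.6] w 0.0615 q [ 0.917  0.281 -0.533  0.004 -0.75   2.066]
psi 1.415 est 1.412 dpsi 0.005 k 1 d [-2.4 -2.8 -7.1]
[[[-0.31, -0.2, 0.71], [0.0054, -0.0044, -0.0047]]]
```

Request:
{"api": "jog_arm", "payload": {
  "series": [
    [[-0.3,-0.25,0.9],[0.005,-0.004,0]],
    [[0,0,0],[0,0,0]],
    [[0,0,0],[0,0,0]]
  ]
}}

```text
time: 34.75
tcp_pos: [0.4488, 0.269, 0.0562]
eef_rot: [0.76, 0.65, 0.003, -0.0]
force: [-0.5, -0.6, -0.1]
gripper_width: 0.0614
```

Request:
{"api": "jog_arm", "payload": {
  "series": [
    [[0,0,0],[0,0,0]],
    [[0,0,0],[0,0,0]],
    [[0,0,0],[0,0,0]],
    [[0,0,0],[0,0,0]],
    [[0,0,0],[0,0,0]],
    [[0,0,0],[0,0,0]],
    [[0,0,0],[0,0,0]]
  ],
  "fingers": 0
}}

```text
time: 35.33
tcp_pos: [0.4495, 0.2697, 0.0581]
eef_rot: [0.76, 0.65, 0.004, -0.0]
force: [0.4, -0.3, -0.6]
gripper_width: 0.0343
```

Run:
```python
from h import *
st()
plan(.4475,.2674,.2,1.42,step=3)
```

```text
t 35.33 tcp [0.4495 0.2697 0.0581] rot [[0.154, 0.988, 0.005], [0.988, -0.154, 0.006], [0.007, 0.004, -1.0]] F [ 0.4 -0.3 -0.6] w 0.0343 q [ 9.16e-01  2.85e-01 -5.38e-01  1.00e-03 -7.39e-01  2.07e+00]
psi 1.416 est 1.415 dpsi 0.004 k 5 d [ -2.   -2.3 141.9]
[[[-0.05, -0.03, -2.84], [0.0009, -0.0013, -0.0008]], [[-0.05, -0.03, -2.84], [0.0009, -0.0013, -0.0008]], [[-0.05, -0.03, -2.84], [0.0009, -0.0013, -0.0008]], [[-0.05, -0.03, -2.84], [0.0009, -0.0013, -0.0008]], [[-0.05, -0.03, -2.84], [0.0009, -0.0013, -0.0008]]]
```

Request:
{"api": "jog_arm", "payload": {
  "series": [
    [[0,0,-1.0],[0,0,0]],
    [[0,0,-2.0],[0,0,0]],
    [[0,0,-2.8],[0,0,0]],
    [[0,0,-2.9],[0,0,0]],
    [[0,0,-2.9],[0,0,0]],
    [[0,0,-2.9],[0,0,0]],
    [[0,0,0],[0,0,0]]
  ]
}}

```text
time: 35.92
tcp_pos: [0.4473, 0.2665, 0.2111]
eef_rot: [0.76, 0.65, 0.0, 0.001]
force: [1.4, 0.7, -0.7]
gripper_width: 0.0341
```

Run:
```python
from h import *
st()
plan(.5982,-.1244,.19,-.04,tstep=.11)
```

```text
t 35.92 tcp [0.4473 0.2665 0.2111] rot [[0.154, 0.988, 0.001], [0.988, -0.154, -0.0], [-0.0, 0.001, -1.0]] F [ 1.4  0.7 -0.7] w 0.0341 q [ 9.160e-01  1.150e-01 -3.490e-01  1.000e-03 -1.106e+00  2.070e+00]
psi 1.416 est 1.415 dpsi -1.456 k 14 d [ 150.9 -390.9  -21.1]
[[[-2.59, 1.5, 0.15], [0.0001, 0.0, 0.104]], [[-2.42, 1.76, 0.15], [0.0001, 0.0, 0.104]], [[-2.23, 2.0, 0.15], [0.0001, 0.0, 0.104]], [[-2.01, 2.22, 0.15], [0.0001, 0.0, 0.104]], [[-1.77, 2.42, 0.15], [0.0001, 0.0, 0.104]], [[-1.51, 2.59, 0.15], [0.0001, 0.0, 0.104]], [[-1.23, 2.73, 0.15], [0.0001, 0.0, 0.104]], [[-0.94, 2.84, 0.15], [0.0001, 0.0, 0.104]]]
[[[-0.64, 2.92, 0.15], [0.0001, 0.0, 0.104]], [[-0.33, 2.97, 0.15], [0.0001, 0.0, 0.104]], [[-0.02, 2.99, 0.15], [0.0001, 0.0, 0.104]], [[0.29, 2.98, 0.15], [0.0001, 0.0, 0.104]], [[0.6, 2.93, 0.15], [0.0001, 0.0, 0.104]], [[0.9, 2.86, 0.15], [0.0001, 0.0, 0.104]]]
```

Request:
{"api": "jog_arm", "payload": {
  "series": [
    [[-1.6,0.8,0],[0,0,0.07]],
    [[-2.42,1.76,0.1],[0,0,0.104]],
    [[-2.23,2.0,0.1],[0,0,0.104]],
    [[-2.01,2.22,0.1],[0,0,0.104]],
    [[-1.77,2.42,0.1],[0,0,0.104]],
    [[-1.51,2.59,0.1],[0,0,0.104]],
    [[-1.23,2.73,0.1],[0,0,0.104]],
    [[-0.94,2.84,0.1],[0,0,0.104]]
  ]
}}

```text
time: 36.58
tcp_pos: [0.5352, 0.053, 0.2126]
eef_rot: [0.956, 0.293, 0.007, -0.003]
force: [0.9, 0.4, -1.6]
gripper_width: 0.0343
```

Run:
```python
from h import *
st()
plan(.5982,-.1244,.19,-.04,tstep=.11)
```

```text
t 36.58 tcp [0.5352 0.053  0.2126] rot [[0.828, 0.56, 0.011], [0.56, -0.828, 0.009], [0.014, -0.001, -1.0]] F [ 0.9  0.4 -1.6] w 0.0343 q [ 0.461  0.136 -0.319 -0.004 -1.102  1.706]
psi 0.595 est 0.596 dpsi -0.635 k 6 d [  63.  -177.4  -22.6]
[[[-0.79, 3.04, 0.38], [-0.0002, -0.0023, 0.1058]], [[-0.46, 3.1, 0.38], [-0.0002, -0.0023, 0.1058]], [[-0.13, 3.14, 0.38], [-0.0002, -0.0023, 0.1058]], [[0.2, 3.13, 0.38], [-0.0002, -0.0023, 0.1058]], [[0.53, 3.09, 0.38], [-0.0002, -0.0023, 0.1058]], [[0.85, 3.02, 0.38], [-0.0002, -0.0023, 0.1058]]]
```

Request:
{"api": "jog_arm", "payload": {
  "series": [
    [[-0.79,3.04,0.38],[0,-0.002,0.106]],
    [[-0.46,3.1,0.38],[0,-0.002,0.106]],
    [[-0.13,3.14,0.38],[0,-0.002,0.106]],
    [[0.2,3.13,0.38],[0,-0.002,0.106]],
    [[0.53,3.09,0.38],[0,-0.002,0.106]],
    [[0.6,2.0,0.38],[0,-0.002,0.08]],
    [[0,0,0],[0,0,0]],
    [[0,0,0],[0,0,0]]
  ]
}}

```text
time: 37.25
tcp_pos: [0.5948, -0.1299, 0.1912]
eef_rot: [1.0, -0.029, -0.0, -0.003]
force: [-0.1, 0.5, -0.1]
gripper_width: 0.0345
```

Run:
```python
from h import *
st()
p,T=cap('wrist');save(p,'w17')
print(loc(p,T,'tray'))
plan(.5982,-.1244,.08,-.04,step=3,tstep=.11)
```

```text
t 37.25 tcp [ 0.5948 -0.1299  0.1912] rot [[0.998, -0.059, 0.0], [-0.059, -0.998, 0.006], [-0.0, -0.006, -1.0]] F [-0.1  0.5 -0.1] w 0.0345 q [ 0.102  0.276 -0.187 -0.007 -1.107  1.413]
[(0.59, array([ 566.6, -188.9,   -0.6]))]
psi -0.056 est -0.053 dpsi 0.016 k 4 d [   3.5    4.4 -111.4]
[[[0.08, -0.11, 2.78], [-0.0015, -0.0, -0.0041]], [[0.08, -0.11, 2.78], [-0.0015, -0.0, -0.0041]], [[0.08, -0.11, 2.78], [-0.0015, -0.0, -0.0041]], [[0.08, -0.11, 2.78], [-0.0015, -0.0, -0.0041]]]
```

View pics/w17.png

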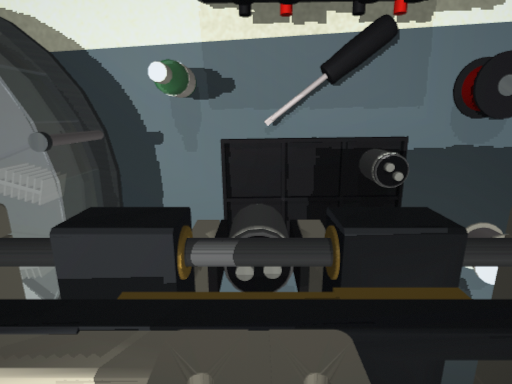

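Request:
{"api": "jog_arm", "payload": {
  "series": [
    [[0.02,-0.11,2.9],[-0.002,-0.002,0]],
    [[0.02,-0.11,2.9],[-0.002,-0.002,0]],
    [[0.02,-0.11,2.9],[-0.002,-0.002,0]],
    [[0,0,2.9],[0,-0.002,0]],
    [[0,0,0],[0,0,0]],
    [[0,0,0],[0,0,0]]
  ]
}}

```text
time: 37.85
tcp_pos: [0.598, -0.1191, 0.0785]
eef_rot: [1.0, -0.021, 0.001, -0.0]
force: [1.4, 0.6, 0.4]
gripper_width: 0.0344
```

Run:
```python
from h import *
st()
plan(.597,-.1244,.04,-.04,step=3,tstep=.11)
```

```text
t 37.85 tcp [ 0.598  -0.1191  0.0785] rot [[0.999, -0.043, 0.003], [-0.043, -0.999, 0.001], [0.003, -0.001, -1.0]] F [1.4 0.6 0.4] w 0.0344 q [ 0.123  0.383 -0.322 -0.    -0.863  1.405]
psi -0.043 est -0.042 dpsi 0.003 k 2 d [ -1.   -5.3 -38.5]
[[[-0.04, 0.27, 1.92], [-0.0003, -0.0014, -0.0013]], [[-0.04, 0.27, 1.92], [-0.0003, -0.0014, -0.0013]]]
```

Request:
{"api": "jog_arm", "payload": {
  "series": [
    [[-0.08,0.3,1.9],[0,-0.003,0]],
    [[-0.08,0.3,1.9],[0,-0.003,0]],
    [[0,0,0],[0,0,0]],
    [[0,0,0],[0,0,0]]
  ]
}}

```text
time: 38.18
tcp_pos: [0.6007, -0.1224, 0.0481]
eef_rot: [1.0, -0.018, 0.003, -0.0]
force: [0.3, -0.8, 0.7]
gripper_width: 0.0341
```

Run:
```python
from h import *
st()
plan(.597,-.1244,.0285,-.04,step=3,tstep=.11)
```

```text
t 38.18 tcp [ 0.6007 -0.1224  0.0481] rot [[0.999, -0.035, 0.006], [-0.035, -0.999, 0.0], [0.006, -0.001, -1.0]] F [ 0.3 -0.8  0.7] w 0.0341 q [ 0.117  0.421 -0.346  0.    -0.798  1.418]
psi -0.035 est -0.036 dpsi -0.005 k 1 d [ -3.7  -2.  -19.6]
[[[-0.36, 0.22, 1.96], [-0.0006, -0.006, 0.0046]]]
```

Request:
{"api": "jog_arm", "payload": {
  "series": [
    [[-0.25,0.15,1.1],[0,-0.004,0]],
    [[-0.2,0.1,0.7],[0,-0.003,0]],
    [[0,0,0],[0,0,0]],
    [[0,0,0],[0,0,0]]
  ]
}}

```text
time: 38.52
tcp_pos: [0.5992, -0.1239, 0.0347]
eef_rot: [1.0, -0.017, 0.003, -0.001]
force: [-0.7, -0.2, -0.5]
gripper_width: 0.0345
```

Run:
```python
from h import *
st()
plan(.597,-.1244,.0285,-.04,step=3,tstep=.11)
```

```text
t 38.52 tcp [ 0.5992 -0.1239  0.0347] rot [[0.999, -0.033, 0.007], [-0.033, -0.999, 0.001], [0.007, -0.001, -1.0]] F [-0.7 -0.2 -0.5] w 0.0345 q [ 0.115  0.436 -0.36  -0.    -0.768  1.423]
psi -0.033 est -0.033 dpsi -0.007 k 1 d [-2.2 -0.5 -6.2]
[[[-0.22, 0.06, 0.62], [-0.0011, -0.0067, 0.0069]]]
```

Request:
{"api": "jog_arm", "payload": {
  "series": [
    [[-0.15,0,0.65],[0,-0.005,0]],
    [[0,0,0],[0,0,0]],
    [[0,0,0],[0,0,0]]
  ]
}}

```text
time: 38.77
tcp_pos: [0.5986, -0.1239, 0.029]
eef_rot: [1.0, -0.016, 0.002, -0.001]
force: [0.5, -0.1, -0.6]
gripper_width: 0.0344
```

Request:
{"api": "jog_arm", "payload": {
  "series": [
    [[0,0,0.12],[0,0,0]],
    [[0,0,0],[0,0,0]]
  ]
}}

```text
time: 38.93
tcp_pos: [0.5988, -0.1239, 0.0284]
eef_rot: [1.0, -0.016, 0.002, -0.0]
force: [0.6, -0.8, -0.3]
gripper_width: 0.0343
```

Request:
{"api": "jog_arm", "payload": {
  "series": [
    [[0,0,0.1],[0,0,0]],
    [[0,0,0],[0,0,0]]
  ]
}}

```text
time: 39.1
tcp_pos: [0.5991, -0.1239, 0.0284]
eef_rot: [1.0, -0.016, 0.002, -0.0]
force: [-0.1, 0.7, -1.6]
gripper_width: 0.0347
```

Request:
{"api": "jog_arm", "payload": {
  "series": [
    [[0,0,0],[0,0,0]],
    [[0,0,0],[0,0,0]],
    [[0,0,0],[0,0,0]]
  ],
  "fingers": 60
}}

```text
time: 39.35
tcp_pos: [0.5994, -0.1239, 0.0285]
eef_rot: [1.0, -0.016, 0.003, -0.0]
force: [0.0, 0.6, -1.1]
gripper_width: 0.0486
```

Request:
{"api": "jog_arm", "payload": {
  "series": [
    [[0,0,-0.8],[0,0,0]],
    [[0,0,-2.5],[0,0,0]],
    [[0,0,-3.5],[0,0,0]],
    [[0,0,-4.0],[0,0,0]],
    [[0,0,-4.0],[0,0,0]],
    [[0,0,-3],[0,0,0]],
    [[0,0,0],[0,0,0]]
  ]
}}

```text
time: 39.93
tcp_pos: [0.5964, -0.125, 0.2142]
eef_rot: [1.0, -0.016, -0.001, 0.001]
force: [0.9, -0.7, 0.2]
gripper_width: 0.0524
```

Run:
```python
from h import *
st()
p,T=cap('wrist');save(p,'w18')
print(loc(p,T,'tray'),loc(p,T,'capacitor1',3))
p,T=cap('top');save(p,'t18')
for q in ['transformer1','bin_transformers','capacitor1','blank','bin_capacitors','bin_terminals']: print(q,loc(p,T,q,3))
i=cv2.imread('pics/t18.png')
cv2.imwrite('pics/t18.png',cv2.resize(i[100:275,60:260],None,fx=3.4,fy=3.4,interpolation=cv2.INTER_CUBIC))
```

```text
t 39.93 tcp [ 0.5964 -0.125   0.2142] rot [[0.999, -0.033, -0.002], [-0.033, -0.999, -0.001], [-0.002, 0.001, -1.0]] F [ 0.9 -0.7  0.2] w 0.0524 q [ 1.140e-01  2.610e-01 -1.560e-01  1.000e-03 -1.156e+00  1.423e+00]
[(0.78, array([ 5.683e+02, -1.901e+02,  2.000e-01]))] [(0.95, array([ 5.989e+02, -2.649e+02,  5.000e-01])), (0.6, array([ 595.4, -125.2,    4. ]))]
transformer1 []
bin_transformers [(0.2, array([602.7, 242.5, 140.4]))]
capacitor1 [(0.54, array([ 593.4, -129.1,    4.9]))]
blank [(0.63, array([566.8, 356.1,  90. ]))]
bin_capacitors [(0.74, array([484.1, 221.5,  28. ]))]
bin_terminals [(0.55, array([563.2, 353.2,  90.5]))]
```

View pics/w18.png

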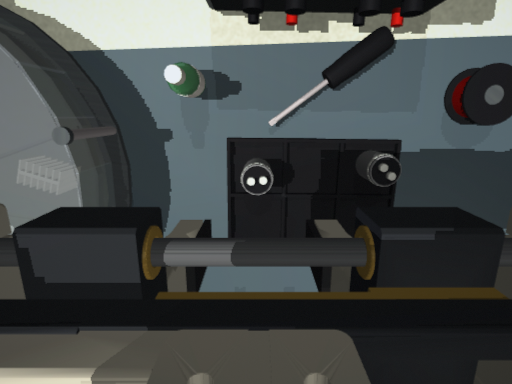

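View pics/t18.png

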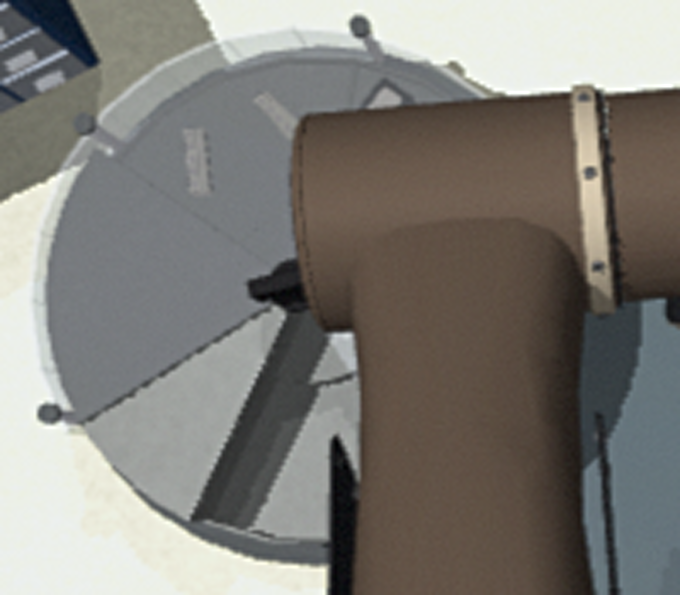

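Run:
```python
from h import *
plan(.6015,.2445,.20,1.87,tstep=.11)
```

```text
psi -0.034 est -0.033 dpsi 1.904 k 18 d [  8.6 369.1  -5.3]
[[[-0.02, -2.05, 0.03], [0.0001, 0.0008, -0.1058]], [[0.2, -2.04, 0.03], [0.0001, 0.0008, -0.1058]], [[0.41, -2.01, 0.03], [0.0001, 0.0008, -0.1058]], [[0.62, -1.96, 0.03], [0.0001, 0.0008, -0.1058]], [[0.82, -1.88, 0.03], [0.0001, 0.0008, -0.1058]], [[1.02, -1.78, 0.03], [0.0001, 0.0008, -0.1058]], [[1.2, -1.66, 0.03], [0.0001, 0.0008, -0.1058]], [[1.37, -1.53, 0.03], [0.0001, 0.0008, -0.1058]]]
[[[1.52, -1.38, 0.03], [0.0001, 0.0008, -0.1058]], [[1.66, -1.21, 0.03], [0.0001, 0.0008, -0.1058]], [[1.78, -1.03, 0.03], [0.0001, 0.0008, -0.1058]], [[1.87, -0.83, 0.03], [0.0001, 0.0008, -0.1058]], [[1.95, -0.63, 0.03], [0.0001, 0.0008, -0.1058]], [[2.01, -0.42, 0.03], [0.0001, 0.0008, -0.1058]], [[2.04, -0.21, 0.03], [0.0001, 0.0008, -0.1058]], [[2.05, 0.01, 0.03], [0.0001, 0.0008, -0.1058]]]
[[[2.04, 0.23, 0.03], [0.0001, 0.0008, -0.1058]], [[2.0, 0.44, 0.03], [0.0001, 0.0008, -0.1058]]]
```

Request:
{"api": "jog_arm", "payload": {
  "series": [
    [[-0.02,-2.05,0],[0,0,-0.106]],
    [[0.2,-2.04,0],[0,0,-0.106]],
    [[0.41,-2.01,0],[0,0,-0.106]],
    [[0.62,-1.96,0],[0,0,-0.106]],
    [[0.82,-1.88,0],[0,0,-0.106]],
    [[1.02,-1.78,0],[0,0,-0.106]],
    [[1.2,-1.66,0],[0,0,-0.106]],
    [[1.37,-1.53,0],[0,0,-0.106]]
  ]
}}

```text
time: 41.1
tcp_pos: [0.5937, 0.0419, 0.2003]
eef_rot: [0.912, 0.409, -0.011, -0.003]
force: [0.6, -1.0, 0.3]
gripper_width: 0.0524
```

Request:
{"api": "jog_arm", "payload": {
  "series": [
    [[1.52,-1.38,0],[0,0,-0.106]],
    [[1.66,-1.21,0],[0,0,-0.106]],
    [[1.78,-1.03,0],[0,0,-0.106]],
    [[1.87,-0.83,0],[0,0,-0.106]],
    [[1.95,-0.63,0],[0,0,-0.106]],
    [[2.01,-0.42,0],[0,0,-0.106]],
    [[2.04,-0.21,0],[0,0,-0.106]],
    [[2.05,0.01,0],[0,0,-0.106]]
  ]
}}

```text
time: 41.77
tcp_pos: [0.5872, 0.214, 0.1953]
eef_rot: [0.646, 0.763, -0.012, -0.009]
force: [0.7, 0.6, 0.2]
gripper_width: 0.0527
```

Run:
```python
from h import *
st()
plan(.6015,.2445,.20,1.87,tstep=.11)
```

```text
t 41.77 tcp [0.5872 0.214  0.1953] rot [[-0.165, 0.986, -0.029], [0.986, 0.164, -0.007], [-0.002, -0.029, -1.0]] F [0.7 0.6 0.2] w 0.0527 q [ 0.654  0.316 -0.119 -0.013 -1.163  2.658]
psi 1.736 est 1.741 dpsi 0.134 k 2 d [14.3 30.5  4.7]
[[[1.38, 0.96, -0.23], [-0.0147, 0.0011, -0.067]], [[1.32, 1.05, -0.23], [-0.0147, 0.0011, -0.067]]]
```

Request:
{"api": "jog_arm", "payload": {
  "series": [
    [[1.38,0.96,0.3],[-0.015,0,-0.067]],
    [[1.32,1.05,0.3],[-0.01,0,-0.067]],
    [[0,0,0],[0,0,0]],
    [[0,0,0],[0,0,0]]
  ]
}}

```text
time: 42.1
tcp_pos: [0.6009, 0.2503, 0.186]
eef_rot: [0.587, 0.81, -0.003, -0.001]
force: [-0.2, -0.1, 1.0]
gripper_width: 0.0525
```

Run:
```python
from h import *
st()
p,T=cap('wrist');save(p,'w19')
print(loc(p,T,'hub'))
plan(.6015,.2445,.12,1.87,tstep=.11)
```

```text
t 42.1 tcp [0.6009 0.2503 0.186 ] rot [[-0.312, 0.95, -0.006], [0.95, 0.312, -0.003], [-0.001, -0.006, -1.0]] F [-0.2 -0.1  1. ] w 0.0525 q [ 6.930e-01  3.500e-01 -9.500e-02 -2.000e-03 -1.132e+00  2.766e+00]
[(0.94, array([601. , 246.3, 141.4]))]
psi 1.887 est 1.887 dpsi -0.017 k 2 d [  0.7  -5.1 -66.2]
[[[-0.25, -0.05, 3.31], [-0.0033, 0.0005, 0.0083]], [[-0.26, -0.04, 3.31], [-0.0033, 0.0005, 0.0083]]]
```

View pics/w19.png

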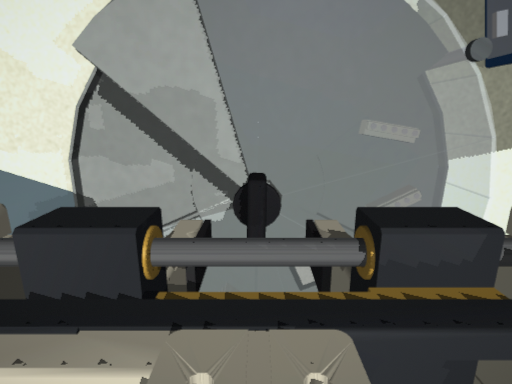

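Bar is aligned with the jaws (knob at px 257,205). Descend and grip.

Request:
{"api": "jog_arm", "payload": {
  "series": [
    [[-0.2,0,2.6],[-0.003,0,0]],
    [[-0.2,0,2.6],[-0.003,0,0]],
    [[0,0,0],[0,0,0]],
    [[0,0,0],[0,0,0]]
  ]
}}

```text
time: 42.53
tcp_pos: [0.603, 0.2435, 0.1354]
eef_rot: [0.589, 0.808, 0.001, 0.001]
force: [0.0, 0.0, 0.3]
gripper_width: 0.0527
```

Run:
```python
from h import *
st()
plan(.6015,.2448,.12,1.87,tstep=.11)
```

```text
t 42.53 tcp [0.603  0.2435 0.1354] rot [[-0.305, 0.952, 0.003], [0.952, 0.305, 0.0], [-0.001, 0.003, -1.0]] F [0.  0.  0.3] w 0.0527 q [ 6.840e-01  3.840e-01 -1.680e-01  2.000e-03 -1.016e+00  2.767e+00]
psi 1.881 est 1.88 dpsi -0.011 k 1 d [ -1.5   1.3 -15.4]
[[[0.17, -0.1, 1.54], [0.0027, 0.0006, 0.011]]]
```

Request:
{"api": "jog_arm", "payload": {
  "series": [
    [[0.1,-0.1,1.5],[0.001,0,0]],
    [[0,0,0],[0,0,0]],
    [[0,0,0],[0,0,0]]
  ]
}}

```text
time: 42.78
tcp_pos: [0.6033, 0.2434, 0.1242]
eef_rot: [0.59, 0.807, 0.002, 0.002]
force: [0.3, 0.4, 0.9]
gripper_width: 0.0524
```

Request:
{"api": "jog_arm", "payload": {
  "series": [
    [[0,0,0],[0,0,0]],
    [[0,0,0],[0,0,0]],
    [[0,0,0],[0,0,0]],
    [[0,0,0],[0,0,0]],
    [[0,0,0],[0,0,0]],
    [[0,0,0],[0,0,0]],
    [[0,0,0],[0,0,0]]
  ],
  "fingers": 0
}}

```text
time: 43.37
tcp_pos: [0.6014, 0.2427, 0.1297]
eef_rot: [0.591, 0.807, 0.001, 0.001]
force: [0.0, -1.3, -1.1]
gripper_width: 0.0134
```

Run:
```python
from h import *
st()
plan(.6015,.2448,.12,-.77,tstep=.11)
```

```text
t 43.37 tcp [0.6014 0.2427 0.1297] rot [[-0.302, 0.953, 0.003], [0.953, 0.302, 0.001], [0.0, 0.003, -1.0]] F [ 0.  -1.3 -1.1] w 0.0134 q [ 6.840e-01  3.870e-01 -1.790e-01  1.000e-03 -1.003e+00  2.763e+00]
psi 1.877 est 1.877 dpsi -2.647 k 25 d [ 0.1  2.1 -9.7]
[[[0.01, 0.0, 0.04], [0.0001, -0.0, 0.1059]], [[0.01, 0.0, 0.04], [0.0001, -0.0, 0.1059]], [[0.01, 0.0, 0.04], [0.0001, -0.0, 0.1059]], [[0.01, 0.0, 0.04], [0.0001, -0.0, 0.1059]], [[0.01, -0.0, 0.04], [0.0001, -0.0, 0.1059]], [[0.01, -0.0, 0.04], [0.0001, -0.0, 0.1059]], [[0.01, -0.0, 0.04], [0.0001, -0.0, 0.1059]], [[0.01, -0.0, 0.04], [0.0001, -0.0, 0.1059]]]
[[[0.01, -0.0, 0.04], [0.0001, -0.0, 0.1059]], [[0.01, -0.0, 0.04], [0.0001, -0.0, 0.1059]], [[0.01, -0.01, 0.04], [0.0001, -0.0, 0.1059]], [[0.01, -0.01, 0.04], [0.0001, -0.0, 0.1059]], [[0.0, -0.01, 0.04], [0.0001, -0.0, 0.1059]], [[0.0, -0.01, 0.04], [0.0001, -0.0, 0.1059]], [[0.0, -0.01, 0.04], [0.0001, -0.0, 0.1059]], [[0.0, -0.01, 0.04], [0.0001, -0.0, 0.1059]]]
[[[0.0, -0.01, 0.04], [0.0001, -0.0, 0.1059]], [[0.0, -0.01, 0.04], [0.0001, -0.0, 0.1059]], [[-0.0, -0.01, 0.04], [0.0001, -0.0, 0.1059]], [[-0.0, -0.01, 0.04], [0.0001, -0.0, 0.1059]], [[-0.0, -0.01, 0.04], [0.0001, -0.0, 0.1059]], [[-0.0, -0.01, 0.04], [0.0001, -0.0, 0.1059]], [[-0.0, -0.01, 0.04], [0.0001, -0.0, 0.1059]], [[-0.0, -0.01, 0.04], [0.0001, -0.0, 0.1059]]]
[[[-0.01, -0.01, 0.04], [0.0001, -0.0, 0.1059]]]
```

Request:
{"api": "jog_arm", "payload": {
  "series": [
    [[0,0,0.1],[0,0,0.06]],
    [[0,0,0.1],[0,0,0.1]],
    [[0,0,0.1],[0,0,0.11]],
    [[0,0,0.1],[0,0,0.11]],
    [[0,0,0],[0,0,0.11]],
    [[0,0,0],[0,0,0.11]],
    [[0,0,0],[0,0,0.11]],
    [[0,0,0],[0,0,0.11]]
  ]
}}

```text
time: 44.03
tcp_pos: [0.6003, 0.2428, 0.1297]
eef_rot: [0.871, 0.492, 0.002, 0.001]
force: [-0.7, 0.1, -1.0]
gripper_width: 0.014
```

Request:
{"api": "jog_arm", "payload": {
  "series": [
    [[0,0,0],[0,0,0.11]],
    [[0,0,0],[0,0,0.11]],
    [[0,0,0],[0,0,0.11]],
    [[0,0,0],[0,0,0.11]],
    [[0,0,0],[0,0,0.11]],
    [[0,0,0],[0,0,0.11]],
    [[0,0,0],[0,0,0.11]],
    [[0,0,0],[0,0,0.11]]
  ]
}}

```text
time: 44.7
tcp_pos: [0.5996, 0.2439, 0.1297]
eef_rot: [0.999, 0.053, 0.001, 0.0]
force: [-0.0, 0.4, -1.3]
gripper_width: 0.0139
```

Run:
```python
from h import *
st()
plan(.6015,.2448,.12,-.77,tstep=.11,n=1)
```

```text
t 44.7 tcp [0.5996 0.2439 0.1297] rot [[0.994, 0.107, 0.003], [0.107, -0.994, 0.0], [0.003, 0.0, -1.0]] F [-0.   0.4 -1.3] w 0.0139 q [ 0.688  0.385 -0.182  0.002 -1.002  0.989]
psi 0.107 est 0.106 dpsi -0.877 k 1 d [ 1.9  0.9 -9.7]
[[[0.2, -0.07, 0.97], [0.0002, -0.0025, 0.8769]]]
```

Request:
{"api": "jog_arm", "payload": {
  "series": [
    [[0,0,0],[0,0,0.11]],
    [[0,0,0],[0,0,0.11]],
    [[0,0,0],[0,0,0.11]],
    [[0,0,0],[0,0,0.11]],
    [[0,0,0],[0,0,0.11]],
    [[0,0,0],[0,0,0.11]],
    [[0,0,0],[0,0,0.1]],
    [[0,0,0],[0,0,0.05]]
  ]
}}

```text
time: 45.37
tcp_pos: [0.5999, 0.2451, 0.1297]
eef_rot: [0.931, -0.364, 0.002, -0.001]
force: [1.1, -0.8, -1.2]
gripper_width: 0.0136
```

Request:
{"api": "jog_arm", "payload": {
  "series": [
    [[0,0,0],[0,0,0]],
    [[0,0,0],[0,0,0]]
  ]
}}

```text
time: 45.53
tcp_pos: [0.5999, 0.2451, 0.1297]
eef_rot: [0.931, -0.365, 0.002, -0.001]
force: [-0.1, -0.0, -1.0]
gripper_width: 0.0139
```

Run:
```python
from h import *
st()
```

```text
t 45.53 tcp [0.5999 0.2451 0.1297] rot [[0.733, -0.68, 0.003], [-0.68, -0.733, 0.0], [0.002, -0.003, -1.0]] F [-0.1 -0.  -1. ] w 0.0139 q [ 0.689  0.386 -0.181  0.002 -1.001  0.133]
```

Request:
{"api": "jog_arm", "payload": {
  "series": [
    [[0,0,0],[0,0,0]],
    [[0,0,0],[0,0,0]],
    [[0,0,0],[0,0,0]],
    [[0,0,-2],[0,0,0]],
    [[0,0,-3],[0,0,0]],
    [[0,0,-3.5],[0,0,0]]
  ],
  "fingers": 70
}}

```text
time: 46.03
tcp_pos: [0.5954, 0.2428, 0.208]
eef_rot: [0.932, -0.362, -0.003, 0.006]
force: [-0.1, 1.4, 0.8]
gripper_width: 0.0481
```

Run:
```python
from h import *
st()
plan(.425,.28,.25,-.2,tstep=.11)
```

```text
t 46.03 tcp [0.5954 0.2428 0.208 ] rot [[0.738, -0.675, -0.01], [-0.675, -0.738, -0.008], [-0.002, 0.013, -1.0]] F [-0.1  1.4  0.8] w 0.0481 q [ 6.900e-01  3.260e-01 -7.900e-02 -1.000e-03 -1.179e+00  1.410e-01]
psi -0.741 est -0.74 dpsi 0.541 k 5 d [-170.4   37.2   42. ]
[[[-3.02, 1.75, -0.84], [0.0026, 0.0005, -0.1081]], [[-3.19, 1.41, -0.84], [0.0026, 0.0005, -0.1081]], [[-3.32, 1.06, -0.84], [0.0026, 0.0005, -0.1081]], [[-3.42, 0.7, -0.84], [0.0026, 0.0005, -0.1081]], [[-3.47, 0.32, -0.84], [0.0026, 0.0005, -0.1081]]]
```

Request:
{"api": "jog_arm", "payload": {
  "series": [
    [[-3.02,1.75,-0.84],[0.002,0,-0.108]],
    [[-3.19,1.41,-0.84],[0.002,0,-0.108]],
    [[-3.32,1.06,-0.84],[0.002,0,-0.108]],
    [[-3.42,0.7,-0.84],[0.002,0,-0.108]],
    [[-3.47,0.32,-0.84],[0.002,0,-0.108]],
    [[0,0,0],[0,0,0]],
    [[0,0,0],[0,0,0]]
  ]
}}

```text
time: 46.62
tcp_pos: [0.4227, 0.2815, 0.2606]
eef_rot: [0.996, -0.084, 0.002, -0.005]
force: [-0.3, 0.3, 0.0]
gripper_width: 0.0612
```

Run:
```python
from h import *
st()
for n in ['wrist','scene']:
    p,T=cap(n);save(p,n+'20')
    for q in ['transformer1','bin_transformers','hub','capacitor1']: print(n,q,loc(p,T,q,4))
i=cv2.imread('pics/scene20.png')[150:350,210:440];cv2.imwrite('pics/s20.png',cv2.resize(i,None,fx=3,fy=3,interpolation=cv2.INTER_CUBIC))
```

```text
t 46.62 tcp [0.4227 0.2815 0.2606] rot [[0.986, -0.168, 0.006], [-0.168, -0.986, 0.01], [0.004, -0.011, -1.0]] F [-0.3  0.3  0. ] w 0.0612 q [ 9.740e-01  5.200e-02 -3.020e-01 -1.000e-03 -1.205e+00  4.280e-01]
wrist transformer1 [(0.67, array([442.8, 218.8,  33.2])), (0.63, array([506.5, 263.2,  35.6]))]
wrist bin_transformers [(0.75, array([486.5, 264.3,  35.1]))]
wrist hub []
wrist capacitor1 []
scene transformer1 [(0.7, array([502.2, 268.1,  32.5])), (0.66, array([448.2, 220.3,  34. ]))]
scene bin_transformers [(0.95, array([482.7, 268. ,  32.6]))]
scene hub [(0.89, array([601.4, 246.2, 141.1])), (0.28, array([497.3, 263.9,  34.6]))]
scene capacitor1 [(0.73, array([447.4, 218.4,  34.7])), (0.72, array([ 595. , -123.2,    7.3])), (0.63, array([ 601.6, -264. ,    7. ]))]
```

View pics/wrist20.png

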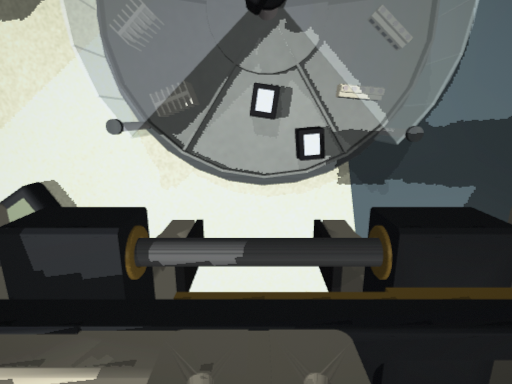

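View pics/s20.png

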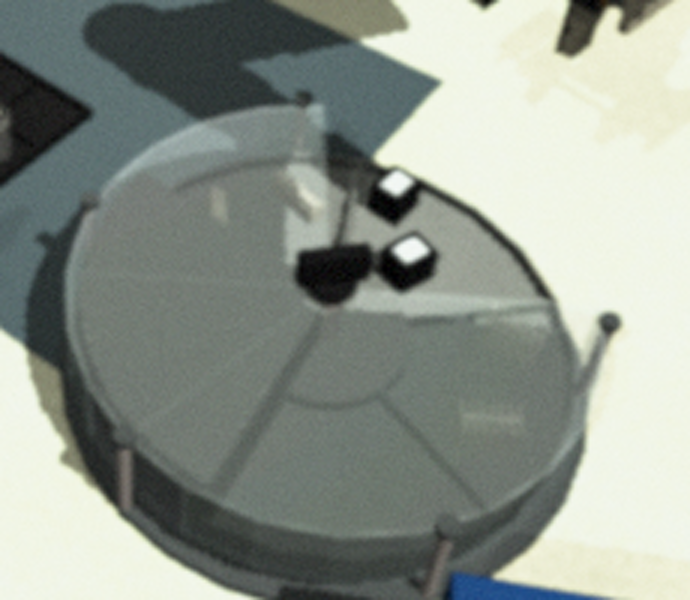

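Run:
```python
from h import *
plan(.4455,.2195,.15,-.05,step=3)
```

```text
psi -0.173 est -0.173 dpsi 0.123 k 4 d [  21.3  -61.1 -109. ]
[[[0.79, 1.41, 2.73], [-0.002, -0.0006, -0.0309]], [[0.74, 1.44, 2.73], [-0.002, -0.0006, -0.0309]], [[0.7, 1.46, 2.73], [-0.002, -0.0006, -0.0309]], [[0.65, 1.48, 2.73], [-0.002, -0.0006, -0.0309]]]
```

Request:
{"api": "jog_arm", "payload": {
  "series": [
    [[0.75,1.41,2.5],[-0.002,-0.001,-0.031]],
    [[0.7,1.44,2.5],[-0.002,-0.001,-0.031]],
    [[0.65,1.46,2.5],[-0.002,-0.001,-0.031]],
    [[0.6,1.48,2.0],[-0.002,-0.001,-0.031]],
    [[0,0,0],[0,0,0]],
    [[0,0,0],[0,0,0]]
  ]
}}

```text
time: 47.62
tcp_pos: [0.4468, 0.2186, 0.1605]
eef_rot: [1.0, -0.023, 0.0, -0.001]
force: [0.3, 1.0, -0.1]
gripper_width: 0.0614
```

Run:
```python
from h import *
st()
p,T=cap('wrist');save(p,'w21')
for q in ['transformer1','bin_transformers']: print(q,loc(p,T,q,4))
for m in bot.cut_out(p,'transformer1'):
    ys,xs=np.where(m['pixels']);print(round(m['score'],2),xs.min(),xs.max(),ys.min(),ys.max(),cv2.minAreaRect(np.stack([xs,ys],1).astype(np.float32)))
```

```text
t 47.62 tcp [0.4468 0.2186 0.1605] rot [[0.999, -0.046, 0.0], [-0.046, -0.999, 0.001], [0.0, -0.001, -1.0]] F [ 0.3  1.  -0.1] w 0.0614 q [ 0.85   0.122 -0.467 -0.001 -0.981  0.675]
transformer1 [(0.72, array([504.9, 264.1,  32.7])), (0.65, array([443.9, 216. ,  33.4]))]
bin_transformers [(0.75, array([487.6, 266. ,  36.1])), (0.5, array([598. , 243.4,  -3.5]))]
0.9 244 279 166 213 ((261.3673095703125, 189.51080322265625), (34.51448440551758, 46.92088317871094), 1.6846843957901)
0.65 181 229 103 153 ((205.0345001220703, 128.0862274169922), (42.43815994262695, 47.02189254760742), 11.888657569885254)
```

View pics/w21.png

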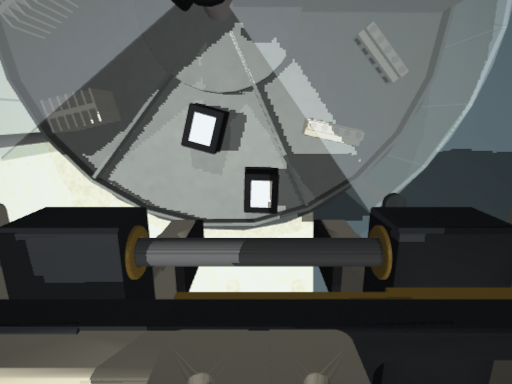

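Run:
```python
from h import *
plan(.4445,.217,.10,-.05,step=3)
```

```text
psi -0.044 est -0.044 dpsi -0.006 k 3 d [ -2.6  -3.3 -62. ]
[[[-0.08, 0.11, 2.07], [-0.0012, -0.0008, 0.002]], [[-0.08, 0.11, 2.07], [-0.0012, -0.0008, 0.002]], [[-0.08, 0.11, 2.07], [-0.0012, -0.0008, 0.002]]]
```

Request:
{"api": "jog_arm", "payload": {
  "series": [
    [[-0.1,0.12,2.1],[-0.001,-0.001,0]],
    [[-0.1,0.12,2.1],[-0.001,-0.001,0]],
    [[-0.1,0.12,2.1],[-0.001,-0.001,0]],
    [[0,0,0],[0,0,0]],
    [[0,0,0],[0,0,0]]
  ]
}}

```text
time: 48.23
tcp_pos: [0.4477, 0.2237, 0.1042]
eef_rot: [1.0, -0.021, 0.005, -0.005]
force: [1.2, -0.2, 0.7]
gripper_width: 0.0612
```

Run:
```python
from h import *
st()
plan(.4445,.217,.05,-.05,step=3)
p,T=cap('wrist');save(p,'w22')
print(loc(p,T,'transformer1',4))
```

```text
t 48.23 tcp [0.4477 0.2237 0.1042] rot [[0.999, -0.041, 0.01], [-0.041, -0.999, 0.01], [0.009, -0.011, -1.0]] F [ 1.2 -0.2  0.7] w 0.0612 q [ 0.857  0.184 -0.543  0.001 -0.829  0.672]
psi -0.041 est -0.042 dpsi -0.009 k 2 d [ -3.2  -6.7 -54.2]
[[[-0.15, 0.34, 2.71], [-0.0054, -0.0047, 0.0044]], [[-0.15, 0.34, 2.71], [-0.0054, -0.0047, 0.0044]]]
[(0.74, array([501.9, 261.7,  32.3])), (0.6, array([446.2, 218.3,  34.4]))]
```

View pics/w22.png

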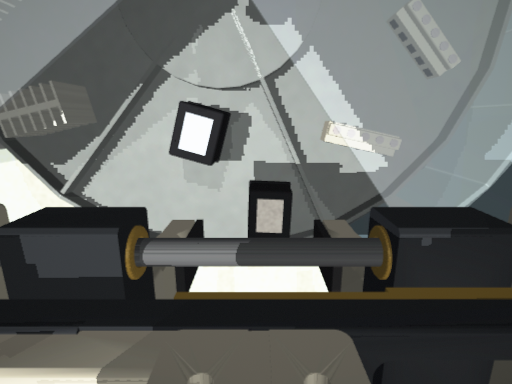

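Request:
{"api": "jog_arm", "payload": {
  "series": [
    [[-0.25,0.5,1.3],[-0.007,-0.006,0]],
    [[-0.2,0.4,1.3],[-0.007,-0.006,0]],
    [[0,0,0],[0,0,0]],
    [[0,0,0],[0,0,0]]
  ]
}}

```text
time: 48.67
tcp_pos: [0.4446, 0.2167, 0.0801]
eef_rot: [1.0, -0.02, 0.001, -0.001]
force: [0.3, 0.5, 0.9]
gripper_width: 0.0616
```

Run:
```python
from h import *
st()
plan(.445,.2178,.05,-.05,step=3)
```

```text
t 48.67 tcp [0.4446 0.2167 0.0801] rot [[0.999, -0.04, 0.001], [-0.04, -0.999, 0.001], [0.001, -0.001, -1.0]] F [0.3 0.5 0.9] w 0.0616 q [ 0.852  0.214 -0.573  0.    -0.781  0.678]
psi -0.04 est -0.041 dpsi -0.01 k 2 d [  0.4   1.1 -30.1]
[[[0.02, -0.06, 1.51], [-0.0007, -0.0007, 0.0048]], [[0.02, -0.06, 1.51], [-0.0007, -0.0007, 0.0048]]]
```

Request:
{"api": "jog_arm", "payload": {
  "series": [
    [[-0.05,0.05,1.5],[-0.002,-0.002,0]],
    [[-0.05,0.05,1.4],[-0.002,-0.002,0]],
    [[0,0,0],[0,0,0]],
    [[0,0,0],[0,0,0]]
  ]
}}

```text
time: 49.0
tcp_pos: [0.4447, 0.2163, 0.0517]
eef_rot: [1.0, -0.02, -0.001, 0.001]
force: [-0.6, 0.6, -0.0]
gripper_width: 0.0616
```

Run:
```python
from h import *
st()
plan(.445,.2178,.05,-.05,step=3)
```

```text
t 49.0 tcp [0.4447 0.2163 0.0517] rot [[0.999, -0.04, -0.001], [-0.04, -0.999, -0.002], [-0.001, 0.002, -1.0]] F [-0.6  0.6 -0. ] w 0.0616 q [ 0.851  0.258 -0.601  0.    -0.714  0.679]
psi -0.04 est -0.041 dpsi -0.01 k 1 d [ 0.3  1.5 -1.7]
[[[0.03, -0.15, 0.17], [0.0016, 0.001, 0.0096]]]
```

Request:
{"api": "jog_arm", "payload": {
  "series": [
    [[0,-0.1,0.2],[0,0,0]],
    [[0,0,0],[0,0,0]],
    [[0,0,0],[0,0,0]],
    [[0,0,0],[0,0,0]],
    [[0,0,0],[0,0,0]],
    [[0,0,0],[0,0,0]],
    [[0,0,0],[0,0,0]],
    [[0,0,0],[0,0,0]]
  ],
  "fingers": 0
}}

```text
time: 49.67
tcp_pos: [0.4461, 0.2187, 0.0528]
eef_rot: [1.0, -0.02, 0.001, -0.001]
force: [0.4, -0.4, -0.9]
gripper_width: 0.0298
```

Run:
```python
from h import *
st()
```

```text
t 49.67 tcp [0.4461 0.2187 0.0528] rot [[0.999, -0.04, 0.002], [-0.04, -0.999, 0.002], [0.002, -0.002, -1.0]] F [ 0.4 -0.4 -0.9] w 0.0298 q [ 0.853  0.257 -0.598  0.001 -0.713  0.677]
```

Request:
{"api": "jog_arm", "payload": {
  "series": [
    [[0,0,-1.0],[0,0,0]],
    [[0,0,-2.0],[0,0,0]],
    [[0,0,-2.5],[0,0,0]],
    [[0,0,-2.9],[0,0,0]],
    [[0,0,-2.9],[0,0,0]],
    [[0,0,-2.5],[0,0,0]],
    [[0,0,0],[0,0,0]]
  ]
}}

```text
time: 50.25
tcp_pos: [0.444, 0.2164, 0.1946]
eef_rot: [1.0, -0.02, -0.002, 0.002]
force: [1.7, 1.5, 0.3]
gripper_width: 0.0295
```

Run:
```python
from h import *
st()
p,T=cap('scene');save(p,'s23');i=cv2.imread('pics/s23.png')[100:350,210:440];cv2.imwrite('pics/s23.png',cv2.resize(i,None,fx=2.4,fy=2.4,interpolation=cv2.INTER_CUBIC))
p,T=cap('wrist');save(p,'w23');print(loc(p,T,'transformer1',3))
plan(.5273,-.2566,.19,-.04)
```

```text
t 50.25 tcp [0.444  0.2164 0.1946] rot [[0.999, -0.041, -0.003], [-0.041, -0.999, -0.004], [-0.003, 0.004, -1.0]] F [1.7 1.5 0.3] w 0.0295 q [ 8.530e-01  8.700e-02 -4.220e-01  1.000e-03 -1.068e+00  6.770e-01]
[(0.96, array([441.3, 215.1, 174.1])), (0.83, array([505.7, 261.1,  35.3]))]
psi -0.042 est -0.041 dpsi 0.002 k 12 d [  85.7 -471.3    0.8]
[[[0.88, 3.89, -0.01], [0.0007, 0.0008, -0.0002]], [[0.88, 3.89, -0.01], [0.0007, 0.0008, -0.0002]], [[0.88, 3.89, -0.01], [0.0007, 0.0008, -0.0002]], [[0.88, 3.89, -0.01], [0.0007, 0.0008, -0.0002]], [[0.88, 3.89, -0.01], [0.0007, 0.0008, -0.0002]], [[0.88, 3.89, -0.01], [0.0007, 0.0008, -0.0002]], [[0.87, 3.9, -0.01], [0.0007, 0.0008, -0.0002]], [[0.87, 3.9, -0.01], [0.0007, 0.0008, -0.0002]]]
[[[0.87, 3.9, -0.01], [0.0007, 0.0008, -0.0002]], [[0.87, 3.9, -0.01], [0.0007, 0.0008, -0.0002]], [[0.87, 3.9, -0.01], [0.0007, 0.0008, -0.0002]], [[0.87, 3.9, -0.01], [0.0007, 0.0008, -0.0002]]]
```

View pics/s23.png

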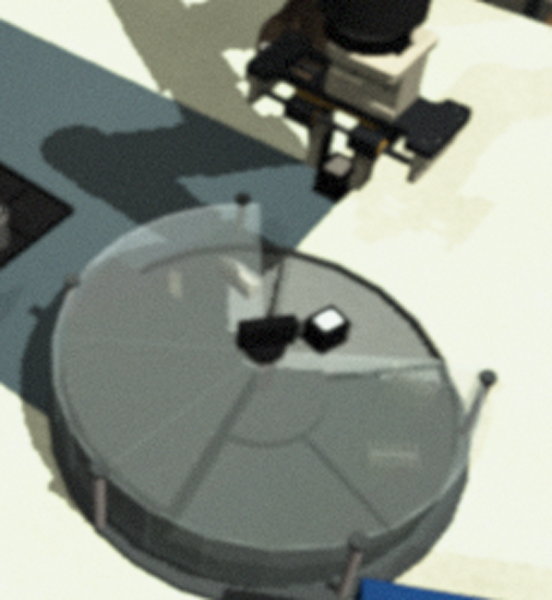

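View pics/w23.png

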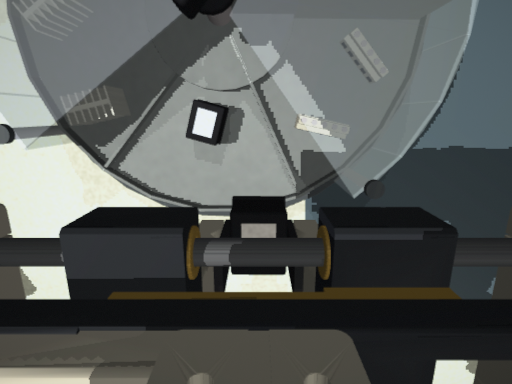

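Held level. Carry to the front-right cell.

Request:
{"api": "jog_arm", "payload": {
  "series": [
    [[0.5,2.2,0],[0,0,0]],
    [[0.88,3.89,0],[0,0.001,0]],
    [[0.88,3.89,0],[0,0.001,0]],
    [[0.88,3.89,0],[0,0.001,0]],
    [[0.88,3.89,0],[0,0.001,0]],
    [[0.88,3.89,0],[0,0.001,0]],
    [[0.87,3.9,0],[0,0,0]],
    [[0.87,3.9,0],[0,0,0]]
  ]
}}

```text
time: 51.07
tcp_pos: [0.4911, -0.0894, 0.1799]
eef_rot: [1.0, -0.015, -0.011, 0.007]
force: [0.9, 1.0, -1.3]
gripper_width: 0.0297
```

Run:
```python
from h import *
st()
plan(.5273,-.2566,.18,-.04)
```

```text
t 51.07 tcp [ 0.4911 -0.0894  0.1799] rot [[0.999, -0.03, -0.021], [-0.03, -0.999, -0.015], [-0.021, 0.015, -1.0]] F [ 0.9  1.  -1.3] w 0.0297 q [ 0.222  0.118 -0.427  0.011 -1.05   1.313]
psi -0.03 est -0.036 dpsi -0.01 k 5 d [ 3.620e+01 -1.672e+02  1.000e-01]
[[[0.83, 3.32, -0.0], [0.0031, 0.0042, 0.0019]], [[0.83, 3.32, -0.0], [0.0031, 0.0042, 0.0019]], [[0.84, 3.32, -0.0], [0.0031, 0.0042, 0.0019]], [[0.84, 3.32, -0.0], [0.0031, 0.0042, 0.0019]], [[0.85, 3.31, -0.0], [0.0031, 0.0042, 0.0019]]]
```

Request:
{"api": "jog_arm", "payload": {
  "series": [
    [[0.83,3.32,0],[0.003,0.004,0]],
    [[0.83,3.32,0],[0.003,0.004,0]],
    [[0.84,3.32,0],[0.003,0.004,0]],
    [[0.84,3.32,0],[0.003,0.004,0]],
    [[0.5,1.8,0],[0.002,0.004,0]],
    [[0,0,0],[0,0,0]],
    [[0,0,0],[0,0,0]]
  ]
}}

```text
time: 51.65
tcp_pos: [0.5179, -0.2565, 0.1659]
eef_rot: [1.0, -0.02, -0.011, -0.001]
force: [-1.1, 0.4, -0.5]
gripper_width: 0.0296
```

Run:
```python
from h import *
st()
p,T=cap('wrist');save(p,'w24')
print(loc(p,T,'tray'),loc(p,T,'capacitor1',3))
plan(.5273,-.2566,.08,-.04,step=3)
```

```text
t 51.65 tcp [ 0.5179 -0.2565  0.1659] rot [[0.999, -0.039, -0.023], [-0.039, -0.999, 0.002], [-0.023, -0.001, -1.0]] F [-1.1  0.4 -0.5] w 0.0296 q [-1.210e-01  2.600e-01 -2.750e-01  1.000e-03 -1.058e+00  1.652e+00]
[(0.91, array([ 565.9, -192.1,    2.7]))] [(0.93, array([ 591.7, -123.6,    2.7])), (0.76, array([ 593.9, -262.6,    3.1]))]
psi -0.037 est -0.037 dpsi -0.003 k 3 d [  8.9  -1.7 -87.1]
[[[0.3, 0.05, 2.9], [-0.0002, 0.0071, 0.0011]], [[0.3, 0.05, 2.9], [-0.0002, 0.0071, 0.0011]], [[0.3, 0.05, 2.9], [-0.0002, 0.0071, 0.0011]]]
```

View pics/w24.png

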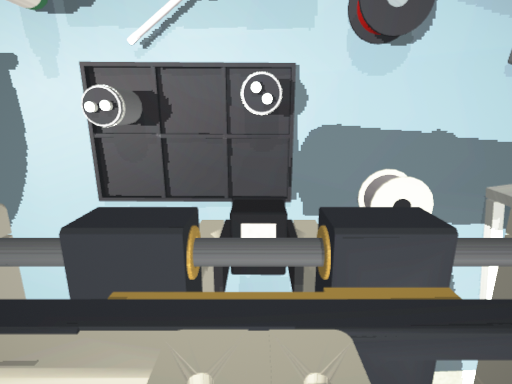

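Request:
{"api": "jog_arm", "payload": {
  "series": [
    [[0.3,0.05,2.9],[0,0.008,0]],
    [[0.3,0.05,2.9],[0,0.008,0]],
    [[0.25,0.05,2.9],[0,0.006,0]],
    [[0,0,0],[0,0,0]],
    [[0,0,0],[0,0,0]]
  ]
}}

```text
time: 52.22
tcp_pos: [0.5285, -0.2516, 0.0807]
eef_rot: [1.0, -0.014, 0.004, 0.0]
force: [1.4, 0.8, 0.0]
gripper_width: 0.0294
```

Run:
```python
from h import *
st()
plan(.5283,-.2566,.04,-.04,step=3)
```

```text
t 52.22 tcp [ 0.5285 -0.2516  0.0807] rot [[1.0, -0.028, 0.008], [-0.028, -1.0, -0.001], [0.008, 0.001, -1.0]] F [1.4 0.8 0. ] w 0.0294 q [-0.11   0.343 -0.38   0.    -0.841  1.653]
psi -0.028 est -0.028 dpsi -0.012 k 2 d [ -0.2  -5.  -40.7]
[[[-0.0, 0.25, 2.04], [0.0004, -0.0038, 0.0059]], [[-0.0, 0.25, 2.04], [0.0004, -0.0038, 0.0059]]]
```

Request:
{"api": "jog_arm", "payload": {
  "series": [
    [[-0.1,0.3,2.0],[0,-0.005,0.004]],
    [[-0.1,0.3,2.0],[0,-0.005,0.004]],
    [[0,0,0],[0,0,0]],
    [[0,0,0],[0,0,0]]
  ]
}}

```text
time: 52.55
tcp_pos: [0.5306, -0.2556, 0.0471]
eef_rot: [1.0, -0.015, 0.002, 0.001]
force: [1.1, -1.0, -0.6]
gripper_width: 0.0298
```

Run:
```python
from h import *
st()
plan(.5283,-.2566,.0235,-.04,step=3)
```

```text
t 52.55 tcp [ 0.5306 -0.2556  0.0471] rot [[1.0, -0.03, 0.004], [-0.03, -1.0, -0.003], [0.004, 0.003, -1.0]] F [ 1.1 -1.  -0.6] w 0.0298 q [-0.116  0.391 -0.402  0.003 -0.773  1.654]
psi -0.03 est -0.033 dpsi -0.01 k 1 d [ -2.3  -1.  -23.6]
[[[-0.22, 0.11, 2.36], [0.0028, -0.004, 0.0097]]]
```

Request:
{"api": "jog_arm", "payload": {
  "series": [
    [[-0.2,0.1,1.2],[0.002,-0.003,0.004]],
    [[-0.1,0.05,0.6],[0,-0.002,0]],
    [[0,0,0],[0,0,0]],
    [[0,0,0],[0,0,0]]
  ]
}}

```text
time: 52.88
tcp_pos: [0.5306, -0.2568, 0.0332]
eef_rot: [1.0, -0.016, 0.003, 0.001]
force: [0.2, -0.0, -0.9]
gripper_width: 0.0298
```

Run:
```python
from h import *
st()
plan(.5283,-.2566,.0235,-.04,step=3)
```

```text
t 52.88 tcp [ 0.5306 -0.2568  0.0332] rot [[0.999, -0.032, 0.006], [-0.032, -0.999, -0.002], [0.006, 0.002, -1.0]] F [ 0.2 -0.  -0.9] w 0.0298 q [-0.118  0.409 -0.414  0.002 -0.742  1.655]
psi -0.032 est -0.034 dpsi -0.008 k 1 d [-2.3  0.2 -9.7]
[[[-0.23, -0.01, 0.97], [0.0019, -0.0058, 0.0075]]]
```

Request:
{"api": "jog_arm", "payload": {
  "series": [
    [[-0.2,0,0.9],[0.002,-0.005,0]],
    [[0,0,0],[0,0,0]],
    [[0,0,0],[0,0,0]]
  ]
}}

```text
time: 53.13
tcp_pos: [0.5291, -0.2569, 0.0246]
eef_rot: [1.0, -0.016, 0.001, 0.0]
force: [0.8, -0.3, -0.8]
gripper_width: 0.03
```

Request:
{"api": "jog_arm", "payload": {
  "series": [
    [[0,0,0.2],[0,0,0]],
    [[0,0,0],[0,0,0]]
  ]
}}

```text
time: 53.3
tcp_pos: [0.5292, -0.257, 0.0226]
eef_rot: [1.0, -0.016, 0.001, 0.0]
force: [-0.3, 0.1, -0.6]
gripper_width: 0.0296
```

Request:
{"api": "jog_arm", "payload": {
  "series": [
    [[0,0,0.15],[0,0,0]],
    [[0,0,0],[0,0,0]]
  ]
}}

```text
time: 53.47
tcp_pos: [0.5296, -0.2572, 0.0229]
eef_rot: [1.0, -0.016, 0.002, 0.0]
force: [-0.5, 0.5, -1.5]
gripper_width: 0.0299
```

Request:
{"api": "jog_arm", "payload": {
  "series": [
    [[0,0,0],[0,0,0]],
    [[0,0,0],[0,0,0]],
    [[0,0,0],[0,0,0]]
  ],
  "fingers": 60
}}

```text
time: 53.72
tcp_pos: [0.53, -0.2573, 0.0234]
eef_rot: [1.0, -0.016, 0.002, 0.001]
force: [-0.8, -1.1, -0.0]
gripper_width: 0.0445
```

Request:
{"api": "jog_arm", "payload": {
  "series": [
    [[0,0,-0.8],[0,0,0]],
    [[0,0,-2.5],[0,0,0]],
    [[0,0,-3.5],[0,0,0]],
    [[0,0,-4.0],[0,0,0]],
    [[0,0,-4.0],[0,0,0]],
    [[0,0,-2],[0,0,0]],
    [[0,0,0],[0,0,0]]
  ]
}}

```text
time: 54.3
tcp_pos: [0.527, -0.2574, 0.1991]
eef_rot: [1.0, -0.016, -0.002, 0.001]
force: [1.1, 0.5, -0.2]
gripper_width: 0.0523
```

Run:
```python
from h import *
st()
p,T=cap('wrist');save(p,'w25')
print(loc(p,T,'tray'),loc(p,T,'transformer1',3))
p,T=cap('scene');save(p,'s25')
print(loc(p,T,'transformer1',3),loc(p,T,'capacitor1',3))
plan(.505,.263,.2,-.30)
```

```text
t 54.3 tcp [ 0.527  -0.2574  0.1991] rot [[0.999, -0.032, -0.003], [-0.032, -0.999, -0.001], [-0.003, 0.001, -1.0]] F [ 1.1  0.5 -0.2] w 0.0523 q [-0.12   0.235 -0.227  0.002 -1.111  1.658]
[(0.92, array([ 566. , -191.2,   -1.6]))] [(0.98, array([ 527.2, -254.9,    6.3]))]
[(0.74, array([500.3, 264.9,  34.9])), (0.72, array([ 529.7, -252.8,    6.7])), (0.55, array([ 596.4, -117.2,    2.5]))] [(0.73, array([ 601.6, -263.4,    7.9])), (0.65, array([ 596.7, -124. ,    6.4]))]
psi -0.033 est -0.033 dpsi -0.267 k 13 d [-19.  519.4   8.4]
[[[-0.28, -3.99, -0.06], [-0.0001, 0.0011, 0.0206]], [[-0.36, -3.98, -0.06], [-0.0001, 0.0011, 0.0206]], [[-0.44, -3.97, -0.06], [-0.0001, 0.0011, 0.0206]], [[-0.52, -3.96, -0.06], [-0.0001, 0.0011, 0.0206]], [[-0.6, -3.95, -0.06], [-0.0001, 0.0011, 0.0206]], [[-0.68, -3.94, -0.06], [-0.0001, 0.0011, 0.0206]], [[-0.77, -3.92, -0.06], [-0.0001, 0.0011, 0.0206]], [[-0.85, -3.91, -0.06], [-0.0001, 0.0011, 0.0206]]]
[[[-0.93, -3.89, -0.06], [-0.0001, 0.0011, 0.0206]], [[-1.01, -3.87, -0.06], [-0.0001, 0.0011, 0.0206]], [[-1.09, -3.85, -0.06], [-0.0001, 0.0011, 0.0206]], [[-1.16, -3.82, -0.06], [-0.0001, 0.0011, 0.0206]], [[-1.24, -3.8, -0.06], [-0.0001, 0.0011, 0.0206]]]
```

View pics/w25.png

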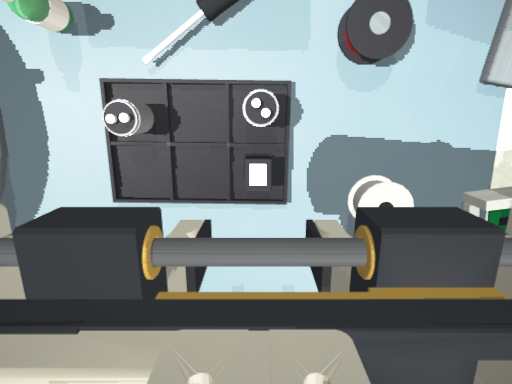

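Transformer in the front-right cell (px 258,175). Back for the second.

Request:
{"api": "jog_arm", "payload": {
  "series": [
    [[-0.28,-3.99,-0.06],[0,0,0.02]],
    [[-0.36,-3.98,-0.06],[0,0.001,0.02]],
    [[-0.44,-3.97,-0.06],[0,0.001,0.02]],
    [[-0.52,-3.96,-0.06],[0,0.001,0.02]],
    [[-0.6,-3.95,-0.06],[0,0.001,0.02]],
    [[-0.68,-3.94,-0.06],[0,0.001,0.02]],
    [[-0.77,-3.92,-0.06],[0,0.001,0.02]],
    [[-0.85,-3.91,-0.06],[0,0.001,0.02]]
  ]
}}

```text
time: 55.27
tcp_pos: [0.5071, 0.0672, 0.1845]
eef_rot: [0.994, -0.106, -0.014, 0.003]
force: [1.2, 0.0, 0.3]
gripper_width: 0.0523
```

Request:
{"api": "jog_arm", "payload": {
  "series": [
    [[-0.93,-3.89,-0.06],[0,0.001,0.02]],
    [[-1.01,-3.87,-0.06],[0,0.001,0.02]],
    [[-1.09,-3.85,-0.06],[0,0.001,0.02]],
    [[-1.16,-3.82,-0.06],[0,0.001,0.02]],
    [[-0.8,-2.0,0],[0,0,0.02]],
    [[0,0,0],[0,0,0]],
    [[0,0,0],[0,0,0]]
  ]
}}

```text
time: 55.85
tcp_pos: [0.4954, 0.2632, 0.1763]
eef_rot: [0.988, -0.155, -0.017, 0.011]
force: [0.8, 0.3, 0.1]
gripper_width: 0.0523
```

Run:
```python
from h import *
st()
p,T=cap('wrist');save(p,'w26')
print(loc(p,T,'transformer1',3),loc(p,T,'bin_transformers'))
for m in bot.cut_out(p,'transformer1'):
    ys,xs=np.where(m['pixels']);print(round(m['score'],2),xs.min(),xs.max(),ys.min(),ys.max(),cv2.minAreaRect(np.stack([xs,ys],1).astype(np.float32)))
p,T=cap('scene');print(loc(p,T,'transformer1',3))
```

```text
t 55.85 tcp [0.4954 0.2632 0.1763] rot [[0.951, -0.306, -0.037], [-0.307, -0.952, -0.016], [-0.03, 0.026, -0.999]] F [0.8 0.3 0.1] w 0.0523 q [ 0.826  0.236 -0.275 -0.018 -1.097  0.442]
[(0.92, array([506.8, 261.1,  36.1]))] [(0.65, array([486.9, 263.6,  37.3]))]
0.74 237 270 152 195 ((253.5, 173.5), (43.0, 33.0), 90.0)
0.59 0 511 0 214 ((255.50003051757812, 106.99998474121094), (213.99996948242188, 510.99993896484375), 90.0)
[(0.69, array([480.7, 268.2,  33.9])), (0.58, array([ 533.2, -255.8,    1.7])), (0.56, array([599.9, 245.2,   3.2]))]
```

View pics/w26.png

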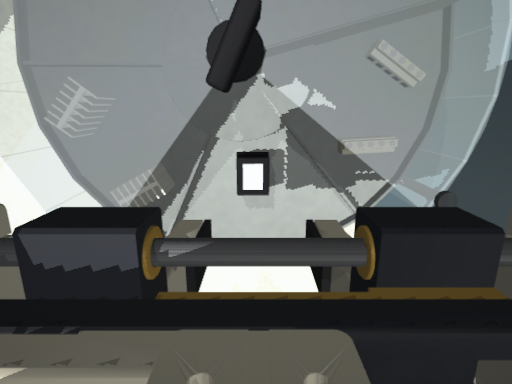

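Run:
```python
from h import *
plan(.5045,.2625,.1,-.312,step=3)
```

```text
psi -0.316 est -0.307 dpsi 0.004 k 3 d [  8.1   1.3 -78. ]
[[[0.24, -0.13, 2.6], [0.0079, 0.0096, -0.0012]], [[0.24, -0.12, 2.6], [0.0079, 0.0096, -0.0012]], [[0.24, -0.12, 2.6], [0.0079, 0.0096, -0.0012]]]
```

Request:
{"api": "jog_arm", "payload": {
  "series": [
    [[0.2,-0.05,2.6],[0.008,0.009,0]],
    [[0.2,-0.05,2.6],[0.007,0.009,0]],
    [[0.15,0,2.0],[0.005,0.005,0]],
    [[0,0,0],[0,0,0]],
    [[0,0,0],[0,0,0]]
  ]
}}

```text
time: 56.57
tcp_pos: [0.5033, 0.2565, 0.1074]
eef_rot: [0.987, -0.16, -0.0, -0.002]
force: [0.8, 0.7, 0.5]
gripper_width: 0.0527
```

Run:
```python
from h import *
st()
p,T=cap('wrist');save(p,'w27')
print(loc(p,T,'transformer1',3))
plan(.5045,.2625,.07,-.312,step=3)
```

```text
t 56.57 tcp [0.5033 0.2565 0.1074] rot [[0.949, -0.315, -0.0], [-0.315, -0.949, 0.003], [-0.001, -0.003, -1.0]] F [0.8 0.7 0.5] w 0.0527 q [ 0.816  0.286 -0.391 -0.003 -0.892  0.436]
[(0.64, array([508.1, 261.7,  33.8]))]
psi -0.321 est -0.319 dpsi 0.009 k 2 d [  1.    5.5 -38. ]
[[[-0.04, -0.28, 1.9], [-0.002, 0.0004, -0.0043]], [[-0.04, -0.28, 1.9], [-0.002, 0.0004, -0.0043]]]
```

View pics/w27.png

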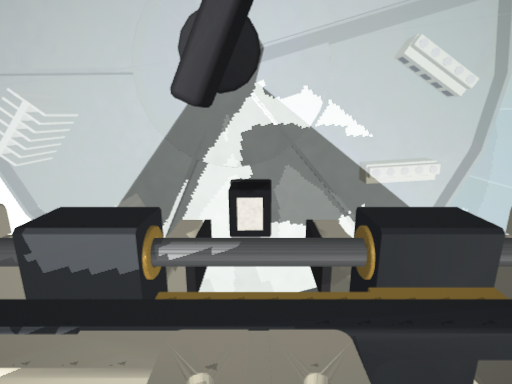

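Request:
{"api": "jog_arm", "payload": {
  "series": [
    [[0.05,-0.28,1.7],[-0.002,-0.001,0]],
    [[0.05,-0.2,1.7],[-0.002,-0.001,0]],
    [[0,0,0],[0,0,0]],
    [[0,0,0],[0,0,0]]
  ]
}}

```text
time: 57.0
tcp_pos: [0.5098, 0.2638, 0.0801]
eef_rot: [0.987, -0.16, 0.002, -0.004]
force: [0.7, -0.6, 0.4]
gripper_width: 0.0525
```

Run:
```python
from h import *
st()
plan(.5055,.2612,.05,-.312,step=3)
```

```text
t 57.0 tcp [0.5098 0.2638 0.0801] rot [[0.949, -0.315, 0.005], [-0.315, -0.949, 0.007], [0.002, -0.009, -1.0]] F [ 0.7 -0.6  0.4] w 0.0525 q [ 0.817  0.327 -0.405 -0.002 -0.83   0.434]
psi -0.321 est -0.319 dpsi 0.009 k 2 d [ -4.3  -2.6 -30.1]
[[[-0.16, 0.19, 1.51], [-0.0043, -0.0012, -0.0044]], [[-0.16, 0.19, 1.51], [-0.0043, -0.0012, -0.0044]]]
```

Request:
{"api": "jog_arm", "payload": {
  "series": [
    [[-0.2,0.25,1.5],[-0.005,-0.002,-0.004]],
    [[-0.2,0.2,1.4],[-0.005,-0.002,-0.004]],
    [[0,0,0],[0,0,0]],
    [[0,0,0],[0,0,0]]
  ]
}}

```text
time: 57.33
tcp_pos: [0.5072, 0.2629, 0.0556]
eef_rot: [0.988, -0.155, 0.001, -0.002]
force: [0.0, 0.2, -0.4]
gripper_width: 0.0524
```

Run:
```python
from h import *
st()
plan(.5055,.2612,.05,-.312,step=3)
```

```text
t 57.33 tcp [0.5072 0.2629 0.0556] rot [[0.952, -0.306, 0.004], [-0.306, -0.952, 0.004], [0.002, -0.004, -1.0]] F [ 0.   0.2 -0.4] w 0.0524 q [ 0.821  0.356 -0.433  0.    -0.777  0.438]
psi -0.311 est -0.312 dpsi -0.001 k 1 d [-1.7 -1.7 -5.6]
[[[-0.11, 0.22, 0.56], [-0.0045, -0.0023, 0.0006]]]
```

Request:
{"api": "jog_arm", "payload": {
  "series": [
    [[-0.1,0.2,0.6],[-0.004,-0.002,0]],
    [[0,0,0],[0,0,0]]
  ]
}}

```text
time: 57.5
tcp_pos: [0.5061, 0.2617, 0.0506]
eef_rot: [0.988, -0.155, 0.001, -0.001]
force: [-0.1, -0.2, -1.1]
gripper_width: 0.053
```

Request:
{"api": "jog_arm", "payload": {
  "series": [
    [[0,0,0.1],[0,0,0]],
    [[0,0,0],[0,0,0]],
    [[0,0,0],[0,0,0]],
    [[0,0,0],[0,0,0]],
    [[0,0,0],[0,0,0]],
    [[0,0,0],[0,0,0]],
    [[0,0,0],[0,0,0]]
  ],
  "fingers": 0
}}

```text
time: 58.08
tcp_pos: [0.5067, 0.2622, 0.0508]
eef_rot: [0.988, -0.155, 0.001, -0.001]
force: [1.4, 0.3, -1.3]
gripper_width: 0.0297
```

Run:
```python
from h import *
st()
```

```text
t 58.08 tcp [0.5067 0.2622 0.0508] rot [[0.952, -0.306, 0.003], [-0.306, -0.952, 0.002], [0.002, -0.003, -1.0]] F [ 1.4  0.3 -1.3] w 0.0297 q [ 0.821  0.362 -0.439  0.001 -0.767  0.438]
```

Request:
{"api": "jog_arm", "payload": {
  "series": [
    [[0,0,-1.0],[0,0,0]],
    [[0,0,-2.0],[0,0,0]],
    [[0,0,-2.5],[0,0,0]],
    [[0,0,-2.9],[0,0,0]],
    [[0,0,-2.9],[0,0,0]],
    [[0,0,-2.5],[0,0,0]],
    [[0,0,0],[0,0,0]]
  ]
}}

```text
time: 58.67
tcp_pos: [0.5048, 0.2599, 0.1965]
eef_rot: [0.988, -0.155, -0.0, 0.001]
force: [1.0, 0.0, -0.7]
gripper_width: 0.0296
```

Run:
```python
from h import *
st()
plan(.533,-.1215,.18,-.04)
```

```text
t 58.67 tcp [0.5048 0.2599 0.1965] rot [[0.952, -0.306, -0.001], [-0.306, -0.952, -0.003], [-0.0, 0.003, -1.0]] F [ 1.   0.  -0.7] w 0.0296 q [ 8.210e-01  2.070e-01 -2.710e-01  1.000e-03 -1.096e+00  4.380e-01]
psi -0.312 est -0.312 dpsi 0.272 k 10 d [  28.2 -381.4  -16.5]
[[[1.44, 3.54, 0.16], [0.0003, 0.0, -0.0272]], [[1.34, 3.58, 0.16], [0.0003, 0.0, -0.0272]], [[1.24, 3.62, 0.16], [0.0003, 0.0, -0.0272]], [[1.14, 3.65, 0.16], [0.0003, 0.0, -0.0272]], [[1.04, 3.68, 0.16], [0.0003, 0.0, -0.0272]], [[0.94, 3.71, 0.16], [0.0003, 0.0, -0.0272]], [[0.84, 3.73, 0.16], [0.0003, 0.0, -0.0272]], [[0.74, 3.75, 0.16], [0.0003, 0.0, -0.0272]]]
[[[0.64, 3.77, 0.16], [0.0003, 0.0, -0.0272]], [[0.54, 3.79, 0.16], [0.0003, 0.0, -0.0272]]]
```

Request:
{"api": "jog_arm", "payload": {
  "series": [
    [[0.8,1.8,0],[0,0,-0.027]],
    [[1.34,3.58,0],[0,0,-0.027]],
    [[1.24,3.62,0],[0,0,-0.027]],
    [[1.14,3.65,0],[0,0,-0.027]],
    [[1.04,3.68,0],[0,0,-0.027]],
    [[0.94,3.71,0],[0,0,-0.027]],
    [[0.84,3.73,0],[0,0,-0.027]],
    [[0.74,3.75,0],[0,0,-0.027]]
  ]
}}

```text
time: 59.33
tcp_pos: [0.5284, -0.03, 0.2033]
eef_rot: [0.999, -0.037, 0.004, -0.002]
force: [1.2, 1.2, -0.7]
gripper_width: 0.0296
```

Request:
{"api": "jog_arm", "payload": {
  "series": [
    [[0.64,3.77,0],[0.002,0.003,-0.02]],
    [[0.54,3.79,0],[0.002,0.003,-0.02]],
    [[0.3,1.5,0],[0.002,0.003,0]],
    [[0,0,0],[0,0,0]],
    [[0,0,0],[0,0,0]]
  ]
}}

```text
time: 59.75
tcp_pos: [0.5356, -0.1331, 0.2047]
eef_rot: [1.0, -0.019, 0.009, -0.005]
force: [0.2, 0.2, -2.0]
gripper_width: 0.0302
```

Run:
```python
from h import *
st()
p,T=cap('wrist');save(p,'w28')
print(loc(p,T,'tray'),loc(p,T,'capacitor1',3))
plan(.533,-.1215,.08,-.04,step=3)
```

```text
t 59.75 tcp [ 0.5356 -0.1331  0.2047] rot [[0.999, -0.038, 0.018], [-0.038, -0.999, 0.01], [0.017, -0.01, -1.0]] F [ 0.2  0.2 -2. ] w 0.0302 q [ 0.106  0.164 -0.302 -0.009 -1.086  1.431]
[(0.95, array([ 566.1, -189.2,    1.2]))] [(0.86, array([ 594.5, -259.7,    2.8])), (0.86, array([ 593.1, -120.3,    1.7]))]
psi -0.035 est -0.031 dpsi -0.005 k 5 d [  -2.9    9.8 -124.7]
[[[-0.07, -0.19, 2.49], [-0.0021, -0.0035, 0.001]], [[-0.07, -0.19, 2.49], [-0.0021, -0.0035, 0.001]], [[-0.07, -0.19, 2.49], [-0.0021, -0.0035, 0.001]], [[-0.07, -0.19, 2.49], [-0.0021, -0.0035, 0.001]], [[-0.07, -0.19, 2.49], [-0.0021, -0.0035, 0.001]]]
```

View pics/w28.png

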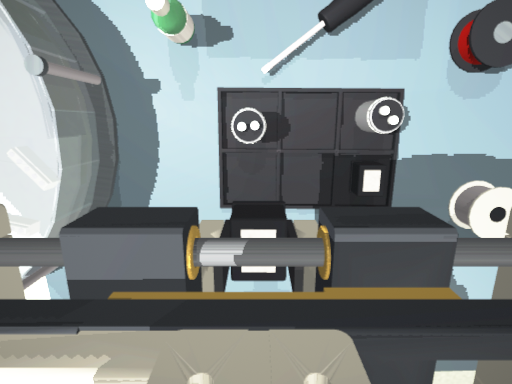

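Request:
{"api": "jog_arm", "payload": {
  "series": [
    [[-0.15,-0.15,2.6],[-0.004,-0.005,0]],
    [[-0.15,-0.15,2.6],[-0.004,-0.005,0]],
    [[-0.1,-0.1,2.6],[-0.003,-0.005,0]],
    [[-0.1,0,2.6],[-0.003,-0.004,0]],
    [[0,0,0],[0,0,0]],
    [[0,0,0],[0,0,0]]
  ]
}}

```text
time: 60.4
tcp_pos: [0.5352, -0.1195, 0.1012]
eef_rot: [1.0, -0.012, 0.003, 0.002]
force: [0.2, 0.4, -0.6]
gripper_width: 0.0298
```

Run:
```python
from h import *
st()
plan(.532,-.1225,.045,-.04,step=3)
```

```text
t 60.4 tcp [ 0.5352 -0.1195  0.1012] rot [[1.0, -0.024, 0.005], [-0.024, -1.0, -0.004], [0.005, 0.004, -1.0]] F [ 0.2  0.4 -0.6] w 0.0298 q [ 0.141  0.266 -0.441  0.006 -0.859  1.401]
psi -0.024 est -0.028 dpsi -0.016 k 2 d [ -3.2  -3.  -56.2]
[[[-0.16, 0.15, 2.81], [0.0019, -0.0027, 0.0078]], [[-0.15, 0.16, 2.81], [0.0019, -0.0027, 0.0078]]]
```

Request:
{"api": "jog_arm", "payload": {
  "series": [
    [[-0.2,0.2,2.6],[0.001,-0.005,0.005]],
    [[-0.2,0.2,2.6],[0.001,-0.005,0.005]],
    [[0,0,0],[0,0,0]],
    [[0,0,0],[0,0,0]]
  ]
}}

```text
time: 60.73
tcp_pos: [0.5365, -0.1207, 0.055]
eef_rot: [1.0, -0.014, 0.002, 0.001]
force: [0.6, -0.9, -0.5]
gripper_width: 0.0296
```

Run:
```python
from h import *
st()
plan(.532,-.1225,.0215,-.04,step=3)
```

```text
t 60.73 tcp [ 0.5365 -0.1207  0.055 ] rot [[1.0, -0.028, 0.004], [-0.028, -1.0, -0.002], [0.004, 0.002, -1.0]] F [ 0.6 -0.9 -0.5] w 0.0296 q [ 0.137  0.327 -0.483  0.003 -0.756  1.403]
psi -0.028 est -0.031 dpsi -0.012 k 2 d [ -4.5  -1.8 -33.5]
[[[-0.22, 0.1, 1.67], [0.0008, -0.0022, 0.0058]], [[-0.22, 0.1, 1.67], [0.0008, -0.0022, 0.0058]]]
```

Request:
{"api": "jog_arm", "payload": {
  "series": [
    [[-0.3,0.15,1.3],[0,-0.004,0]],
    [[-0.25,0.1,1.2],[0,-0.003,0]],
    [[0,0,0],[0,0,0]],
    [[0,0,0],[0,0,0]]
  ]
}}

```text
time: 61.07
tcp_pos: [0.5346, -0.1223, 0.0337]
eef_rot: [1.0, -0.013, 0.003, 0.001]
force: [0.2, 0.2, -1.3]
gripper_width: 0.0296
```

Run:
```python
from h import *
st()
plan(.532,-.1225,.0215,-.04,step=3)
```

```text
t 61.07 tcp [ 0.5346 -0.1223  0.0337] rot [[1.0, -0.026, 0.005], [-0.026, -1.0, -0.001], [0.005, 0.001, -1.0]] F [ 0.2  0.2 -1.3] w 0.0296 q [ 0.134  0.355 -0.506  0.003 -0.705  1.409]
psi -0.026 est -0.028 dpsi -0.014 k 1 d [ -2.6  -0.2 -12.2]
[[[-0.25, 0.02, 1.22], [0.0011, -0.0054, 0.0139]]]
```

Request:
{"api": "jog_arm", "payload": {
  "series": [
    [[-0.2,0,0.9],[0.001,-0.004,0]],
    [[0,0,0],[0,0,0]],
    [[0,0,0],[0,0,0]]
  ]
}}

```text
time: 61.32
tcp_pos: [0.5332, -0.1223, 0.025]
eef_rot: [1.0, -0.013, 0.001, -0.0]
force: [-0.2, 0.2, -0.6]
gripper_width: 0.03
```

Request:
{"api": "jog_arm", "payload": {
  "series": [
    [[0,0,0.25],[0,0,0]],
    [[0,0,0],[0,0,0]]
  ]
}}

```text
time: 61.48
tcp_pos: [0.5333, -0.1224, 0.0224]
eef_rot: [1.0, -0.013, 0.001, -0.0]
force: [-0.8, 0.1, -1.7]
gripper_width: 0.0297
```

Request:
{"api": "jog_arm", "payload": {
  "series": [
    [[0,0,0.15],[0,0,0]],
    [[0,0,0],[0,0,0]]
  ]
}}

```text
time: 61.65
tcp_pos: [0.5336, -0.1224, 0.021]
eef_rot: [1.0, -0.013, 0.002, 0.0]
force: [1.1, -0.3, -2.0]
gripper_width: 0.0294
```

Request:
{"api": "jog_arm", "payload": {
  "series": [
    [[0,0,0.12],[0,0,0]],
    [[0,0,0],[0,0,0]]
  ]
}}

```text
time: 61.82
tcp_pos: [0.5341, -0.1224, 0.0211]
eef_rot: [1.0, -0.013, 0.002, 0.0]
force: [0.9, 0.1, -1.7]
gripper_width: 0.0299
```

In contact at z≈0.021. Release and lift.

Request:
{"api": "jog_arm", "payload": {
  "series": [
    [[0,0,0],[0,0,0]],
    [[0,0,0],[0,0,0]],
    [[0,0,0],[0,0,0]]
  ],
  "fingers": 60
}}

```text
time: 62.07
tcp_pos: [0.5347, -0.1224, 0.0217]
eef_rot: [1.0, -0.013, 0.003, 0.0]
force: [0.2, -0.4, -0.5]
gripper_width: 0.0443
```

Request:
{"api": "jog_arm", "payload": {
  "series": [
    [[0,0,-0.8],[0,0,0]],
    [[0,0,-2.5],[0,0,0]],
    [[0,0,-3.5],[0,0,0]],
    [[0,0,-4.0],[0,0,0]],
    [[0,0,-4.0],[0,0,0]],
    [[0,0,-3],[0,0,0]],
    [[0,0,0],[0,0,0]]
  ]
}}

```text
time: 62.65
tcp_pos: [0.5315, -0.1233, 0.2085]
eef_rot: [1.0, -0.013, -0.0, 0.001]
force: [0.9, 0.3, -0.2]
gripper_width: 0.0525
```

Run:
```python
from h import *
st()
p,T=cap('wrist');save(p,'w29')
print(loc(p,T,'tray'),loc(p,T,'transformer1',3),loc(p,T,'capacitor1',3))
p,T=cap('top');save(p,'t29')
for q in ['bin_transformers','hub','blank']: print(q,loc(p,T,q,3))
i=cv2.imread('pics/t29.png');cv2.imwrite('pics/t29.png',cv2.resize(i[100:275,60:260],None,fx=3.4,fy=3.4,interpolation=cv2.INTER_CUBIC))
p,T=cap('scene');save(p,'s29');print(loc(p,T,'transformer1',4))
i=cv2.imread('pics/s29.png')[150:350,210:440];cv2.imwrite('pics/s29.png',cv2.resize(i,None,fx=3,fy=3,interpolation=cv2.INTER_CUBIC))
```

```text
t 62.65 tcp [ 0.5315 -0.1233  0.2085] rot [[1.0, -0.025, -0.001], [-0.025, -1.0, -0.002], [-0.001, 0.002, -1.0]] F [ 0.9  0.3 -0.2] w 0.0525 q [ 0.133  0.16  -0.302  0.003 -1.11   1.411]
[(0.67, array([ 5.641e+02, -1.913e+02,  2.000e-01]))] [(0.82, array([ 530.3, -120. ,    7.5])), (0.69, array([ 525.2, -255.1,    3.7]))] [(0.95, array([ 595.3, -263.6,    4.6])), (0.91, array([ 594.5, -122.3,    3.1]))]
bin_transformers [(0.91, array([484.3, 262.5,  32.3]))]
hub [(0.75, array([601.8, 245.9, 140.5])), (0.49, array([525.4, 361.7,  33.6]))]
blank []
[(0.75, array([ 527.7, -118.5,    5. ])), (0.62, array([ 532.8, -255.8,    3.8])), (0.35, array([ 487.1, -397.4,    6. ]))]
```

View pics/w29.png

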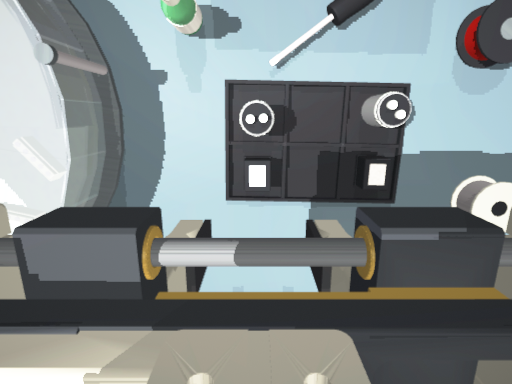

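View pics/s29.png

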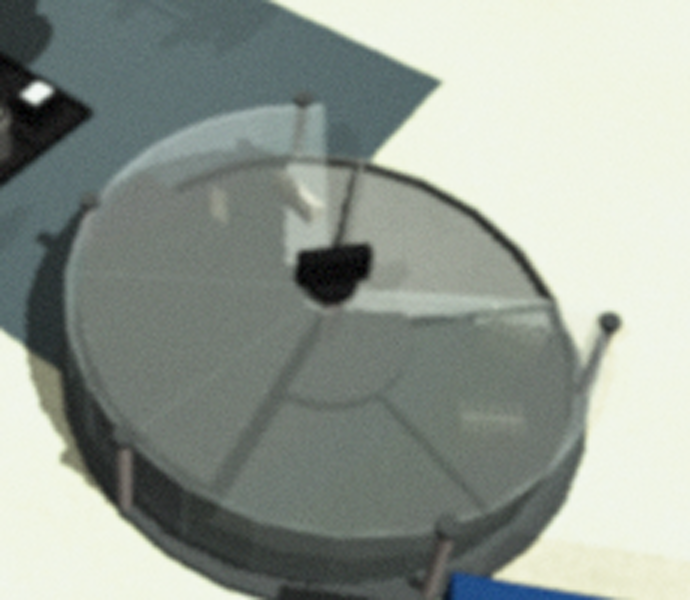

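View pics/t29.png

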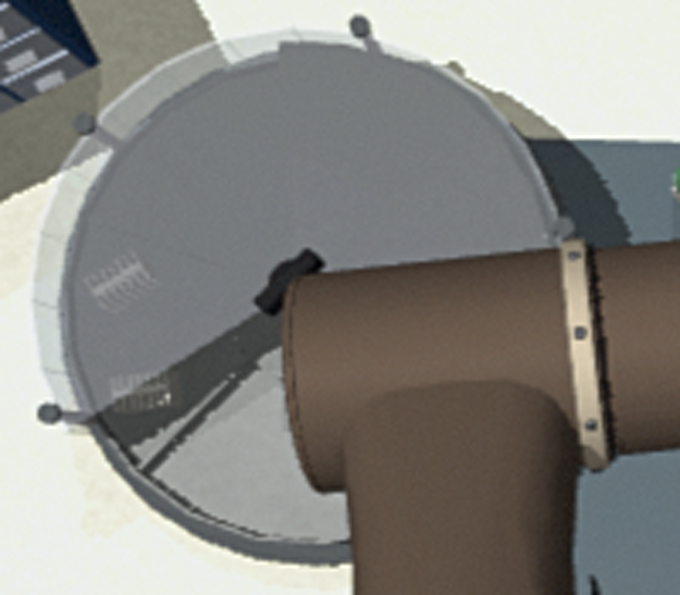

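Run:
```python
from h import *
i=cv2.imread('pics/top0.png')
tiles=[]
for u,v in [(166,108),(85,137),(75,221),(226,167),(195,250)]:
    c=cv2.resize(i[v-14:v+14,u-14:u+14],(260,260),interpolation=cv2.INTER_CUBIC)
    for k in range(0,28,7): cv2.line(c,(int(k*260/28),0),(int(k*260/28),260),(0,0,255),1);cv2.line(c,(0,int(k*260/28)),(260,int(k*260/28)),(0,0,255),1)
    tiles.append(c)
tiles.append(np.zeros_like(c))
cv2.imwrite('pics/posts.png',np.vstack([np.hstack(tiles[:3]),np.hstack(tiles[3:])]))
```

```text
(no output)
```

View pics/posts.png

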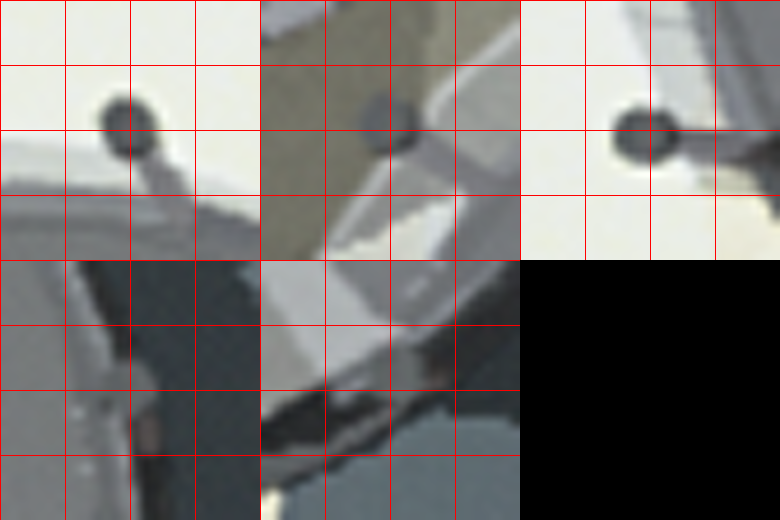

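Run:
```python
from h import *
from scipy.optimize import least_squares
p,T=cap('top')
px=[(165.8,107.7),(85,136.5),(74.8,221.5),(226.5,166.1),(196.4,246.8)]
P=np.array([ray(p,T,u,v,.104)[:2]*1000 for u,v in px])
for C in [(601.5,244.5),(600.5,245)]:
    print([ (round(np.hypot(*(q-C)),1),round(np.degrees(np.arctan2(*(q-C)[::-1])),2)) for q in P])
f=lambda c:np.hypot(P[:,0]-c[0],P[:,1]-c[1])-204
r=least_squares(f,[600,245]);print(r.x,r.fun)
C=r.x;print([round(np.degrees(np.arctan2(*(q-C)[::-1])),2) for q in P])
# symmetric model: angles yaw+{0,a,b,-a,-b}
g=lambda v:np.r_[[ (v[0]+204*np.cos(v[2]+k)-q[0]) for k,q in zip([0,v[3],v[4],-v[3],-v[4]],P)],[ (v[1]+204*np.sin(v[2]+k)-q[1]) for k,q in zip([0,v[3],v[4],-v[3],-v[4]],P)]]
r=least_squares(g,[600,245,-.2,1.15,2.3]);print(r.x[:2],np.degrees(r.x[2:]),np.abs(r.fun).max())
```

```text
[(np.float64(201.2), np.float64(-12.37)), (np.float64(197.0), np.float64(53.69)), (np.float64(198.3), np.float64(120.11)), (np.float64(208.3), np.float64(-76.41)), (np.float64(204.8), np.float64(-139.41))]
[(np.float64(202.3), np.float64(-12.45)), (np.float64(197.2), np.float64(53.37)), (np.float64(197.4), np.float64(119.94)), (np.float64(209.1), np.float64(-76.18)), (np.float64(204.4), np.float64(-139.12))]
[600.10755581 239.25986583] [-2.44977558 -1.9525562  -1.81050194 -0.41784818 -3.60327937]
[np.float64(-10.83), np.float64(54.25), np.float64(119.03), np.float64(-75.69), np.float64(-140.28)]
[600.07668205 239.09175787] [-10.69987964  64.96781202 129.65668954] 2.966842889390989
```

Run:
```python
from h import *
from scipy.optimize import least_squares
p,T=cap('scene');save(p,'scene30')
i=cv2.imread('pics/scene30.png')
tiles=[]
for x,y in [(302,100),(88,203),(125,440),(445,530),(610,322)]:
    u,v=210+x//3,150+y//3;print(u,v)
    c=cv2.resize(i[v-14:v+14,u-14:u+14],(260,260),interpolation=cv2.INTER_CUBIC)
    for k in range(0,28,7): cv2.line(c,(int(k*260/28),0),(int(k*260/28),260),(0,0,255),1);cv2.line(c,(0,int(k*260/28)),(260,int(k*260/28)),(0,0,255),1)
    tiles.append(c)
tiles.append(np.zeros_like(c))
cv2.imwrite('pics/posts2.png',np.vstack([np.hstack(tiles[:3]),np.hstack(tiles[3:])]))
```

```text
310 183
239 217
251 296
358 326
413 257
```

View pics/posts2.png

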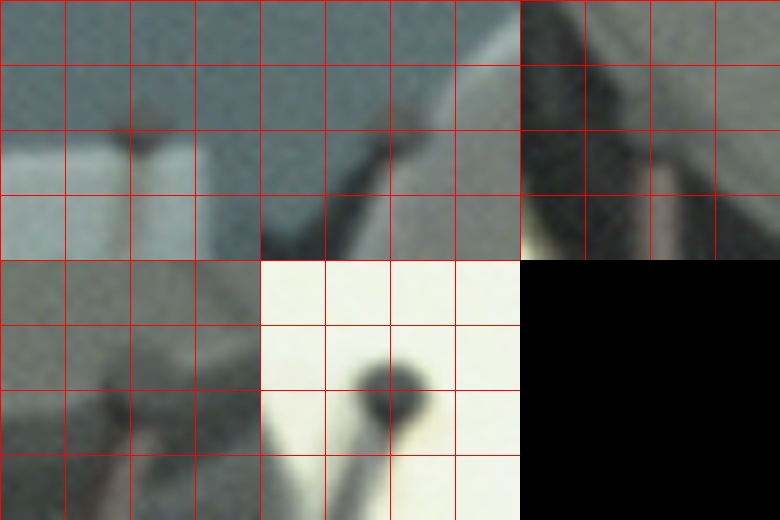

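Run:
```python
from h import *
from scipy.optimize import least_squares
out={}
P={}
for n,px in {'scene':[(251.5,296),(358.8,325.3),(413.2,257.1),(239.5,216.5),(311.1,182.8)],'top':[(165.8,107.7),(85,136.5),(74.8,221.5),(226.5,166.1),(196.4,246.8)]}.items():
    p,T=cap(n)
    Q=np.array([ray(p,T,u,v,.104)[:2]*1000 for u,v in px]);P[n]=Q
    a=np.radians([0,65,130,-65,-130])
    g=lambda v:np.r_[v[0]+v[3]*np.cos(v[2]+a)-Q[:,0],v[1]+v[3]*np.sin(v[2]+a)-Q[:,1]]
    r=least_squares(g,[600,245,-.2,204]);print(n,r.x[:2],np.degrees(r.x[2]),r.x[3],np.abs(r.fun).max())
```

```text
scene [603.38788233 246.12454273] -11.037608758857532 202.41812069884398 1.276626410863173
top [600.71987692 238.97049476] -10.700548412047187 201.87821239206127 1.460261268818897
```

Run:
```python
from h import *
plan(.6010,.2448,.20,-.748)
```

```text
psi -0.026 est -0.026 dpsi -0.722 k 10 d [ 72.7 367.7  -0.7]
[[[0.63, -3.7, 0.01], [0.0002, 0.0012, 0.0722]], [[0.36, -3.73, 0.01], [0.0002, 0.0012, 0.0722]], [[0.09, -3.75, 0.01], [0.0002, 0.0012, 0.0722]], [[-0.18, -3.74, 0.01], [0.0002, 0.0012, 0.0722]], [[-0.45, -3.72, 0.01], [0.0002, 0.0012, 0.0722]], [[-0.71, -3.68, 0.01], [0.0002, 0.0012, 0.0722]], [[-0.98, -3.62, 0.01], [0.0002, 0.0012, 0.0722]], [[-1.24, -3.54, 0.01], [0.0002, 0.0012, 0.0722]]]
[[[-1.49, -3.44, 0.01], [0.0002, 0.0012, 0.0722]], [[-1.73, -3.32, 0.01], [0.0002, 0.0012, 0.0722]]]
```

Request:
{"api": "jog_arm", "payload": {
  "series": [
    [[0.63,-3.7,0],[0,0.001,0.0722]],
    [[0.36,-3.73,0],[0,0.001,0.0722]],
    [[0.09,-3.75,0],[0,0.001,0.0722]],
    [[-0.18,-3.74,0],[0,0.001,0.0722]],
    [[-0.45,-3.72,0],[0,0.001,0.0722]],
    [[-0.71,-3.68,0],[0,0.001,0.0722]],
    [[-0.98,-3.62,0],[0,0.001,0.0722]],
    [[-1.24,-3.54,0],[0,0.001,0.0722]]
  ]
}}

```text
time: 64.02
tcp_pos: [0.5903, 0.176, 0.1999]
eef_rot: [0.949, -0.314, -0.001, 0.003]
force: [1.3, 0.4, 0.5]
gripper_width: 0.0525
```

Request:
{"api": "jog_arm", "payload": {
  "series": [
    [[-1.49,-3.44,0],[0,0.001,0.0722]],
    [[-1.2,-2.3,0],[0,0.001,0.06]],
    [[0,0,0],[0,0,0]],
    [[0,0,0],[0,0,0]]
  ]
}}

```text
time: 64.35
tcp_pos: [0.6059, 0.2491, 0.1977]
eef_rot: [0.926, -0.378, 0.0, 0.003]
force: [-0.3, -1.2, 0.3]
gripper_width: 0.0522
```

Run:
```python
from h import *
st()
plan(.6010,.2448,.16,-.748)
```

```text
t 64.35 tcp [0.6059 0.2491 0.1977] rot [[0.714, -0.7, -0.002], [-0.7, -0.714, -0.007], [0.003, 0.006, -1.0]] F [-0.3 -1.2  0.3] w 0.0522 q [ 0.689  0.347 -0.074  0.004 -1.155  0.104]
psi -0.776 est -0.777 dpsi 0.028 k 1 d [ -4.9  -4.3 -37.7]
[[[-0.05, 0.65, 3.77], [0.0061, -0.0032, -0.0275]]]
```

Request:
{"api": "jog_arm", "payload": {
  "series": [
    [[0,0.3,2.6],[0.003,-0.002,-0.015]],
    [[0,0.3,2.6],[0.003,-0.002,-0.013]],
    [[0,0,0],[0,0,0]],
    [[0,0,0],[0,0,0]]
  ]
}}

```text
time: 64.68
tcp_pos: [0.6021, 0.2439, 0.1455]
eef_rot: [0.932, -0.363, 0.0, -0.001]
force: [0.0, -0.4, 0.9]
gripper_width: 0.0524
```

Run:
```python
from h import *
st()
plan(.6010,.2448,.118,-.748)
```

```text
t 64.68 tcp [0.6021 0.2439 0.1455] rot [[0.736, -0.677, 0.001], [-0.677, -0.736, 0.001], [-0.0, -0.002, -1.0]] F [ 0.  -0.4  0.9] w 0.0524 q [ 0.684  0.375 -0.156 -0.    -1.038  0.143]
psi -0.744 est -0.744 dpsi -0.004 k 1 d [ -1.1   0.9 -27.5]
[[[-0.14, 0.01, 2.75], [-0.0016, 0.0, 0.0041]]]
```

Request:
{"api": "jog_arm", "payload": {
  "series": [
    [[-0.1,0.05,1.4],[-0.001,0,0]],
    [[-0.1,0,1.2],[-0.001,0,0]],
    [[0,0,0],[0,0,0]]
  ]
}}

```text
time: 64.93
tcp_pos: [0.602, 0.2438, 0.1225]
eef_rot: [0.931, -0.364, 0.001, -0.001]
force: [-1.1, 0.2, -0.2]
gripper_width: 0.0523
```

Request:
{"api": "jog_arm", "payload": {
  "series": [
    [[0,0,0],[0,0,0]],
    [[0,0,0],[0,0,0]],
    [[0,0,0],[0,0,0]],
    [[0,0,0],[0,0,0]],
    [[0,0,0],[0,0,0]],
    [[0,0,0],[0,0,0]],
    [[0,0,0],[0,0,0]],
    [[0,0,0],[0,0,0]]
  ],
  "fingers": 0
}}

```text
time: 65.6
tcp_pos: [0.6027, 0.2425, 0.1273]
eef_rot: [0.931, -0.365, 0.002, -0.001]
force: [4.6, 3.2, -3.5]
gripper_width: 0.0135
```

Run:
```python
from h import *
st()
plan(.6010,.2448,.118,-3.332,n=1)
```

```text
t 65.6 tcp [0.6027 0.2425 0.1273] rot [[0.734, -0.679, 0.005], [-0.679, -0.734, 0.0], [0.003, -0.003, -1.0]] F [ 4.6  3.2 -3.5] w 0.0135 q [ 0.684  0.39  -0.181  0.003 -0.996  0.139]
psi -0.747 est -0.748 dpsi -2.585 k 1 d [-1.7  2.3 -9.3]
[[[-0.29, -0.05, 0.93], [-0.0034, -0.0031, 2.5854]]]
```

Rotate −148°.

Request:
{"api": "jog_arm", "payload": {
  "series": [
    [[-0.05,0,0.05],[0,0,0.06]],
    [[0,0,0],[0,0,0.1]],
    [[0,0,0],[0,0,0.11]],
    [[0,0,0],[0,0,0.11]],
    [[0,0,0],[0,0,0.11]],
    [[0,0,0],[0,0,0.11]],
    [[0,0,0],[0,0,0.11]],
    [[0,0,0],[0,0,0.11]]
  ]
}}

```text
time: 66.27
tcp_pos: [0.601, 0.2417, 0.1273]
eef_rot: [-0.698, 0.716, -0.002, -0.0]
force: [-1.1, 0.1, 0.6]
gripper_width: 0.0138
```

Request:
{"api": "jog_arm", "payload": {
  "series": [
    [[0,0,0],[0,0,0.11]],
    [[0,0,0],[0,0,0.11]],
    [[0,0,0],[0,0,0.11]],
    [[0,0,0],[0,0,0.11]],
    [[0,0,0],[0,0,0.11]],
    [[0,0,0],[0,0,0.11]],
    [[0,0,0],[0,0,0.11]],
    [[0,0,0],[0,0,0.11]]
  ]
}}

```text
time: 66.93
tcp_pos: [0.5991, 0.2427, 0.1272]
eef_rot: [-0.307, 0.952, -0.001, -0.001]
force: [-1.0, -0.4, -0.2]
gripper_width: 0.0139
```

Run:
```python
from h import *
st()
plan(.6010,.2448,.118,-3.332,n=1)
```

```text
t 66.93 tcp [0.5991 0.2427 0.1272] rot [[-0.812, -0.584, -0.0], [-0.584, 0.812, -0.003], [0.002, -0.002, -1.0]] F [-1.  -0.4 -0.2] w 0.0139 q [ 0.687  0.388 -0.183  0.002 -1.001 -1.636]
psi -2.519 est -2.52 dpsi -0.813 k 1 d [ 1.9  2.1 -9.2]
[[[-0.28, 0.06, 0.92], [-0.0022, -0.0019, 0.8135]]]
```

Request:
{"api": "jog_arm", "payload": {
  "series": [
    [[0,0,0],[0,0,0.11]],
    [[0,0,0],[0,0,0.11]],
    [[0,0,0],[0,0,0.11]],
    [[0,0,0],[0,0,0.11]],
    [[0,0,0],[0,0,0.11]],
    [[0,0,0],[0,0,0.11]],
    [[0,0,0],[0,0,0.08]],
    [[0,0,0],[0,0,0.03]]
  ]
}}

```text
time: 67.6
tcp_pos: [0.5987, 0.2445, 0.1273]
eef_rot: [0.095, 0.996, -0.001, -0.0]
force: [-0.1, -0.6, -0.1]
gripper_width: 0.0139
```

Request:
{"api": "jog_arm", "payload": {
  "series": [
    [[0,0,0],[0,0,0]],
    [[0,0,0],[0,0,0]]
  ]
}}

```text
time: 67.77
tcp_pos: [0.5987, 0.2445, 0.1273]
eef_rot: [0.095, 0.995, -0.001, -0.0]
force: [0.6, -0.5, -0.8]
gripper_width: 0.0138
```

Run:
```python
from h import *
st()
plan(.6010,.2448,.118,-3.332,n=1)
```

```text
t 67.77 tcp [0.5987 0.2445 0.1273] rot [[-0.982, 0.189, -0.0], [0.189, 0.982, -0.002], [-0.0, -0.002, -1.0]] F [ 0.6 -0.5 -0.8] w 0.0138 q [ 6.890e-01  3.880e-01 -1.830e-01  1.000e-03 -1.001e+00 -2.451e+00]
psi -3.332 est -3.332 dpsi -0.0 k 1 d [ 2.3  0.3 -9.3]
[[[-0.22, 0.07, 0.93], [-0.0016, 0.0, 0.0003]]]
```

Request:
{"api": "jog_arm", "payload": {
  "series": [
    [[0,0,0],[0,0,0]],
    [[0,0,0],[0,0,0]],
    [[0,0,0],[0,0,0]],
    [[0,0,0],[0,0,0]],
    [[0,0,-2],[0,0,0]],
    [[0,0,-3],[0,0,0]],
    [[0,0,-3.5],[0,0,0]],
    [[0,0,-3],[0,0,0]]
  ],
  "fingers": 70
}}

```text
time: 68.43
tcp_pos: [0.5955, 0.2432, 0.2377]
eef_rot: [0.092, 0.996, -0.005, -0.006]
force: [0.9, 1.0, -0.2]
gripper_width: 0.0594
```

Run:
```python
from h import *
st()
plan(.45,.0,.30)
```

```text
t 68.43 tcp [0.5955 0.2432 0.2377] rot [[-0.983, 0.184, -0.012], [0.184, 0.983, -0.009], [0.01, -0.011, -1.0]] F [ 0.9  1.  -0.2] w 0.0594 q [ 6.900e-01  3.090e-01 -3.400e-02 -1.000e-03 -1.243e+00 -2.445e+00]
psi -3.327 est -3.326 dpsi 0 k 7 d [-145.5 -243.2   62.3]
[[[1.41, -3.81, -0.83], [-0.0015, -0.0015, 0.0]], [[1.41, -3.81, -0.83], [-0.0015, -0.0015, 0.0]], [[1.41, -3.81, -0.83], [-0.0015, -0.0015, 0.0]], [[1.41, -3.81, -0.83], [-0.0015, -0.0015, 0.0]], [[1.41, -3.81, -0.83], [-0.0015, -0.0015, 0.0]], [[1.41, -3.81, -0.83], [-0.0015, -0.0015, 0.0]], [[1.41, -3.81, -0.83], [-0.0015, -0.0015, 0.0]]]
```

Request:
{"api": "jog_arm", "payload": {
  "series": [
    [[1.41,-3.81,-0.83],[0,0,0]],
    [[1.41,-3.81,-0.83],[0,0,0]],
    [[1.41,-3.81,-0.83],[0,0,0]],
    [[1.41,-3.81,-0.83],[0,0,0]],
    [[1.41,-3.81,-0.83],[0,0,0]],
    [[1.41,-3.81,-0.83],[0,0,0]],
    [[1.41,-3.81,-0.83],[0,0,0]],
    [[0,0,0],[0,0,0]]
  ]
}}

```text
time: 69.1
tcp_pos: [0.4503, -0.0018, 0.3071]
eef_rot: [0.088, 0.996, -0.001, 0.001]
force: [-0.2, 0.4, -0.1]
gripper_width: 0.0613
```

Run:
```python
from h import *
st()
plan(.40,-.45,.3)
```

```text
t 69.1 tcp [ 0.4503 -0.0018  0.3071] rot [[-0.985, 0.175, 0.003], [0.175, 0.985, -0.003], [-0.003, -0.003, -1.0]] F [-0.2  0.4 -0.1] w 0.0613 q [ 0.44  -0.072 -0.321  0.004 -1.32  -2.187]
psi -3.318 est -3.319 dpsi 0 k 12 d [ -50.3 -448.2   -7.1]
[[[-0.24, -3.75, 0.07], [-0.0002, 0.0003, 0.0]], [[-0.24, -3.75, 0.07], [-0.0002, 0.0003, 0.0]], [[-0.24, -3.75, 0.07], [-0.0002, 0.0003, 0.0]], [[-0.24, -3.75, 0.07], [-0.0002, 0.0003, 0.0]], [[-0.24, -3.75, 0.07], [-0.0002, 0.0003, 0.0]], [[-0.24, -3.75, 0.07], [-0.0002, 0.0003, 0.0]], [[-0.24, -3.75, 0.07], [-0.0002, 0.0003, 0.0]], [[-0.24, -3.75, 0.07], [-0.0002, 0.0003, 0.0]]]
[[[-0.24, -3.75, 0.07], [-0.0002, 0.0003, 0.0]], [[-0.24, -3.75, 0.07], [-0.0002, 0.0003, 0.0]], [[-0.24, -3.75, 0.07], [-0.0002, 0.0003, 0.0]], [[-0.24, -3.75, 0.07], [-0.0002, 0.0003, 0.0]]]
```

Request:
{"api": "jog_arm", "payload": {
  "series": [
    [[-0.24,-3.75,0],[0,0,0]],
    [[-0.24,-3.75,0],[0,0,0]],
    [[-0.24,-3.75,0],[0,0,0]],
    [[-0.24,-3.75,0],[0,0,0]],
    [[-0.24,-3.75,0],[0,0,0]],
    [[-0.24,-3.75,0],[0,0,0]],
    [[-0.24,-3.75,0],[0,0,0]],
    [[-0.24,-3.75,0],[0,0,0]]
  ]
}}

```text
time: 69.77
tcp_pos: [0.4156, -0.3085, 0.3131]
eef_rot: [0.081, 0.997, 0.0, 0.009]
force: [0.9, -0.4, 0.6]
gripper_width: 0.0614
```

Request:
{"api": "jog_arm", "payload": {
  "series": [
    [[-0.24,-3.75,0],[0,0,0]],
    [[-0.24,-3.75,0],[0,0,0]],
    [[-0.24,-3.75,0],[0,0,0]],
    [[-0.24,-3.75,0],[0,0,0]],
    [[0,0,0],[0,0,0]],
    [[0,0,0],[0,0,0]]
  ]
}}

```text
time: 70.27
tcp_pos: [0.3967, -0.4729, 0.3118]
eef_rot: [0.083, 0.996, -0.0, 0.01]
force: [-0.1, 0.3, 0.6]
gripper_width: 0.0611
```

Run:
```python
from h import *
st()
for n in ['top','scene']:
    p,T=cap(n);save(p,n+'31')
    for q,k in [('hub',1),('blank',1),('bin_capacitors',1),('tray',1),('transformer1',4),('capacitor1',4),('solder_reel',1),('flux_bottle',1),('screwdriver',1),('spool_black',1),('terminal1',2),('heatsink1',2)]: print(n,q,loc(p,T,q,k))
    i=cv2.imread(f'pics/{n}31.png');cv2.imwrite(f'pics/{n}31b.png',cv2.resize(i,(800,600),interpolation=cv2.INTER_CUBIC))
i=cv2.imread('pics/top31.png');cv2.imwrite('pics/t31c.png',cv2.resize(i[100:275,60:240],None,fx=3.4,fy=3.4,interpolation=cv2.INTER_CUBIC))
```

```text
t 70.27 tcp [ 0.3967 -0.4729  0.3118] rot [[-0.986, 0.166, 0.019], [0.166, 0.986, -0.002], [-0.019, 0.002, -1.0]] F [-0.1  0.3  0.6] w 0.0611 q [-0.563  0.214  0.008 -0.009 -1.347 -1.173]
top hub [(0.77, array([603.4, 244. , 141.4]))]
top blank [(0.59, array([481.5, 262.3,  89.3]))]
top bin_capacitors []
top tray [(0.61, array([ 561.3, -186.7,   -6.4]))]
top transformer1 [(0.5, array([ 531.7, -257.6,    3.8])), (0.48, array([ 527.1, -122.7,    0.8]))]
top capacitor1 [(0.59, array([ 603.1, -261.9,    5.9])), (0.57, array([ 593.1, -126.2,    3.8])), (0.48, array([479.5, 265.5,  90. ]))]
top solder_reel [(0.58, array([ 489. , -402. ,   -3.7]))]
top flux_bottle [(0.53, array([700.4, -54.5,  -1.5]))]
top screwdriver [(0.69, array([ 695.3, -207.4,   -2.7]))]
top spool_black [(0.59, array([ 674., -383.,    1.]))]
top terminal1 []
top heatsink1 []
scene hub [(0.76, array([598.5, 241.9, 138.9]))]
scene blank [(0.73, array([601.7, 246.4,   2.2]))]
scene bin_capacitors []
scene tray [(0.59, array([ 564.3, -189.4,   -1.7]))]
scene transformer1 [(0.64, array([ 534.1, -254.6,    3.5])), (0.53, array([ 529.4, -119.8,    3.8]))]
scene capacitor1 [(0.58, array([ 596.2, -122.8,    7.1]))]
scene solder_reel [(0.84, array([ 486.3, -398.7,    2.8]))]
scene flux_bottle [(0.62, array([ 6.734e+02, -3.783e+02,  3.000e-01]))]
scene screwdriver [(0.51, array([ 698.9, -204. ,    8.4]))]
scene spool_black [(0.61, array([ 673.6, -378.8,    1.7]))]
scene terminal1 [(0.26, array([700.8, -52.6,  -6.3]))]
scene heatsink1 []
```

View pics/t31c.png

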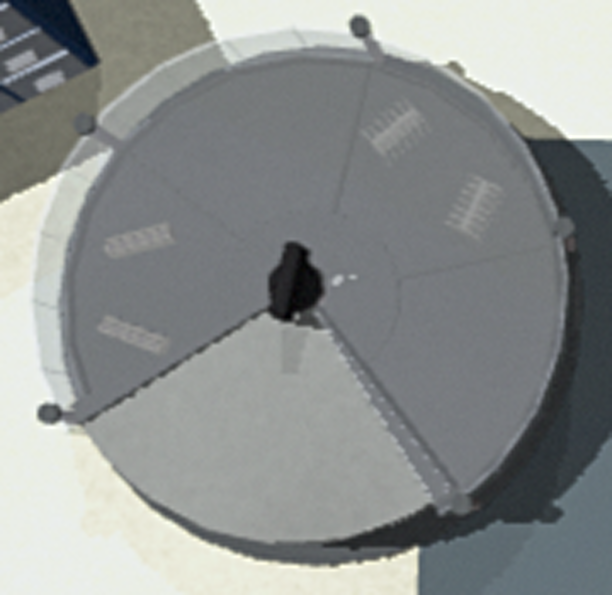

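View pics/top31b.png

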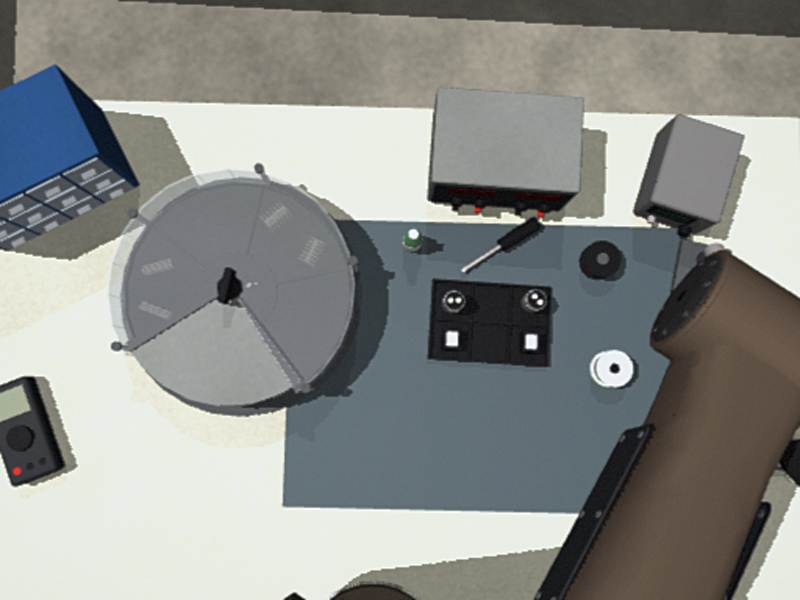

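View pics/scene31b.png

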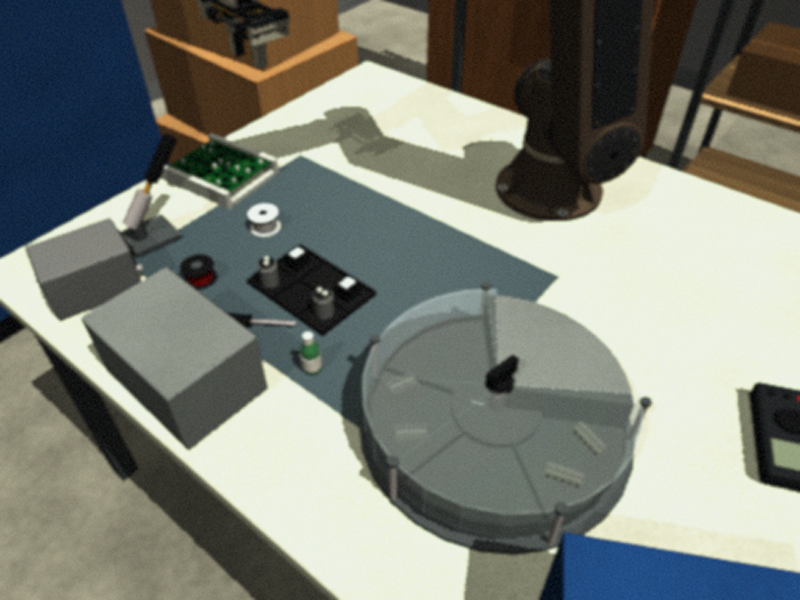

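Run:
```python
from h import *
i=cv2.imread('pics/top31.png')
c=i[100:275,60:240]
c=cv2.resize(c,None,fx=4,fy=4,interpolation=cv2.INTER_CUBIC)[:600]
l=cv2.createCLAHE(4,(4,4)).apply(cv2.cvtColor(c,cv2.COLOR_BGR2GRAY));cv2.imwrite('pics/t32.png',l[:,:720])
```

```text
(no output)
```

View pics/t32.png

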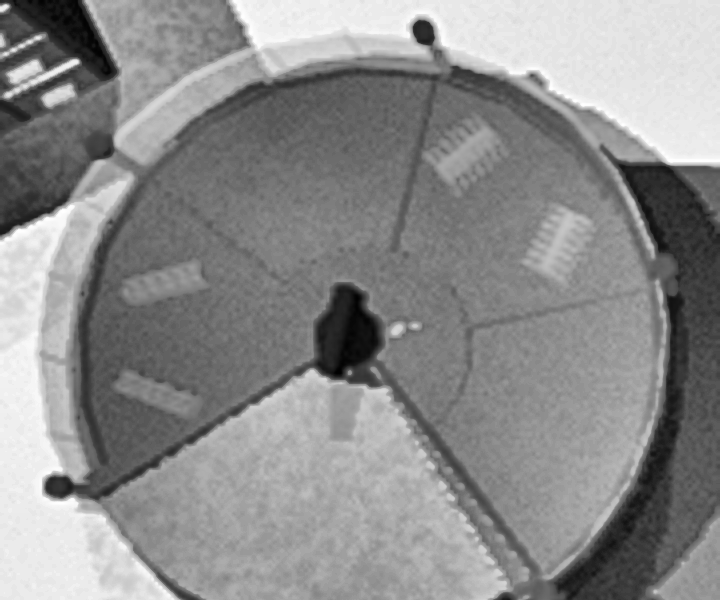

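Run:
```python
from h import *
p,T=cap('top')
for a,b,z,e in [((397,250),(436,85),.046,-10.9),((470,325),(652,289),.046,-75.9),((283,280),(180,198),.046,54.1),((315,365),(102,493),.0935,119.1),((383,370),(540,578),.0935,219.1-360)]:
    A,B=[ray(p,T,60+u/4,100+v/4,z)[:2]*1000 for u,v in (a,b)];d=B-A
    C=np.array([600.7,240]); 
    print(e,'dir',round(np.degrees(np.arctan2(d[1],d[0])),1),'B from C',round(np.degrees(np.arctan2(*(B-C)[::-1])),1))
```

```text
-10.9 dir -10.8 B from C -12.1
-75.9 dir -77.4 B from C -77.1
54.1 dir 53.0 B from C 53.1
119.1 dir 122.9 B from C 123.7
-140.9 dir -141.1 B from C -140.3
```

Run:
```python
from h import *
print(bot.job_done()); st()
```

```text
the job is handed in; nothing more can be done
None
the job is handed in; nothing more can be done
```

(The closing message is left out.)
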